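# Set up the specimen display

## Robot

A 7-joint arm with a two-finger parallel gripper is mounted at the origin on the work surface. World frame = base frame: x ahead of the robot, y to its left, z up, the work surface at z = 0. Lengths are in m, angles in rad, forces in N, time in s.
With the tool pointing down it reaches from about 0.425 to 0.825 m from the base axis. Payload 3.6 kg.
Tool frame: the origin (TCP) lies midway between the tips of the shut fingers; the grasp point (between the pads) lies 19 mm behind it; z points along the fingers, y is the direction in which the jaws open and shut (so a half turn about z gives the same grasp; the last joint's range is limited). The gripper opens to 93 mm and grips with 3 to 60 N. Pads are 15 mm wide; open, the fingers measure 128 mm over their backs; the gripper's body (75 mm by 188 mm) begins 65 mm behind the grasp point.
Start: joints at [1.139, 0.615, -0.013, 1.423, 0.008, 1.103, -0.04], TCP at [0.256, -0.597, 0.219] pointing down, gripper open.
Joint ranges: [-3.12, 3.12], [-0.3, 2.06], [-1.34, 1.32], [0.26, 2.42], [-1.36, 4.5], [0.01, 1.98], [-2.84, 2.84]. Speed limits (rad/s): [2.79, 2.79, 3.14, 3.14, 3.14, 3.14, 3.14].

## Interface

Orientations are given as a 3x3 rotation matrix whose columns are the frame's x, y, z axes.
In Python, from rig import get_state, eyes, bot gives the robot as it stands.
- The arm moves only by the tool drive_tool, never from a script. Its arguments are lists of equal length, an entry for each row: "slide": the shift along the world's x, y, z in mm, a list of three; "delta_rot": the turn, a rotation vector about the world's x, y, z in degrees, a list of three; "grip": the closure in counts, from 0 (fully open) to 255 (shut). In form: {"slide": [[dx, dy, dz], ...], "delta_rot": [[wx, wy, wz], ...], "grip": [grip, ...]}. A call has exactly 5 rows; each row shifts and turns the commanded pose from where the row before left it; what a row does not reach is not made up. A row lasts 1/12 s, in which the tool goes at most 41.7 mm and 7.16 degrees, less where a joint would pass 70% of its speed; a pose out of reach is approached as far as the arm can. A call with a gripper value outside its range is refused whole. The fingers move at their own pace and stop on an object; "force" is the grip in N (left out, the last holds). Time passes only in rows, so rows that do not move let the fingers close, or fill a call up. It gives the time, the measured TCP pose, the force and the opening at its end, in the units of the state.
- get_state(): the state, without advancing time (a new reading comes with each control period).
- eyes.get_image(name): name is "scene" or "top" or "wrist"; returns the picture (420x560x3 uint8, red, green, blue); there is no depth.
- eyes.camera_params(name): a dict with "fx", "fy", "cx", "cy" (pixels), "T" (4x4, takes a point from camera to world coordinates). Camera axes: x right, y down, z forward; pixel columns grow to the right and rows downward; lengths in m; the calibration is good to about 2 mm. The wrist camera is an equidistant fisheye: a pixel r from the principal point sees the ray r / f radians off the axis. A picture is of the moment at which its call begins: read the wrist's pose just before it. camera_params takes no time and is no camera call; for the wrist camera it gives the pose at the moment of the call.
- bot.close_job(): hands the job in, once; it reports no verdict.
The state is a dict: "time": time; "joint_positions": joint angles; "dq": joint speeds; "joint_efforts": joint torques, N m; "tool_pos": TCP position; "eef_rot": TCP orientation; "force": force on the tool from outside, world axes, zero at the start; "ft_torque": the same for the moment, N m; "opening": opening from 0.0 (shut) to 1.0 (fully open).
Only numpy, scipy, OpenCV 4.12 (cv2) and the standard library are available. Lean on these libraries where they do the work, as an engineer would, in place of code of your own. Each camera call takes 0.05 s, during which the arm holds its last target.

## Task

Get the display base ready for visitors: take the ruler from its tray and, with its edge laid along the row, push all the specimen boxes back until the ruler meets both stop pins, so that the boxes stand square in one straight row with their near faces on the dark line. Press each label block down flush in a recess of its own in the wooden strip, and lay the ruler back flat in its tray. Leave everything else on the bench where it is.

Things in the scene. Friction and masses are not known exactly. Their poses are not given: they have to be found in the camera images.
- base: Display base: fixed board 240 mm deep (its x) by 400 mm long (its y), 18 mm thick, on the bench. Origin: centre of its underside; its x points away from the robot (yaw up to 0.15 rad). x = -50 to +120 mm is a plain white deck for the specimen boxes; x = -120 to -50 mm is a wooden strip with four recesses for label blocks.
- line (a point): Middle of a fine dark line drawn on the deck's top along base y (base x = +40 mm, y = 0, 18 mm above the bench). At each end of it, at y = +178 and -178 mm, stands a fixed brass stop pin 10 mm thick and 22 mm tall whose near face touches the line.
- recess0 (a point): Centre of the mouth of a recess (base x = -85, y = -150 mm, strip's top). 29 mm (base x) by 47 mm (base y), 14 mm deep. At each short end a sprung roller stands 2.7 mm in: a label block let go there rests on the rollers 4 to 8 mm proud; a push of about 3 to 8 N on its middle sends it down to the floor, flush. Any label fits any recess.
- recess1 (a point): Centre of the mouth of a recess (base x = -85, y = -50 mm, strip's top). 29 mm (base x) by 47 mm (base y), 14 mm deep. At each short end a sprung roller stands 2.7 mm in: a label block let go there rests on the rollers 4 to 8 mm proud; a push of about 3 to 8 N on its middle sends it down to the floor, flush. Any label fits any recess.
- recess2 (a point): Centre of the mouth of a recess (base x = -85, y = 50 mm, strip's top). 29 mm (base x) by 47 mm (base y), 14 mm deep. At each short end a sprung roller stands 2.7 mm in: a label block let go there rests on the rollers 4 to 8 mm proud; a push of about 3 to 8 N on its middle sends it down to the floor, flush. Any label fits any recess.
- recess3 (a point): Centre of the mouth of a recess (base x = -85, y = 150 mm, strip's top). 29 mm (base x) by 47 mm (base y), 14 mm deep. At each short end a sprung roller stands 2.7 mm in: a label block let go there rests on the rollers 4 to 8 mm proud; a push of about 3 to 8 N on its middle sends it down to the floor, flush. Any label fits any recess.
- box0: Closed specimen box, dark wood with a white paper top and a small dried specimen on it: 36 x 36 mm, 24 mm tall (specimen up to 6 mm more), 90 g. Origin at the centre of its underside. Loose on the white deck, in a ragged row along base y, at the start short of (nearer the robot than) the front line. Three to five are present.
- box1: Closed specimen box, dark wood with a white paper top and a small dried specimen on it: 36 x 36 mm, 24 mm tall (specimen up to 6 mm more), 90 g. Origin at the centre of its underside. Loose on the white deck, in a ragged row along base y, at the start short of (nearer the robot than) the front line. Three to five are present.
- box2: Closed specimen box, dark wood with a white paper top and a small dried specimen on it: 36 x 36 mm, 24 mm tall (specimen up to 6 mm more), 90 g. Origin at the centre of its underside. Loose on the white deck, in a ragged row along base y, at the start short of (nearer the robot than) the front line. Three to five are present.
- box3: Closed specimen box, dark wood with a white paper top and a small dried specimen on it: 36 x 36 mm, 24 mm tall (specimen up to 6 mm more), 90 g. Origin at the centre of its underside. Loose on the white deck, in a ragged row along base y, at the start short of (nearer the robot than) the front line. Three to five are present.
- box4: Closed specimen box, dark wood with a white paper top and a small dried specimen on it: 36 x 36 mm, 24 mm tall (specimen up to 6 mm more), 90 g. Origin at the centre of its underside. Loose on the white deck, in a ragged row along base y, at the start short of (nearer the robot than) the front line. Three to five are present.
- label0: Label block: wooden block 26 mm (its x) by 44 mm (its y), 14 mm thick, about 40 g, with a blank white card on top. Origin at the centre of its underside. Loose on the cork mat at the start. Three or four are present; all alike.
- label1: Label block: wooden block 26 mm (its x) by 44 mm (its y), 14 mm thick, about 40 g, with a blank white card on top. Origin at the centre of its underside. Loose on the cork mat at the start. Three or four are present; all alike.
- label2: Label block: wooden block 26 mm (its x) by 44 mm (its y), 14 mm thick, about 40 g, with a blank white card on top. Origin at the centre of its underside. Loose on the cork mat at the start. Three or four are present; all alike.
- label3: Label block: wooden block 26 mm (its x) by 44 mm (its y), 14 mm thick, about 40 g, with a blank white card on top. Origin at the centre of its underside. Loose on the cork mat at the start. Three or four are present; all alike.
- ruler: Ruler: aluminium bar 385 mm long (its x), 30 mm wide (its y), 8 mm thick, straight long edges, with a wooden grip on top along its middle, 100 mm long, 14 mm thick (its y), from 8 to 42 mm above the ruler's underside. 220 g, centre of mass in the middle. Origin at the centre of its underside. Lies in its tray at the start.
- tray: The ruler's tray: fixed, open, 440 mm long (its x) by 70 mm (its y), walls 5 mm thick and 12 mm high, inner floor 5 mm above the bench. Origin at the centre of its underside. Stands on the bench to one side of the base, left or right.
- mat: Fixed cork mat, 310 mm (its x) by 110 mm, 3 mm thick, on the other side of the base; the label blocks lie on it, about 74 mm apart along its x. Origin at the centre of its underside.
- lens: Hand lens lying on the bench behind the base, 130 mm long, 8 mm thick. Origin at its underside. A bystander, not part of the job.
- gluestick: Upright white glue stick, 22 mm thick, 85 mm tall, beyond the far end of the cork mat. Origin at its underside. A bystander, not part of the job.
- jar: Amber lidded jar, 66 mm wide, 85 mm tall, behind the base. Origin at its underside. A bystander, not part of the job.
- pot: Empty grey cup, 76 mm wide, 100 mm tall, behind the base. Origin at its underside. A bystander, not part of the job.
There are look-alikes about, which are no part of the job. Leave any orange or purple look-alike of the label1 alone.

How it is judged:
By the outcome, as a careful person would: the job done as asked, in the order asked, and still so for the second after the job is handed in, with the robot touching nothing.
Of box0, box1, box2, box3, box4 only 3 to 5 are there at a start; the rules pass over those that are not, and their reading is None.
Of label0, label1, label2, label3 only 3 to 4 are there at a start; the rules pass over those that are not, and their reading is None.
At some moment in a run one of box0, box1, box2, box3, box4 may be knocked a few centimetres aside while the robot is not near it.
It also fails if it takes over 210 s, if anything falls off the work surface, if the arm or the gripper's body presses on something with over 40 N, if the wrist force passes 120 N, or if a joint passes its speed limit or range.

## Working session

There is one attempt and no reset: what is moved stays moved. The work goes in short steps, Python scripts to look and compute and a tool call to move; the robot and the scene stay as the last step left them, time stands still between calls to the robot, and variables do not carry over. Pictures are saved under pics/ and viewed, and the job is handed in when it is done.

Besides the shell and the picture viewer there is one more tool, called as name(argument=value, ...) on one line, values as JSON. drive_tool: Moves the arm, as the interface text tells. Its arguments: {"type":"object","properties":{"slide":{"type":"array","items":{"type":"array","items":{"type":"number"}}},"delta_rot":{"type":"array","items":{"type":"array","items":{"type":"number"}}},"grip":{"type":"array","items":{"type":"number"}},"force":{"type":"number"}},"required":["slide","delta_rot","grip"]}

```bash
mkdir -p pics; ls
python3 - <<'E'
from rig import get_state, eyes, bot
import cv2,numpy as np
np.set_printoptions(precision=4,suppress=True)
for n in ["scene","top","wrist"]:
    im=eyes.get_image(n); cv2.imwrite(f"pics/{n}0.png",im[:,:,::-1]); p=eyes.camera_params(n); print(n,p)
print(get_state())
E
```

```text
pics
scene {'fx': 544.4433150236573, 'fy': 544.4433150236573, 'cx': 276.9009770155851, 'cy': 218.49399492253943, 'T': array([[ 0.4183,  0.5396, -0.7307,  1.4993],
       [ 0.908 , -0.2693,  0.3209, -0.4788],
       [-0.0236, -0.7977, -0.6026,  0.8535],
       [ 0.    ,  0.    ,  0.    ,  1.    ]])}
top {'fx': 525.5730176307068, 'fy': 525.5730176307068, 'cx': 280.594141502659, 'cy': 211.35534484750886, 'T': array([[-0.0197, -0.9969,  0.0764,  0.4123],
       [-0.9998,  0.0196, -0.0011, -0.0656],
       [-0.0004, -0.0764, -0.9971,  1.4841],
       [ 0.    ,  0.    ,  0.    ,  1.    ]])}
wrist {'fx': 325.19226210127806, 'fy': 325.19226210127806, 'cx': 278.10383541433845, 'cy': 209.30430958428184, 'T': array([[ 0.3945, -0.892 , -0.2208,  0.3161],
       [-0.9189, -0.3835, -0.0926, -0.5695],
       [-0.0021,  0.2394, -0.9709,  0.3838],
       [ 0.    ,  0.    ,  0.    ,  1.    ]])}
{'time': 0.15, 'joint_positions': array([ 1.1395,  0.6157, -0.0126,  1.4245,  0.0081,  1.1034, -0.0404]), 'dq': array([-0.0003, -0.0034,  0.0005, -0.0066, -0.0023,  0.0018, -0.0011]), 'joint_efforts': array([  0.0014, -45.935 ,   0.2095, -16.5941,  -0.0612,   0.0182,
         0.0002]), 'tool_pos': array([ 0.2558, -0.5969,  0.2177]), 'eef_rot': array([[ 0.9192,  0.3939, -0.0008],
       [ 0.3939, -0.9192,  0.0018],
       [-0.    , -0.002 , -1.    ]]), 'force': array([-0.2549, -0.016 , -0.193 ]), 'ft_torque': array([-0.0192, -0.0167, -0.0367]), 'opening': 1.0026135159374447}
```

View pics/top0.png

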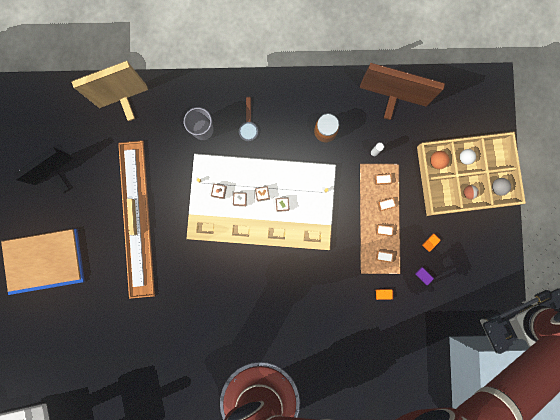

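View pics/scene0.png

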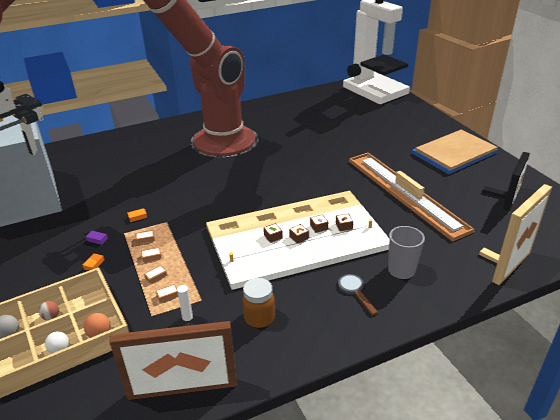

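View pics/wrist0.png

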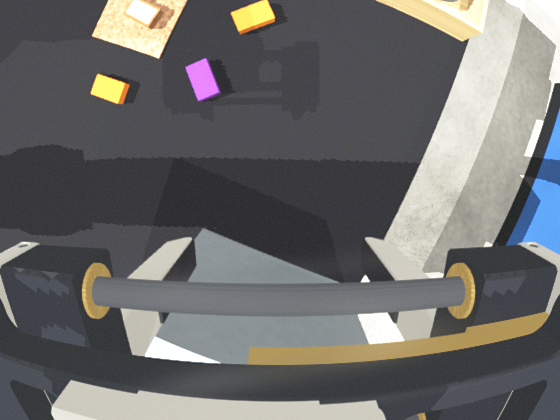

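The top view shows 4 boxes on the deck, at pixels (218,190), (240,198), (262,193) and (282,203). Four white labels lie on the cork mat at (384,179), (388,204), (386,230) and (386,256). The ruler is in its tray on the left, around (135,215). The orange and purple blocks at (431,242), (384,294) and (425,276) are off the mat and are look-alikes. Next I'll enlarge the crops to measure.

```bash
cat > h.py <<'E'
from rig import get_state, eyes, bot
import cv2,numpy as np
np.set_printoptions(precision=4,suppress=True)
def grab(n,f):
    p=eyes.camera_params(n); im=eyes.get_image(n); cv2.imwrite(f"pics/{f}.png",im[:,:,::-1]); np.save(f"pics/{f}.npy",np.r_[[p['fx'],p['cx'],p['cy'],0],p['T'].ravel()]); return im
def crop(f,x0,y0,w,h,s,o):
    im=cv2.imread(f"pics/{f}.png")[y0:y0+h,x0:x0+w]
    im=cv2.resize(im,None,fx=s,fy=s,interpolation=cv2.INTER_CUBIC)
    for k in range(0,w,10):
        cv2.line(im,(k*s,0),(k*s,6 if (x0+k)%50 else 14),(0,255,255),1)
        if (x0+k)%20==0: cv2.putText(im,str(x0+k),(k*s+2,12),0,.35,(0,255,255),1)
    for k in range(0,h,10):
        cv2.line(im,(0,k*s),(6,k*s),(0,255,255),1)
        if (y0+k)%20==0: cv2.putText(im,str(y0+k),(8,k*s+4),0,.35,(0,255,255),1)
    cv2.imwrite(f"pics/{o}.png",im)
def un(f,u,v,z):
    a=np.load(f"pics/{f}.npy");fx,cx,cy=a[:3];T=a[4:].reshape(4,4)
    x=(u-cx);y=(v-cy)
    if f.startswith('w'):
        r=np.hypot(x,y);th=r/fx;d=np.array([x/r*np.sin(th),y/r*np.sin(th),np.cos(th)])
    else: d=np.array([x/fx,y/fx,1])
    d=T[:3,:3]@d;o=T[:3,3];return (o+d*(z-o[2])/d[2])
def pr(f,P):
    a=np.load(f"pics/{f}.npy");fx,cx,cy=a[:3];T=a[4:].reshape(4,4)
    c=T[:3,:3].T@(np.asarray(P,float)-T[:3,3])
    if f.startswith('w'):
        r=np.hypot(c[0],c[1]);th=np.arctan2(r,c[2]);return np.array([cx+fx*th*c[0]/r,cy+fx*th*c[1]/r])
    return np.array([cx+fx*c[0]/c[2],cy+fx*c[1]/c[2]])
E
python3 - <<'E'
from h import *
for n in ["scene","top","wrist"]:
    p=eyes.camera_params(n); np.save(f"pics/{n}0.npy",np.r_[[p['fx'],p['cx'],p['cy'],0],p['T'].ravel()])
crop("top0",180,145,160,110,5,"c1")
crop("top0",100,135,70,170,4,"c2a");crop("top0",350,155,100,150,4,"c2b")
a=cv2.imread("pics/c2a.png")[:600];b=cv2.imread("pics/c2b.png")[:600]
a=cv2.imread("pics/c2a.png")
a=cv2.resize(a,None,fx=600/680,fy=600/680)
cv2.imwrite("pics/c2.png",np.hstack([a,b]))
E
```

```text
(no output)
```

View pics/c1.png

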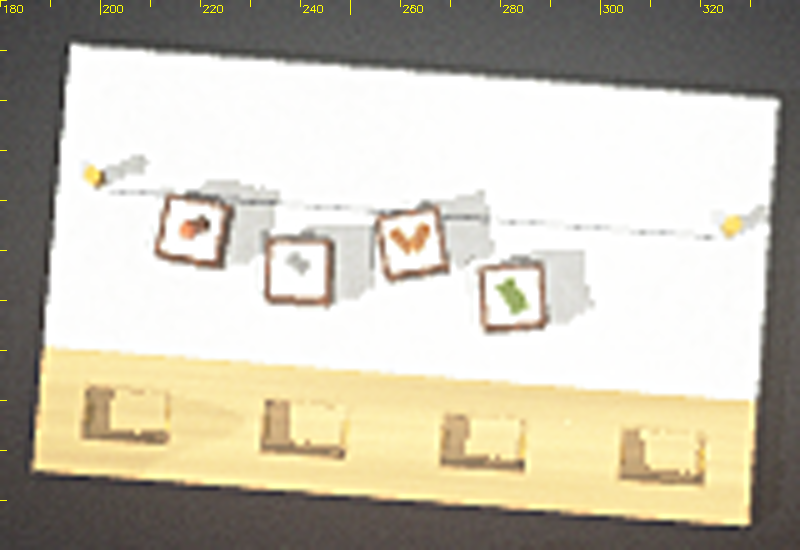

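View pics/c2.png

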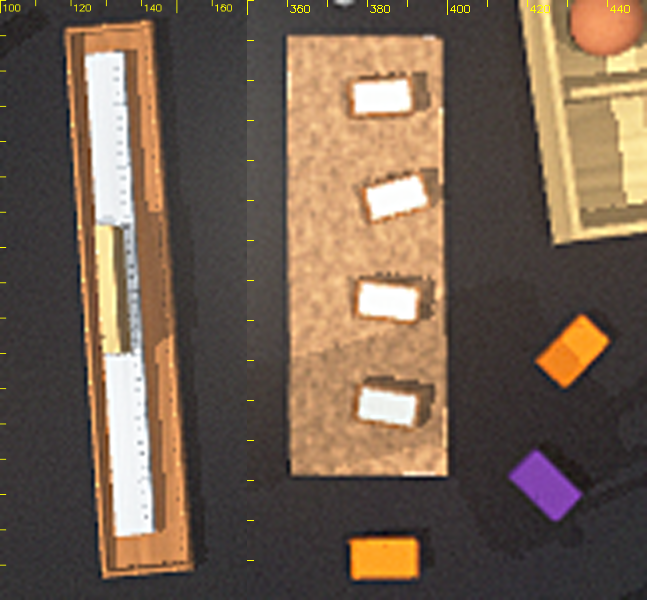

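Run:
```python
from h import *
from scipy.optimize import least_squares
def fit(f,obj,px,x0):
    obj=np.array(obj,float)/1000;px=np.array(px,float)
    def P(q):
        c,s=np.cos(q[2]),np.sin(q[2])
        return np.array([pr(f,[q[0]+c*o[0]-s*o[1],q[1]+s*o[0]+c*o[1],o[2]]) for o in obj])
    r=least_squares(lambda q:(P(q)-px).ravel(),x0);print(r.x,np.degrees(r.x[2]),'resid px',np.round(r.fun.reshape(-1,2),1).tolist());return r.x
c=lambda u,v:(180+u/5,145+v/5)
fit("top0",[[120,200,18],[120,-200,18],[-120,-200,18],[-120,200,18],[40,-168,18],[40,165,18],[-50,200,18],[-50,-200,18]],[c(68,45),c(780,98),c(750,525),c(34,471),c(714,237),c(108,191),c(43,349),c(754,402)],[.6,0,0])
c=lambda u,v:(100+u/3.529,135+v/3.529)
fit("top0",[[192.5,15,13],[192.5,-15,13],[-192.5,-15,13],[-192.5,15,13]],[c(86,53),c(124,52),c(154,532),c(114,535)],[.6,.3,0])
fit("top0",[[220,35,12],[220,-35,12],[-220,-35,12],[-220,35,12]],[c(66,27),c(151,22),c(190,570),c(103,577)],[.6,.3,0])
im=cv2.imread("pics/top0.png");g=im.min(axis=2)
def rects(x0,y0,w,h,z,thr):
    s=8;gg=cv2.resize(g[y0:y0+h,x0:x0+w],None,fx=s,fy=s,interpolation=cv2.INTER_CUBIC)
    m=(gg>thr).astype(np.uint8);cs,_=cv2.findContours(m,0,2)
    for k in cs:
        if cv2.contourArea(k)<s*s*25:continue
        b=cv2.boxPoints(cv2.minAreaRect(k))/s+[x0,y0]-.5+.5/s
        W=np.array([un("top0",u,v,z) for u,v in b])[:,:2];ctr=W.mean(0)
        e=[W[1]-W[0],W[2]-W[1]];L=[np.linalg.norm(q) for q in e];l=e[int(np.argmax(L))]
        print('label',ctr,'size',np.round(np.array(L)*1000),'long-axis angle',np.degrees(np.arctan2(l[1],l[0]))%180, b.mean(0))
rects(360,160,40,115,.017,185)
cc=lambda u,v:(180+u/5,145+v/5)
for nm,q in dict(b1=[(163,195),(231,203),(223,268),(155,257)],b2=[(269,238),(331,240),(330,306),(264,300)],b3=[(378,216),(436,206),(447,268),(388,280)],b4=[(479,266),(543,262),(548,328),(486,332)]).items():
    W=np.array([un("top0",*cc(*p),.042) for p in q])[:,:2];print(nm,W.mean(0),np.degrees(np.arctan2(*(W[0]-W[1])[::1])), np.linalg.norm(W[0]-W[1]))
```

```text
[ 0.5522 -0.0133 -0.094 ] -5.383834636775926 resid px [[0.2, 0.4], [-0.8, 0.2], [-0.5, 0.0], [-0.5, 0.2], [-0.8, -0.2], [2.1, 0.2], [-0.1, -0.4], [0.4, -0.4]]
[0.5162 0.3447 0.0615] 3.5245547843208933 resid px [[0.1, 0.2], [-0.1, -0.4], [-0.3, 0.1], [0.3, 0.1]]
[0.512  0.3387 0.0697] 3.9962356144300704 resid px [[-0.2, 0.2], [0.3, -0.5], [0.2, 0.0], [-0.3, 0.3]]
label [ 0.3937 -0.3538] size [21. 38.] long-axis angle 79.61796641827922 [384.5292 256.267 ]
label [ 0.4668 -0.3567] size [22. 40.] long-axis angle 81.94267388997804 [384.686  229.9809]
label [ 0.5401 -0.3656] size [40. 22.] long-axis angle 103.62371560393989 [386.9279 203.7887]
label [ 0.6108 -0.358 ] size [39. 22.] long-axis angle 93.53861302224611 [383.3415 178.7949]
b1 [0.5821 0.1028] 7.877158955659836 0.037876471288092683
b2 [0.5586 0.0449] 2.9866201704062587 0.034242480020363765
b3 [ 0.5732 -0.0181] -8.719876865161396 0.03249875877229155
b4 [ 0.5419 -0.0736] -2.4650308907060543 0.03536378869926833
```

drive_tool(slide=[[20, 36, 0], [20, 36, 0], [20, 36, 0], [20, 36, 0], [20, 36, 0]], delta_rot=[[0, 0, -2], [0, 0, -2], [0, 0, -2], [0, 0, -2], [0, 0, -2]], grip=[0, 0, 0, 0, 0])

```text
time: 0.57
tool_pos: [0.3565, -0.4155, 0.2184]
eef_rot: [[0.974, 0.226, -0.0], [0.226, -0.974, 0.001], [-0.0, -0.001, -1.0]]
force: [1.3, -0.4, -0.2]
opening: 1.001
```

drive_tool(slide=[[18, 36, 0], [18, 36, 0], [18, 36, 0], [5, 41, 0], [5, 41, 0]], delta_rot=[[0, 0, -2], [0, 0, -2], [0, 0, -2], [0, 0, -2], [0, 0, -2]], grip=[0, 0, 0, 0, 0])

```text
time: 0.98
tool_pos: [0.4206, -0.2253, 0.2184]
eef_rot: [[0.999, 0.055, 0.0], [0.055, -0.999, 0.0], [0.0, -0.0, -1.0]]
force: [0.9, -0.1, 0.5]
opening: 0.999
```

drive_tool(slide=[[4, 41, 0], [4, 41, 0], [4, 41, 0], [3, 41, 0], [3, 41, 0]], delta_rot=[[0, 0, 0], [0, 0, 0], [0, 0, 0], [0, 0, 0], [0, 0, 0]], grip=[0, 0, 0, 0, 0])

```text
time: 1.4
tool_pos: [0.4377, -0.0205, 0.2187]
eef_rot: [[0.998, 0.056, 0.0], [0.056, -0.998, -0.0], [0.0, 0.0, -1.0]]
force: [0.8, -0.4, 0.5]
opening: 1.004
```

Run:
```python
from h import *
grab("wrist","w1");s=get_state();print(s['tool_pos'],s['eef_rot'],s['joint_positions'],s['time'])
```

```text
[ 0.4383 -0.0098  0.2188] [[ 0.9975  0.0709  0.0008]
 [ 0.0709 -0.9975  0.0072]
 [ 0.0013 -0.0071 -1.    ]] [ 0.022   0.2916 -0.0573  1.9984  0.0124  0.8511 -1.5409] 1.45
```

View pics/w1.png

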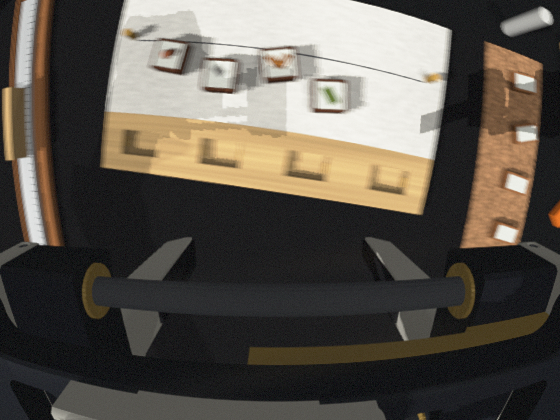

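drive_tool(slide=[[12, 39, 0], [12, 39, 0], [12, 39, 0], [12, 39, 0], [12, 39, 0]], delta_rot=[[0, 0, 0], [0, 0, 0], [0, 0, 0], [0, 0, 0], [0, 0, 0]], grip=[0, 0, 0, 0, 0])

```text
time: 1.87
tool_pos: [0.4982, 0.1741, 0.2186]
eef_rot: [[0.998, 0.056, -0.0], [0.056, -0.998, -0.0], [-0.0, 0.0, -1.0]]
force: [0.6, -0.6, -1.0]
opening: 0.998
```

drive_tool(slide=[[12, 40, 0], [12, 40, -10], [12, 40, -20], [4, 25, -20], [0, 0, -10]], delta_rot=[[0, 0, 0], [0, 0, 0], [0, 0, 0], [0, 0, 0], [0, 0, 0]], grip=[110, 110, 110, 110, 110])

```text
time: 2.28
tool_pos: [0.534, 0.3196, 0.1577]
eef_rot: [[0.998, 0.065, -0.004], [0.065, -0.998, 0.004], [-0.004, -0.004, -1.0]]
force: [-0.7, 0.3, 0.1]
opening: 0.693
```

drive_tool(slide=[[0, 0, 0], [0, 0, 0], [0, 0, 0], [0, 0, 0], [0, 0, 0]], delta_rot=[[0, 0, 0], [0, 0, 0], [0, 0, 0], [0, 0, 0], [0, 0, 0]], grip=[110, 110, 110, 110, 110])

```text
time: 2.7
tool_pos: [0.5374, 0.3111, 0.1624]
eef_rot: [[0.999, 0.054, 0.002], [0.054, -0.999, 0.001], [0.002, -0.001, -1.0]]
force: [0.5, 0.4, 0.1]
opening: 0.571
```

Run:
```python
from h import *
grab("wrist","w2");s=get_state();print(s['tool_pos'],s['eef_rot'],s['joint_positions'],s['opening'])
```

```text
[0.5372 0.3114 0.1622] [[ 0.9985  0.054   0.0019]
 [ 0.054  -0.9985  0.0007]
 [ 0.002  -0.0006 -1.    ]] [-0.5066  0.6243 -0.0902  1.5843  0.066   0.934  -2.1358] 0.5683921936481529
```

View pics/w2.png

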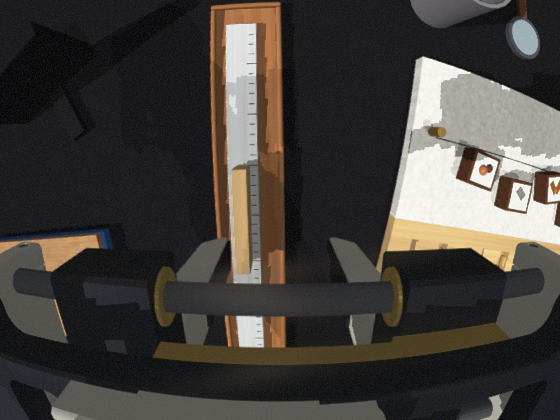

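The wrist view shows the ruler's wooden grip, with its top face running from about (238,170) to (246,272). I'll enlarge it to measure more closely.

Run:
```python
from h import *
crop("w2",200,150,90,130,5,"w2c")
```

```text
(no output)
```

View pics/w2c.png

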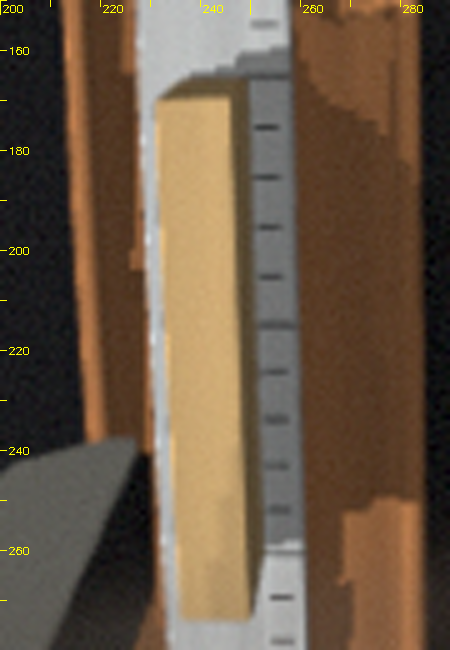

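Run:
```python
from h import *
A=[(231,170),(246,169.7)];B=[(236.2,273.5),(250,273.8)]
W=[un("w2",u,v,.047) for u,v in A+B];W=np.array(W)[:,:2];print(W)
f=(W[0]+W[1])/2;n=(W[2]+W[3])/2;d=f-n;print('centre',(f+n)/2,'len',np.linalg.norm(d),'ang',np.degrees(np.arctan2(d[1],d[0])))
c=(f+n)/2;u=d/np.linalg.norm(d);print('grasp pt +28',c+.028*u)
```

```text
[[0.5669 0.3558]
 [0.5678 0.3426]
 [0.4686 0.3493]
 [0.4692 0.336 ]]
centre [0.5181 0.3459] len 0.0986877503416433 ang 3.832877732428472
grasp pt +28 [0.5461 0.3478]
```

drive_tool(slide=[[5, 18, -20], [4, 18, -25], [0, 0, -30], [0, 0, -30], [0, 0, 0]], delta_rot=[[0, 0, 0.7], [0, 0, 0], [0, 0, 0], [0, 0, 0], [0, 0, 0]], grip=[110, 110, 110, 110, 110])

```text
time: 3.17
tool_pos: [0.5416, 0.3455, 0.0504]
eef_rot: [[0.998, 0.068, -0.01], [0.068, -0.998, -0.007], [-0.01, 0.006, -1.0]]
force: [-0.7, -0.7, 0.3]
opening: 0.565
```

Run:
```python
from h import *
grab("wrist","w3");s=get_state();print(s['tool_pos'],s['eef_rot'],s['force'],s['opening'])
```

```text
[0.5435 0.3464 0.0534] [[ 0.9977  0.0676 -0.0057]
 [ 0.0676 -0.9977 -0.0042]
 [-0.0059  0.0038 -1.    ]] [-0.724  -0.2552 -0.8815] 0.5652722645668649
```

View pics/w3.png

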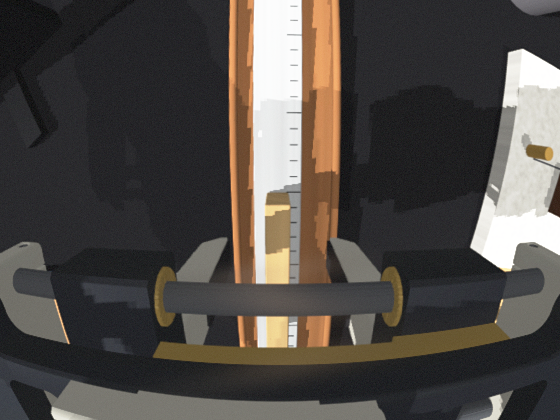

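The grip is centred between the fingers. Going down and closing on it.

drive_tool(slide=[[2, 1, -16], [0, 0, -14], [0, 0, 0], [0, 0, 0], [0, 0, 0]], delta_rot=[[0, 0, 0], [0, 0, 0], [0, 0, 0], [0, 0, 0], [0, 0, 0]], grip=[110, 110, 110, 110, 110])

```text
time: 3.63
tool_pos: [0.5488, 0.3499, 0.0283]
eef_rot: [[0.998, 0.067, 0.003], [0.067, -0.998, 0.002], [0.003, -0.002, -1.0]]
force: [-0.1, -0.2, 0.1]
opening: 0.566
```

drive_tool(slide=[[0, 0, 0], [0, 0, 0], [0, 0, 0], [0, 0, 0], [0, 0, 0]], delta_rot=[[0, 0, 0], [0, 0, 0], [0, 0, 0], [0, 0, 0], [0, 0, 0]], grip=[255, 255, 255, 255, 255], force=50)

```text
time: 4.05
tool_pos: [0.5475, 0.3494, 0.0262]
eef_rot: [[0.998, 0.068, 0.0], [0.068, -0.998, 0.0], [0.0, -0.0, -1.0]]
force: [0.1, -0.2, -0.4]
opening: 0.259
```

drive_tool(slide=[[0, 0, 0], [0, 0, 0], [0, 0, 0], [0, 0, 0], [0, 0, 0]], delta_rot=[[0, 0, 0], [0, 0, 0], [0, 0, 0], [0, 0, 0], [0, 0, 0]], grip=[255, 255, 255, 255, 255])

```text
time: 4.47
tool_pos: [0.5475, 0.3483, 0.0259]
eef_rot: [[0.998, 0.068, -0.0], [0.068, -0.998, -0.001], [-0.0, 0.001, -1.0]]
force: [0.5, -3.5, 1.8]
opening: 0.148
```

drive_tool(slide=[[0, 0, 10], [0, 0, 30], [0, 0, 40], [0, 0, 40], [0, 0, 30]], delta_rot=[[0, 0, 0], [0, 0, 0], [0, 0, 0], [0, 0, 0], [0, 0, 0]], grip=[255, 255, 255, 255, 255])

```text
time: 4.88
tool_pos: [0.5478, 0.3511, 0.1797]
eef_rot: [[0.998, 0.069, 0.003], [0.069, -0.998, 0.004], [0.003, -0.004, -1.0]]
force: [0.7, 1.6, -2.1]
opening: 0.142
```

drive_tool(slide=[[-4, -22, 0], [-4, -22, 0], [-4, -22, 0], [-4, -22, 0], [-4, -22, 0]], delta_rot=[[0, 0, 5.4], [0, 0, 5.4], [0, 0, 5.4], [0, 0, 5.4], [0, 0, 5.4]], grip=[255, 255, 255, 255, 255])

```text
time: 5.3
tool_pos: [0.5268, 0.2394, 0.1763]
eef_rot: [[0.855, 0.518, 0.001], [0.518, -0.855, 0.002], [0.001, -0.001, -1.0]]
force: [0.4, -0.5, -2.1]
opening: 0.147
```

drive_tool(slide=[[-4, -22, 0], [-4, -22, 0], [-4, -22, 0], [-4, -22, 0], [-4, -22, 0]], delta_rot=[[0, 0, 5.4], [0, 0, 5.4], [0, 0, 5.4], [0, 0, 5.4], [0, 0, 5.4]], grip=[255, 255, 255, 255, 255])

```text
time: 5.72
tool_pos: [0.5071, 0.1292, 0.1763]
eef_rot: [[0.527, 0.85, 0.001], [0.85, -0.527, 0.001], [0.002, -0.0, -1.0]]
force: [0.4, 0.2, -1.9]
opening: 0.147
```

drive_tool(slide=[[-2, -22, 0], [-1, -22, 0], [-1, -22, 0], [0, -22, 0], [0, -20, 0]], delta_rot=[[0, 0, 5.4], [0, 0, 5.4], [0, 0, 5.4], [0, 0, 5.4], [0, 0, 5.2]], grip=[255, 255, 255, 255, 255])

```text
time: 6.13
tool_pos: [0.5034, 0.0207, 0.1764]
eef_rot: [[0.088, 0.996, 0.001], [0.996, -0.088, 0.001], [0.001, 0.001, -1.0]]
force: [1.3, 0.2, -1.4]
opening: 0.144
```

drive_tool(slide=[[0, 0, 0], [0, 0, 0], [0, 0, 0], [0, 0, 0], [0, 0, 0]], delta_rot=[[0, 0, 0], [0, 0, 0], [0, 0, 0], [0, 0, 0], [0, 0, 0]], grip=[255, 255, 255, 255, 255])

```text
time: 6.55
tool_pos: [0.5035, 0.023, 0.1762]
eef_rot: [[0.09, 0.996, 0.001], [0.996, -0.09, 0.001], [0.001, 0.0, -1.0]]
force: [0.1, 0.5, -1.6]
opening: 0.147
```

Run:
```python
from h import *
grab("wrist","w4");grab("scene","scene4");s=get_state();print(s['tool_pos'],s['eef_rot'],s['force'],s['opening'],s['joint_positions'])
```

```text
[0.5034 0.0225 0.1761] [[ 0.0907  0.9959  0.0002]
 [ 0.9959 -0.0907  0.0005]
 [ 0.0005  0.0002 -1.    ]] [ 0.2214  0.0574 -2.2864] 0.14711758590744167 [ 0.2559  0.4828 -0.4998  1.8853  0.3008  0.8477 -0.4878]
```

View pics/w4.png

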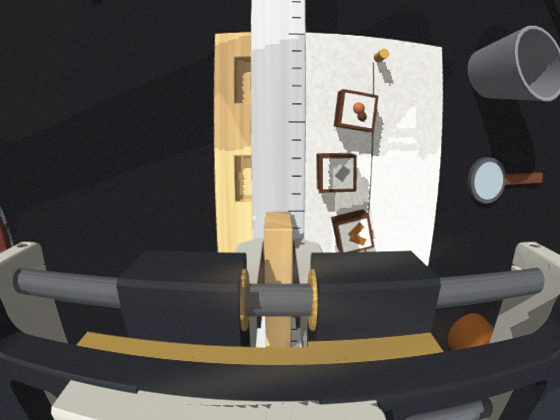

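View pics/scene4.png

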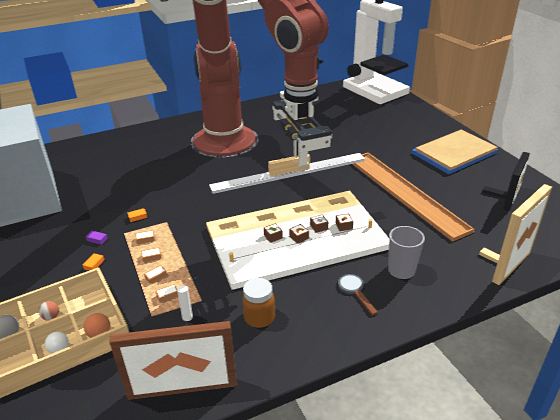

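The ruler hangs level above the strip, just short of the boxes. I'll refine the base pose from this view: the strip corner is at (215,34), the deck corner at (442,46), and the pin near (381,56).

Run:
```python
from h import *
crop("w4",205,20,250,190,3,"w4c")
```

```text
(no output)
```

View pics/w4c.png

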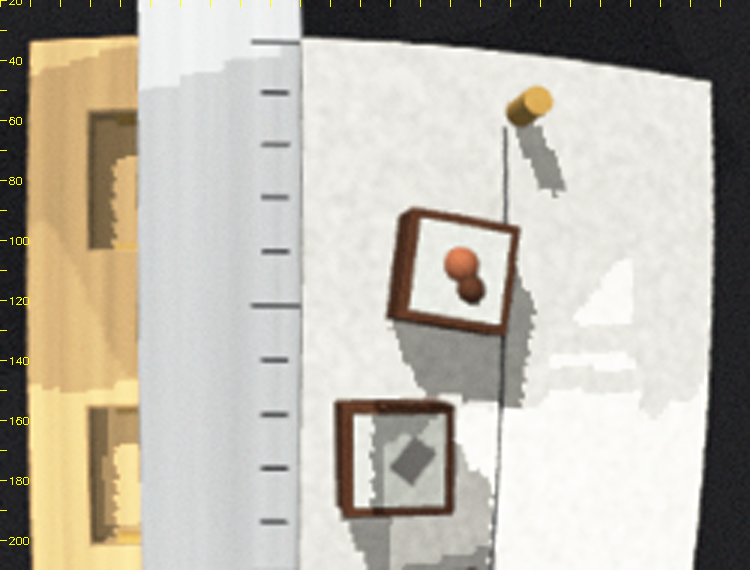

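```bash
cat >> h.py <<'E'
from scipy.optimize import least_squares
def fit(f,obj,px,x0):
    obj=np.array(obj,float)/1000;px=np.array(px,float)
    def P(q):
        c,s=np.cos(q[2]),np.sin(q[2])
        return np.array([pr(f,[q[0]+c*o[0]-s*o[1],q[1]+s*o[0]+c*o[1],o[2]]) for o in obj])
    r=least_squares(lambda q:(P(q)-px).ravel(),x0);print(r.x,np.degrees(r.x[2]),'resid px',np.round(r.fun.reshape(-1,2),1).tolist());return r.x
def tobase(q,p):
    c,s=np.cos(q[2]),np.sin(q[2]);d=np.array(p[:2])-q[:2];return np.array([c*d[0]+s*d[1],-s*d[0]+c*d[1]])*1000
def toworld(q,b):
    c,s=np.cos(q[2]),np.sin(q[2]);b=np.array(b)/1000;return np.array([q[0]+c*b[0]-s*b[1],q[1]+s*b[0]+c*b[1]])
E
python3 - <<'E'
from h import *
c=lambda u,v:(205+u/3,20+v/3)
q=fit("w4",[[-120,200,18],[120,200,18],[-99.5,173.5,18],[-99.5,126.5,18],[-99.5,73.5,18],[-99.5,26.5,18]],[c(30,43),c(711,82),c(89,112),c(89,248),c(89,406),c(90,543)],[.55,-.013,-.094])
for p in [(506,128),(493,560),(512,122)]: print(tobase(q,un("w4",*c(*p),.018)))
for p in [(519,227),(504,333),(454,401),(450,515),(414,207),(388,318),(337,401)]: print(tobase(q,un("w4",*c(*p),.042)))
# ruler
s=get_state(); z=s['tool_pos'][2]-.021+.008
print('ruler front edge',[tobase(q,un("w4",*c(*p),z)) for p in [(300,60),(300,500)]])
E
```

```text
[ 0.5554 -0.0127 -0.0968] -5.547005812025421 resid px [[0.3, -0.7], [-0.5, 0.0], [0.2, -0.1], [-0.3, 0.2], [-0.1, 0.2], [0.3, 0.4]]
[ 40.3706 172.2696]
[40.5154 21.9469]
[ 42.5492 174.6351]
[ 37.4905 134.8436]
[ 33.1794 100.7674]
[17.5243 78.6048]
[17.9235 42.2003]
[  3.4872 138.9422]
[ -4.2361 103.7859]
[-19.6085  77.5791]
ruler front edge [array([-41.7078, 149.8477]), array([-40.8254,  67.1762])]
```

drive_tool(slide=[[0, 0, -36], [0, 0, -36], [0, 0, -30], [0, 0, -20], [0, 0, -10]], delta_rot=[[0, 0, -0.3], [0, 0, 0], [0, 0, 0], [0, 0, 0], [0, 0, 0]], grip=[255, 255, 255, 255, 255])

```text
time: 7.07
tool_pos: [0.5018, 0.0216, 0.0414]
eef_rot: [[0.097, 0.995, -0.005], [0.995, -0.097, -0.0], [-0.001, -0.004, -1.0]]
force: [-0.9, -0.9, -1.9]
opening: 0.15
```

drive_tool(slide=[[0, 0, 0], [0, 0, 0], [0, 0, 0], [0, 0, 0], [0, 0, 0]], delta_rot=[[0, 0, 0], [0, 0, 0], [0, 0, 0], [0, 0, 0], [0, 0, 0]], grip=[255, 255, 255, 255, 255])

```text
time: 7.48
tool_pos: [0.5044, 0.0213, 0.0452]
eef_rot: [[0.098, 0.995, 0.003], [0.995, -0.098, 0.0], [0.0, 0.003, -1.0]]
force: [0.4, -1.0, -2.3]
opening: 0.149
```

Run:
```python
from h import *
grab("wrist","w5");grab("scene","scene5");s=get_state();print(s['tool_pos'],s['eef_rot'],s['force'],s['ft_torque'],s['opening'])
crop("scene5",190,170,220,120,3,"s5c")
```

```text
[0.504  0.0212 0.0448] [[ 0.0979  0.9952  0.0018]
 [ 0.9952 -0.0979  0.    ]
 [ 0.0002  0.0017 -1.    ]] [ 0.6461 -0.9755 -2.1067] [ 0.0333 -0.0629 -0.0068] 0.14905524173701923
```

View pics/w5.png

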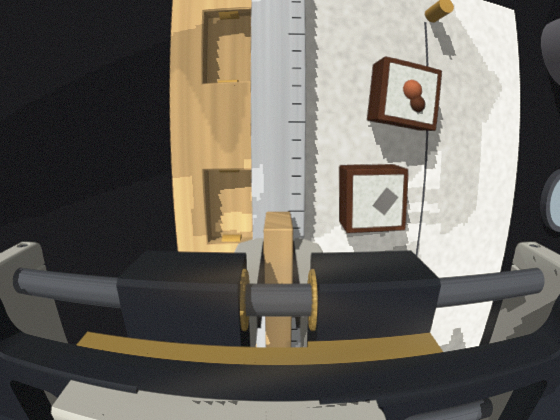

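View pics/s5c.png

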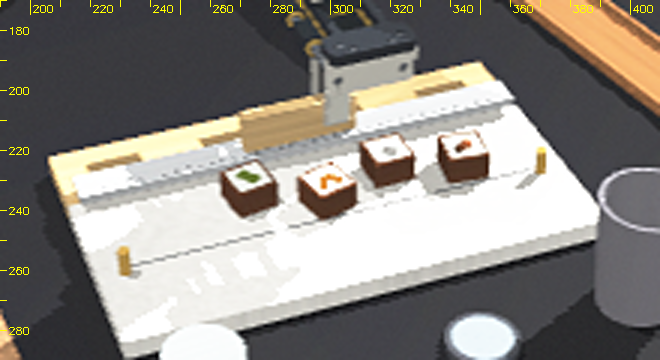

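drive_tool(slide=[[0, 0, -2], [0, 0, -2], [0, 0, -1], [0, 0, 0], [0, 0, 0]], delta_rot=[[0, 0, 0], [0, 0, 0], [0, 0, 0], [0, 0, 0], [0, 0, 0]], grip=[255, 255, 255, 255, 255])

```text
time: 8.0
tool_pos: [0.5034, 0.0212, 0.0389]
eef_rot: [[0.098, 0.995, -0.0], [0.995, -0.098, -0.0], [-0.0, -0.0, -1.0]]
force: [-0.1, -1.2, -2.4]
opening: 0.148
```

drive_tool(slide=[[4, -0.4, 0], [5, -0.5, 0], [5, -0.5, 0], [5, -0.5, 0], [5, -0.5, 0]], delta_rot=[[0, 0, 0], [0, 0, 0], [0, 0, 0], [0, 0, 0], [0, 0, 0]], grip=[255, 255, 255, 255, 255])

```text
time: 8.42
tool_pos: [0.5268, 0.0189, 0.0389]
eef_rot: [[0.098, 0.995, -0.003], [0.995, -0.098, -0.0], [-0.0, -0.003, -1.0]]
force: [-6.4, 1.6, 7.2]
opening: 0.149
```

Run:
```python
from h import *
s=get_state();print(s['tool_pos'],s['eef_rot'],s['force'],s['ft_torque'],s['opening'])
q=np.array([.5554,-.0127,-.0968]);print(tobase(q,s['tool_pos'])+[15,0])
```

```text
[0.5268 0.0189 0.0389] [[ 0.0984  0.9951 -0.0027]
 [ 0.9951 -0.0984 -0.0002]
 [-0.0005 -0.0027 -1.    ]] [-6.4153  1.6106  7.1514] [ 0.2828  1.6217 -0.1003] 0.14945536116832775
[-16.4898  28.6974]
```

drive_tool(slide=[[0, 0, 1], [0, 0, 0.8], [0, 0, 0], [0, 0, 0], [0, 0, 0]], delta_rot=[[0, 0, 0], [0, 0, 0], [0, 0, 0], [0, 0, 0], [0, 0, 0]], grip=[255, 255, 255, 255, 255])

```text
time: 8.83
tool_pos: [0.5278, 0.0188, 0.0408]
eef_rot: [[0.097, 0.995, 0.001], [0.995, -0.097, 0.0], [0.0, 0.001, -1.0]]
force: [-0.6, -0.1, -2.7]
opening: 0.145
```

Run:
```python
from h import *
grab("wrist","w6");grab("scene","scene6");s=get_state();print(s['tool_pos'],s['eef_rot'],s['force'],s['ft_torque'],s['opening'])
crop("scene6",190,170,220,120,3,"s6c")
```

```text
[0.5277 0.0189 0.0408] [[ 0.0975  0.9952  0.0007]
 [ 0.9952 -0.0975  0.0001]
 [ 0.0001  0.0007 -1.    ]] [-0.0925 -0.1415 -2.0515] [-0.0175 -0.1023  0.0129] 0.1461221790409263
```

View pics/s6c.png

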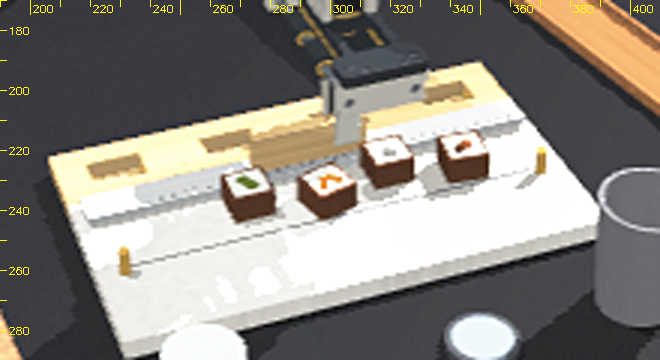

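View pics/w6.png

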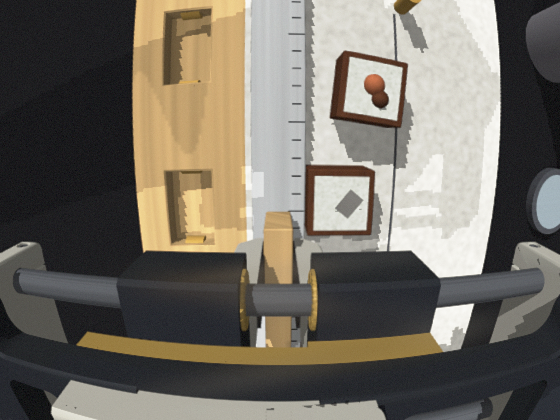

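drive_tool(slide=[[3, -0.3, 0], [4, -0.4, 0], [4, -0.4, 0], [4, -0.4, 0], [4, -0.4, 0]], delta_rot=[[0, 0, 0], [0, 0, 0], [0, 0, 0], [0, 0, 0], [0, 0, 0]], grip=[255, 255, 255, 255, 255])

```text
time: 9.35
tool_pos: [0.5458, 0.0168, 0.0405]
eef_rot: [[0.098, 0.995, -0.002], [0.995, -0.098, -0.0], [-0.001, -0.002, -1.0]]
force: [-4.2, -0.3, -0.5]
opening: 0.143
```

drive_tool(slide=[[4, -0.4, 0], [4, -0.4, 0], [4, -0.4, 0], [3, -0.3, 0], [2, -0.2, 0]], delta_rot=[[0, 0, 0], [0, 0, 0], [0, 0, 0], [0, 0, 0], [0, 0, 0]], grip=[255, 255, 255, 255, 255])

```text
time: 9.77
tool_pos: [0.5642, 0.0151, 0.0406]
eef_rot: [[0.098, 0.995, 0.001], [0.995, -0.098, 0.0], [0.0, 0.001, -1.0]]
force: [-2.4, 1.1, -2.3]
opening: 0.147
```

Run:
```python
from h import *
grab("wrist","w7");grab("scene","scene7");s=get_state();print(s['tool_pos'],s['eef_rot'],s['force'],s['ft_torque'],s['opening'])
q=np.array([.5554,-.0127,-.0968]);print(tobase(q,s['tool_pos'])+[15,0])
crop("scene7",190,170,220,120,3,"s7c")
```

```text
[0.5644 0.0151 0.0407] [[ 0.0979  0.9952  0.0015]
 [ 0.9952 -0.0979  0.0001]
 [ 0.0003  0.0015 -1.    ]] [-0.9879 -0.9826 -2.2867] [0.0265 0.0903 0.0425] 0.14737858626862846
[21.2912 28.5154]
```

View pics/s7c.png

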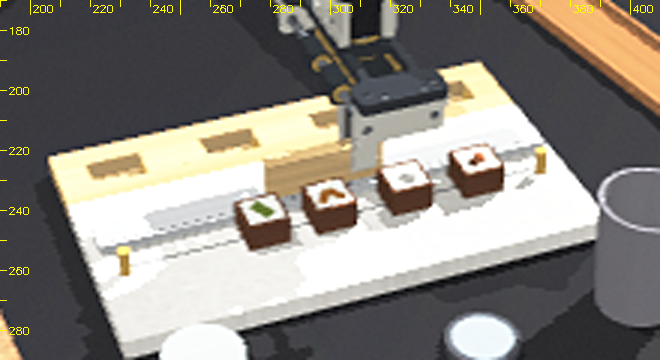

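View pics/w7.png

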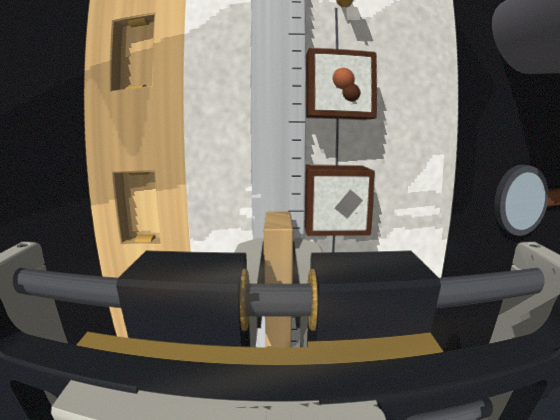

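drive_tool(slide=[[3, -0.3, 0], [3, -0.3, 0], [3, -0.3, 0], [3, -0.3, 0], [2, -0.2, 0]], delta_rot=[[0, 0, 0], [0, 0, 0], [0, 0, 0], [0, 0, 0], [0, 0, 0]], grip=[255, 255, 255, 255, 255])

```text
time: 10.28
tool_pos: [0.5782, 0.0138, 0.0407]
eef_rot: [[0.098, 0.995, 0.001], [0.995, -0.098, 0.0], [0.0, 0.001, -1.0]]
force: [-2.6, -0.7, -1.4]
opening: 0.146
```

drive_tool(slide=[[1, -0.1, 0], [1, -0.1, 0], [1, -0.1, 0], [1, -0.1, 0], [0, 0, 0]], delta_rot=[[0, 0, 0], [0, 0, 0], [0, 0, 0], [0, 0, 0], [0, 0, 0]], grip=[255, 255, 255, 255, 255])

```text
time: 10.7
tool_pos: [0.5822, 0.0134, 0.0407]
eef_rot: [[0.098, 0.995, 0.001], [0.995, -0.098, 0.0], [0.0, 0.001, -1.0]]
force: [-2.4, 1.0, -2.0]
opening: 0.148
```

Run:
```python
from h import *
grab("wrist","w8");grab("scene","scene8");s=get_state();print(s['tool_pos'],s['eef_rot'],s['force'],s['ft_torque'],s['opening'])
q=np.array([.5554,-.0127,-.0968]);print(tobase(q,s['tool_pos'])+[15,0])
crop("scene8",190,170,220,120,3,"s8c")
```

```text
[0.5822 0.0135 0.0407] [[ 0.0977  0.9952  0.0015]
 [ 0.9952 -0.0977  0.0003]
 [ 0.0004  0.0014 -1.    ]] [-2.1409 -0.0726 -3.485 ] [ 0.108   0.2728 -0.0264] 0.14710970894967001
[39.1021 28.6163]
```

View pics/s8c.png

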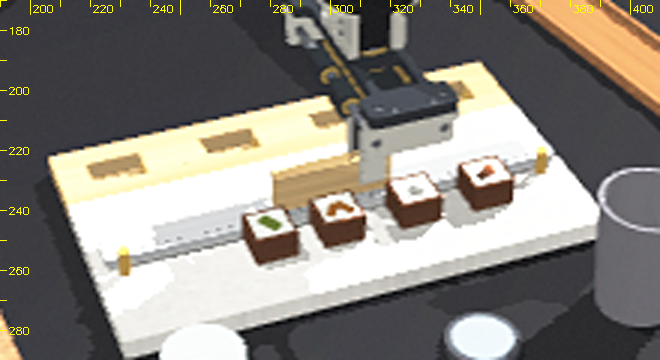

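Nearly there. I'll creep forward until both pins push back.

drive_tool(slide=[[0.5, 0, 0], [0.5, -0.1, 0], [0.5, 0, 0], [0, 0, 0], [0, 0, 0]], delta_rot=[[0, 0, 0], [0, 0, 0], [0, 0, 0], [0, 0, 0], [0, 0, 0]], grip=[255, 255, 255, 255, 255])

```text
time: 11.22
tool_pos: [0.5825, 0.0134, 0.0407]
eef_rot: [[0.098, 0.995, -0.001], [0.995, -0.098, -0.0], [-0.0, -0.001, -1.0]]
force: [-2.7, -0.1, -0.3]
opening: 0.148
```

drive_tool(slide=[[0.5, 0, 0], [0.5, -0.1, 0], [0.5, 0, 0], [0, 0, 0], [0, 0, 0]], delta_rot=[[0, 0, 0], [0, 0, 0], [0, 0, 0], [0, 0, 0], [0, 0, 0]], grip=[255, 255, 255, 255, 255])

```text
time: 11.63
tool_pos: [0.5834, 0.0134, 0.0407]
eef_rot: [[0.097, 0.995, -0.002], [0.995, -0.097, -0.0], [-0.0, -0.002, -1.0]]
force: [-5.5, 0.4, 0.9]
opening: 0.147
```

Run:
```python
from h import *
s=get_state();print(s['tool_pos'],s['eef_rot'],s['force'],s['ft_torque'],s['opening'])
q=np.array([.5554,-.0127,-.0968]);print(tobase(q,s['tool_pos'])+[15,0])
```

```text
[0.5834 0.0134 0.0407] [[ 0.0974  0.9952 -0.0021]
 [ 0.9952 -0.0974 -0.0003]
 [-0.0005 -0.0021 -1.    ]] [-5.4575  0.4154  0.8744] [0.1279 1.1893 0.0205] 0.14685575822391236
[40.3861 28.6446]
```

drive_tool(slide=[[1, -0.1, 0], [1, -0.1, 0], [1, -0.1, 0], [0, 0, 0], [0, 0, 0]], delta_rot=[[0, 0, 0], [0, 0, 0], [0, 0, 0], [0, 0, 0], [0, 0, 0]], grip=[255, 255, 255, 255, 255])

```text
time: 12.05
tool_pos: [0.5837, 0.0133, 0.0404]
eef_rot: [[0.097, 0.995, -0.008], [0.995, -0.097, -0.001], [-0.002, -0.008, -1.0]]
force: [-9.1, 1.3, 3.3]
opening: 0.144
```

Run:
```python
from h import *
grab("wrist","w9");grab("scene","scene9")
s=get_state();print(s['tool_pos'],s['eef_rot'],s['force'],s['ft_torque'],s['opening'])
q=np.array([.5554,-.0127,-.0968]);print(tobase(q,s['tool_pos'])+[15,0])
crop("scene9",200,200,200,90,4,"s9c")
```

```text
[0.5837 0.0134 0.0404] [[ 0.097   0.9952 -0.0079]
 [ 0.9953 -0.097  -0.0008]
 [-0.0015 -0.0078 -1.    ]] [-9.9228  1.0012  2.8652] [ 0.1657  2.0637 -0.0228] 0.14476554929183286
[40.6303 28.6741]
```

View pics/s9c.png

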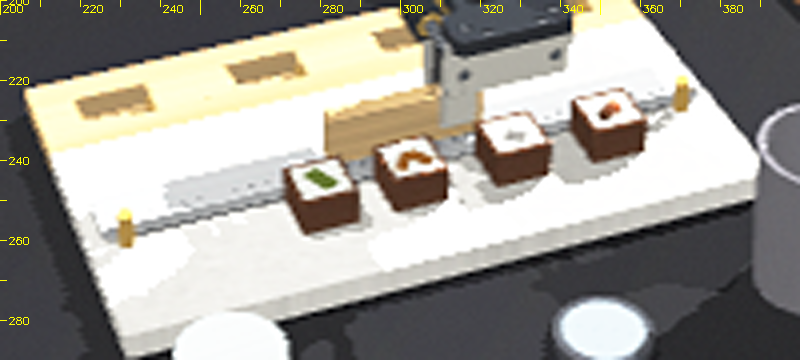

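View pics/w9.png

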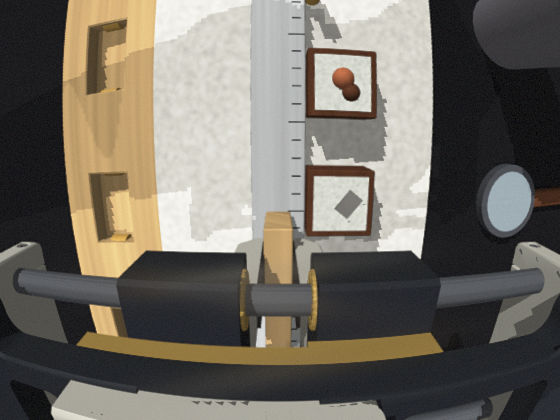

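drive_tool(slide=[[-3, 0.3, 0], [-4, 0.4, 0], [-6, 0.6, 0], [-8, 0.8, 0], [-8, 0.8, 0]], delta_rot=[[0, 0, 0], [0, 0, 0], [0, 0, 0], [0, 0, 0], [0, 0, 0]], grip=[255, 255, 255, 255, 255])

```text
time: 12.57
tool_pos: [0.5589, 0.016, 0.041]
eef_rot: [[0.098, 0.995, 0.002], [0.995, -0.098, 0.0], [0.001, 0.002, -1.0]]
force: [-0.8, -0.1, -3.0]
opening: 0.146
```

drive_tool(slide=[[-8, 0.8, 0], [-5, 0.5, 0], [-2, 0.2, 0], [0, 0, -1], [0, 0, -0.5]], delta_rot=[[0, 0, 0], [0, 0, 0], [0, 0, 0], [0, 0, 0], [0, 0, 0]], grip=[255, 255, 255, 255, 255])

```text
time: 12.98
tool_pos: [0.5438, 0.0174, 0.0393]
eef_rot: [[0.098, 0.995, 0.001], [0.995, -0.098, 0.0], [0.0, 0.001, -1.0]]
force: [0.7, 0.2, -2.2]
opening: 0.145
```

Run:
```python
from h import *
grab("wrist","w10");grab("top","top10")
s=get_state();print(s['tool_pos'],s['eef_rot'],s['force'],s['opening'])
q=np.array([.5554,-.0127,-.0968]);print(tobase(q,s['tool_pos'])+[15,0])
crop("top10",180,145,160,110,5,"t10c")
```

```text
[0.5439 0.0173 0.0392] [[ 0.0979  0.9952  0.0006]
 [ 0.9952 -0.0979  0.0002]
 [ 0.0002  0.0006 -1.    ]] [-0.2283 -0.1208 -2.0224] 0.14481377387006533
[ 0.685  28.7959]
```

View pics/t10c.png

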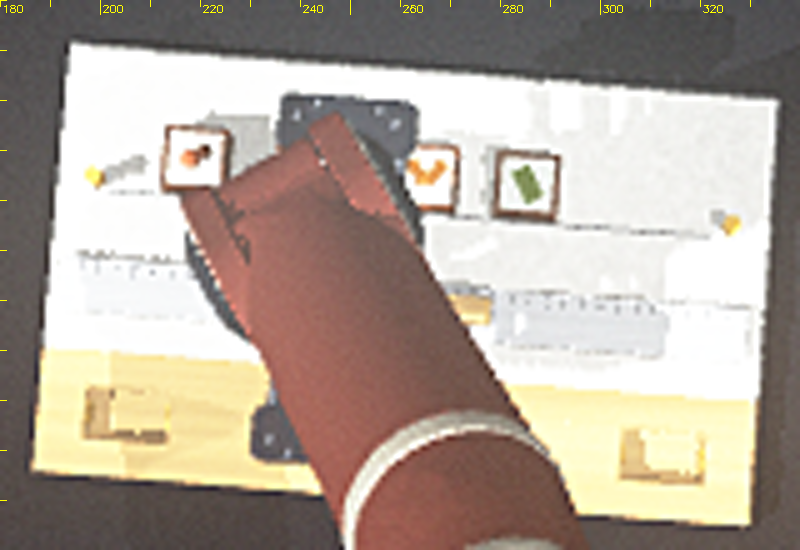

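View pics/w10.png

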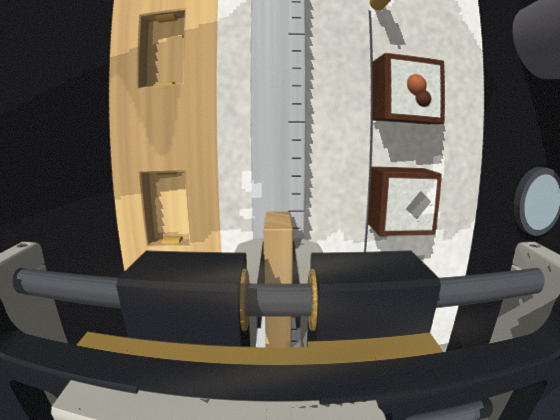

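Boxes are on the line. I'll park the ruler on the deck so it is there for a final re-check, then do the labels.

drive_tool(slide=[[0, 0, -0.4], [0, 0, 0], [0, 0, 0], [0, 0, 0], [0, 0, 0]], delta_rot=[[0, 0, 0], [0, 0, 0], [0, 0, 0], [0, 0, 0], [0, 0, 0]], grip=[255, 255, 180, 180, 180])

```text
time: 13.5
tool_pos: [0.5438, 0.0174, 0.0391]
eef_rot: [[0.098, 0.995, 0.001], [0.995, -0.098, 0.0], [0.0, 0.001, -1.0]]
force: [-0.2, -0.8, 0.5]
opening: 0.282
```

drive_tool(slide=[[0, 0, 0], [0, 0, 8], [0, 0, 20], [0, 0, 30], [0, 0, 35]], delta_rot=[[0, 0, 0], [0, 0, 0], [0, 0, 0], [0, 0, 0], [0, 0, 0]], grip=[180, 180, 180, 180, 180])

```text
time: 13.92
tool_pos: [0.5421, 0.0173, 0.1321]
eef_rot: [[0.097, 0.995, -0.004], [0.995, -0.097, 0.0], [-0.0, -0.004, -1.0]]
force: [0.9, -0.1, 0.1]
opening: 0.294
```

drive_tool(slide=[[-10, -10, 30], [-10, -30, 30], [-10, -38, 0], [0, -41, 0], [0, -41, 0]], delta_rot=[[0, 0, -6], [0, 0, -7], [0, 0, -7], [0, 0, -7], [0, 0, -7]], grip=[110, 110, 110, 110, 110])

```text
time: 14.33
tool_pos: [0.5136, -0.1425, 0.1925]
eef_rot: [[0.641, 0.768, 0.003], [0.768, -0.641, -0.001], [0.001, 0.002, -1.0]]
force: [1.0, -0.3, 0.4]
opening: 0.564
```

drive_tool(slide=[[-17, -27, 3], [-17, -27, 3], [-17, -27, 3], [-17, -27, 3], [-17, -27, 3]], delta_rot=[[0, 0, -7], [0, 0, -7], [0, 0, -7], [0, 0, -7], [0, 0, -7]], grip=[100, 100, 100, 100, 100])

```text
time: 14.75
tool_pos: [0.4279, -0.2772, 0.2065]
eef_rot: [[0.966, 0.26, 0.001], [0.26, -0.966, 0.0], [0.001, 0.0, -1.0]]
force: [0.1, -0.1, 0.2]
opening: 0.611
```

drive_tool(slide=[[-17, -27, 3], [-17, -27, 3], [-15, -25, 0], [0, 0, 0], [0, 0, 0]], delta_rot=[[0, 0, -7], [0, 0, -7], [0, 0, -6.7], [0, 0, 0], [0, 0, 0]], grip=[80, 80, 80, 80, 80])

```text
time: 15.17
tool_pos: [0.3787, -0.3566, 0.2121]
eef_rot: [[0.995, -0.096, 0.0], [-0.096, -0.995, -0.001], [0.0, 0.001, -1.0]]
force: [0.4, 0.7, 0.3]
opening: 0.685
```

drive_tool(slide=[[0, 0, 0], [0, 0, 0], [0, 0, 0], [0, 0, 0], [0, 0, 0]], delta_rot=[[0, 0, 0], [0, 0, 0], [0, 0, 0], [0, 0, 0], [0, 0, 0]], grip=[80, 80, 80, 80, 80])

```text
time: 15.58
tool_pos: [0.3804, -0.3545, 0.2115]
eef_rot: [[0.996, -0.091, 0.0], [-0.091, -0.996, 0.0], [0.0, -0.0, -1.0]]
force: [-0.1, 0.1, 0.7]
opening: 0.688
```

Run:
```python
from h import *
grab("wrist","w11");grab("top","top11")
s=get_state();print(s['tool_pos'],s['eef_rot'],s['force'],s['opening'],s['joint_positions'])
crop("w11",150,0,220,230,3,"w11c")
crop("top11",180,145,160,110,5,"t11c")
```

```text
[ 0.3801 -0.3549  0.2115] [[ 0.9958 -0.0915  0.0001]
 [-0.0915 -0.9958  0.0002]
 [ 0.     -0.0002 -1.    ]] [ 0.6686 -0.0334  0.365 ] 0.6851453221270661 [ 0.7455  0.4221 -0.0522  1.806   0.0267  0.9143 -0.9808]
```

View pics/w11.png

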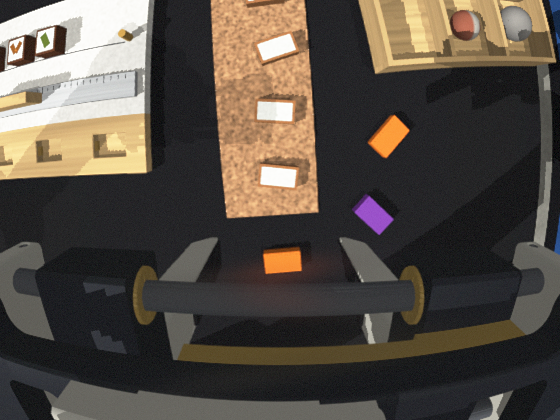

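View pics/t11c.png

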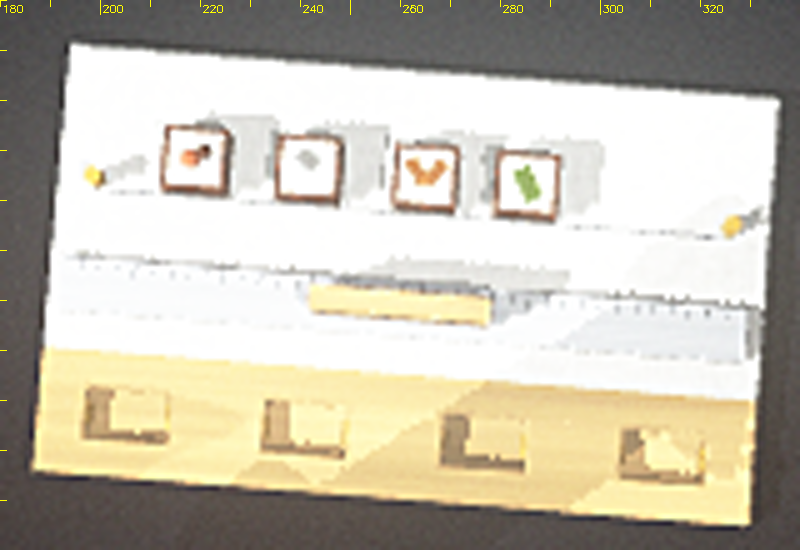

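The row is straight on the line and the ruler is parked. Four white-carded labels are on the mat, three of them in full view at wrist (279,176), (275,110) and (277,48). The orange block at (282,260) and the purple one at (373,214) are off the mat and not wanted. Measuring the white cards.

```bash
cat >> h.py <<'E'
def cards(f,x0,y0,w,h,z=.017,thr=170,s=6):
    im=cv2.imread(f"pics/{f}.png");g=im.min(axis=2)
    gg=cv2.resize(g[y0:y0+h,x0:x0+w],None,fx=s,fy=s,interpolation=cv2.INTER_CUBIC)
    cs,_=cv2.findContours((gg>thr).astype(np.uint8),0,2)
    for k in cs:
        if cv2.contourArea(k)<s*s*150:continue
        pts=(k[:,0,:]+.5)/s+[x0,y0]-.5
        W=np.array([un(f,u,v,z)[:2] for u,v in pts])*1000
        (c,sz,a)=cv2.minAreaRect(W.astype(np.float32));b=cv2.boxPoints((c,sz,a))
        e=[b[1]-b[0],b[2]-b[1]];l=max(e,key=np.linalg.norm);a=np.degrees(np.arctan2(l[1],l[0]))%180
        print('card',np.round(c,1),np.round(sz,1),'tool yaw',round(a-90,1),pts.mean(0).round())
E
python3 - <<'E'
from h import *
cards("w11",225,0,90,200)
c=[(93,135)]
crop("w11",30,120,130,70,6,"w11r")
E
```

```text
card [ 394.8 -353.7] [39.1 20.9] tool yaw -10.8 [278. 177.]
card [ 468.2 -356.7] [38.7 20.8] tool yaw -8.6 [275. 111.]
card [ 541.1 -365.1] [21.2 38.9] tool yaw 14.8 [276.  47.]
```

View pics/w11r.png

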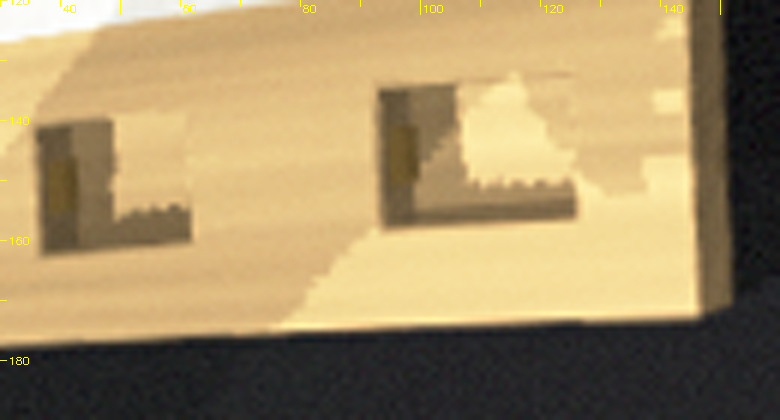

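View pics/w11c.png

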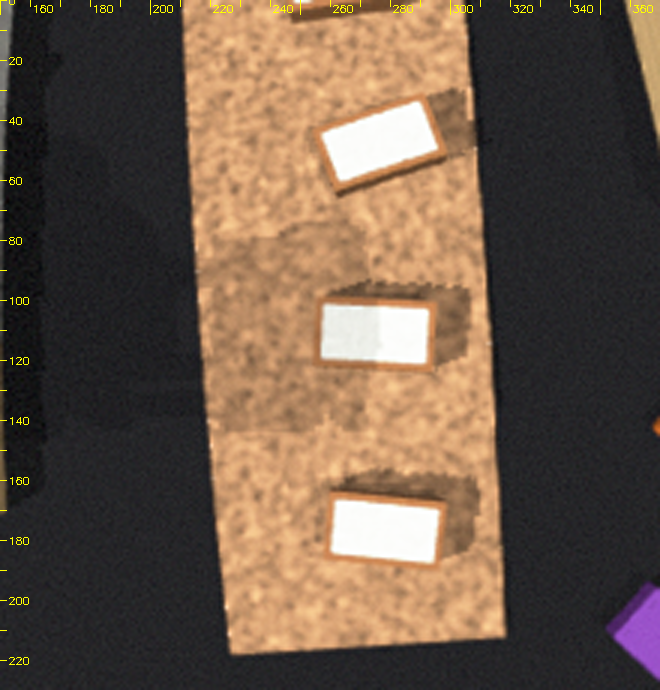

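drive_tool(slide=[[8, 1, -30], [7, 0, -38], [0, 0, -40], [0, 0, -40], [0, 0, -20]], delta_rot=[[0, 0, -2.8], [0, 0, -2.7], [0, 0, 0], [0, 0, 0], [0, 0, 0]], grip=[80, 80, 80, 80, 80])

```text
time: 16.1
tool_pos: [0.3931, -0.3523, 0.0395]
eef_rot: [[0.982, -0.187, -0.005], [-0.187, -0.982, 0.004], [-0.005, -0.003, -1.0]]
force: [-0.2, 0.1, -0.2]
opening: 0.691
```

drive_tool(slide=[[0, 0, -16], [0, 0, -10], [0, 0, 0], [0, 0, 0], [0, 0, 0]], delta_rot=[[0, 0, 0], [0, 0, 0], [0, 0, 0], [0, 0, 0], [0, 0, 0]], grip=[80, 80, 80, 80, 80])

```text
time: 16.52
tool_pos: [0.3957, -0.355, 0.0186]
eef_rot: [[0.982, -0.187, 0.002], [-0.187, -0.982, -0.002], [0.002, 0.001, -1.0]]
force: [0.3, 1.4, 0.7]
opening: 0.685
```

Run:
```python
from h import *
grab("wrist","w12");s=get_state();print(s['tool_pos'],s['eef_rot'],s['force'],s['opening'])
```

```text
[ 0.3957 -0.355   0.0188] [[ 0.9823 -0.1875  0.0022]
 [-0.1875 -0.9823 -0.0018]
 [ 0.0025  0.0013 -1.    ]] [-0.4422 -0.2269  0.3011] 0.6868389777833798
```

View pics/w12.png

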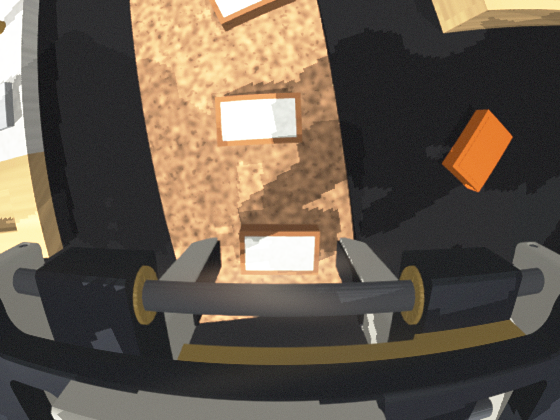

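drive_tool(slide=[[-1, 1, -5], [0, 0, -4], [0, 0, 0], [0, 0, 0], [0, 0, 0]], delta_rot=[[0, 0, 0], [0, 0, 0], [0, 0, 0], [0, 0, 0], [0, 0, 0]], grip=[80, 80, 80, 255, 255], force=25)

```text
time: 16.98
tool_pos: [0.3939, -0.3534, 0.0086]
eef_rot: [[0.982, -0.188, 0.0], [-0.188, -0.982, -0.0], [0.0, 0.0, -1.0]]
force: [0.6, -0.1, 0.9]
opening: 0.589
```

drive_tool(slide=[[0, 0, 0], [0, 0, 0], [0, 0, 0], [0, 0, 0], [0, 0, 0]], delta_rot=[[0, 0, 0], [0, 0, 0], [0, 0, 0], [0, 0, 0], [0, 0, 0]], grip=[255, 255, 255, 255, 255])

```text
time: 17.4
tool_pos: [0.394, -0.3534, 0.0086]
eef_rot: [[0.982, -0.188, 0.0], [-0.188, -0.982, -0.0], [0.0, 0.0, -1.0]]
force: [-0.2, -0.4, 0.3]
opening: 0.47
```

drive_tool(slide=[[0, 0, 15], [0, 0, 35], [0, 20, 30], [4, 35, 0], [4, 35, 0]], delta_rot=[[0, 0, 0], [0, 0, 0], [0, 0, 1], [0, 0, 1], [0, 0, 1]], grip=[255, 255, 255, 255, 255])

```text
time: 17.82
tool_pos: [0.4028, -0.2643, 0.0904]
eef_rot: [[0.99, -0.139, 0.004], [-0.139, -0.99, -0.003], [0.005, 0.002, -1.0]]
force: [0.9, 1.1, -0.6]
opening: 0.471
```

drive_tool(slide=[[4, 35, 0], [4, 35, 0], [5, 25, 0], [0, 13, 0], [0, 0, 0]], delta_rot=[[0, 0, 1], [0, 0, 1], [0, 0, 0.3], [0, 0, 0], [0, 0, 0]], grip=[255, 255, 255, 255, 255])

```text
time: 18.23
tool_pos: [0.415, -0.1512, 0.0885]
eef_rot: [[0.996, -0.089, -0.001], [-0.089, -0.996, 0.002], [-0.001, -0.002, -1.0]]
force: [0.2, -1.3, 0.2]
opening: 0.47
```

drive_tool(slide=[[0, 0, 0], [0, 0, 0], [0, 0, 0], [0, 0, 0], [0, 0, 0]], delta_rot=[[0, 0, 0], [0, 0, 0], [0, 0, 0], [0, 0, 0], [0, 0, 0]], grip=[255, 255, 255, 255, 255])

```text
time: 18.65
tool_pos: [0.4147, -0.1564, 0.0885]
eef_rot: [[0.995, -0.098, 0.0], [-0.098, -0.995, -0.0], [0.0, 0.0, -1.0]]
force: [0.8, 0.7, -1.1]
opening: 0.471
```

Run:
```python
from h import *
grab("wrist","w13");s=get_state();print(s['tool_pos'],s['eef_rot'],s['force'],s['opening'])
crop("w13",150,120,250,170,3,"w13c")
```

```text
[ 0.4147 -0.1562  0.0885] [[ 0.9952 -0.0977  0.    ]
 [-0.0977 -0.9952 -0.0002]
 [ 0.      0.0002 -1.    ]] [ 0.5536  0.4388 -0.7789] 0.4680395864952345
```

View pics/w13.png

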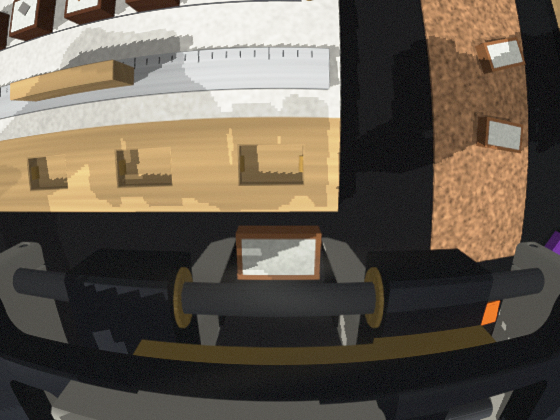

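View pics/w13c.png

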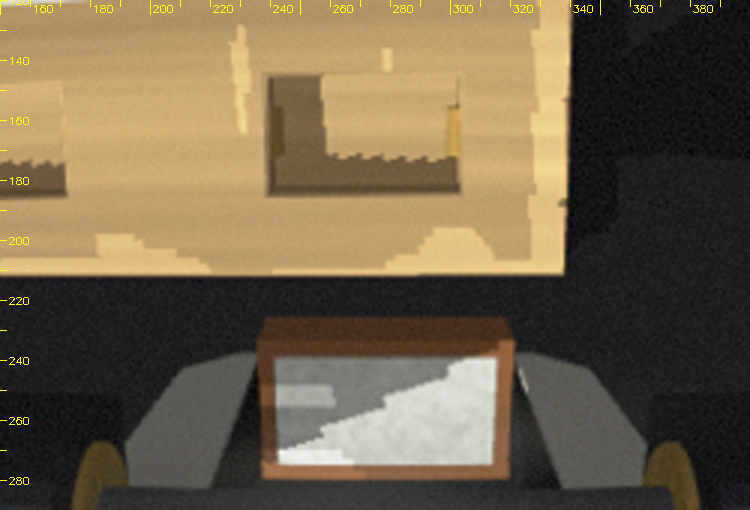

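```bash
cat >> h.py <<'E'
def quad(f,pts,z):
    W=np.array([un(f,u,v,z)[:2] for u,v in pts])*1000; c=W.mean(0)
    l=(W[1]+W[2]-W[0]-W[3])/2; m=(W[0]+W[1]-W[2]-W[3])/2
    print('centre',c.round(1),'w',np.linalg.norm(l).round(1),'h',np.linalg.norm(m).round(1),'yaw',(np.degrees(np.arctan2(l[1],l[0]))+90).round(2),(np.degrees(np.arctan2(m[1],m[0]))).round(2));return c
E
python3 - <<'E'
from h import *
c=lambda *P:[(150+u/3,120+v/3) for u,v in P]
q=np.array([.5554,-.0127,-.0968])
r=quad("w13",c((268,75),(459,75),(460,194),(268,196)),.018);print(toworld(q,[-85,-150])*1000)
l=quad("w13",c((260,341),(515,340),(510,478),(263,478)),.0971);print(r-l)
fit("w13",[[-99.5,-126.5,18],[-99.5,-173.5,18],[-70.5,-173.5,18],[-70.5,-126.5,18],[-120,-200,18]],c((268,196),(460,194),(459,75),(268,75),(564,274)),q)
E
```

```text
centre [ 455.5 -153.7] w 46.8 h 29.6 yaw -5.4 -5.55
[ 456.3006 -153.7826]
centre [ 415.6 -155.3] w 43.9 h 26.1 yaw -5.49 -5.92
[39.9169  1.6319]
[ 0.5541 -0.0123 -0.0931] -5.33703942634961 resid px [[0.4, -0.5], [-0.1, -0.2], [0.6, 0.2], [-0.5, 0.6], [-0.4, -0.1]]
```

drive_tool(slide=[[14, 0.6, -10], [14, 0.5, -15], [12.4, 0.5, -18], [0, 0, -12], [0, 0, -5]], delta_rot=[[0, 0, 0], [0, 0, 0], [0, 0, 0], [0, 0, 0], [0, 0, 0]], grip=[255, 255, 255, 255, 255])

```text
time: 19.12
tool_pos: [0.455, -0.1536, 0.0269]
eef_rot: [[0.995, -0.096, -0.002], [-0.096, -0.995, 0.001], [-0.002, -0.001, -1.0]]
force: [-0.5, 0.0, -0.3]
opening: 0.468
```

drive_tool(slide=[[0, 0, 0], [0, 0, 0], [0, 0, 0], [0, 0, 0], [0, 0, 0]], delta_rot=[[0, 0, 0], [0, 0, 0], [0, 0, 0], [0, 0, 0], [0, 0, 0]], grip=[255, 255, 255, 255, 255])

```text
time: 19.53
tool_pos: [0.4555, -0.154, 0.0293]
eef_rot: [[0.995, -0.096, 0.001], [-0.096, -0.995, -0.0], [0.001, 0.0, -1.0]]
force: [1.1, -0.4, 0.0]
opening: 0.47
```

Run:
```python
from h import *
grab("wrist","w14");s=get_state();print(s['tool_pos'],s['eef_rot'],s['force'],s['opening'])
crop("w14",180,180,200,130,4,"w14c")
```

```text
[ 0.4555 -0.1539  0.0292] [[ 0.9954 -0.0961  0.0012]
 [-0.0961 -0.9954 -0.0003]
 [ 0.0013  0.0002 -1.    ]] [0.1601 0.383  0.8322] 0.468339701887757
```

View pics/w14c.png

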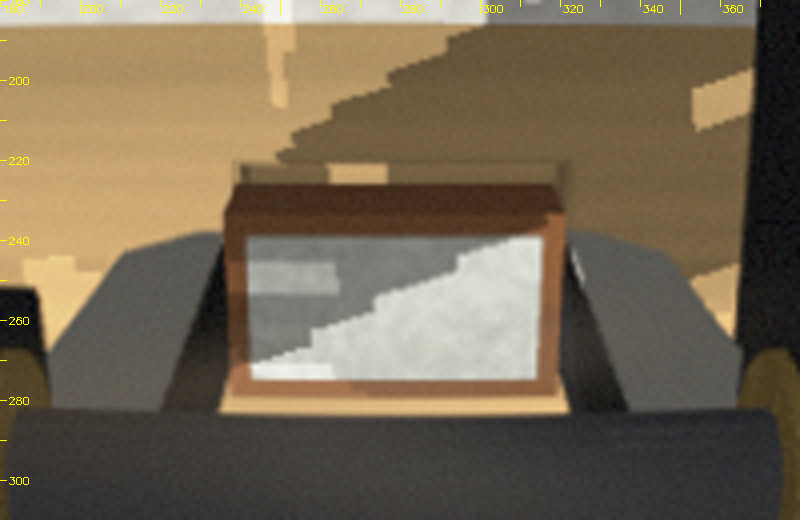

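Run:
```python
from h import *
c=lambda u,v:(180+u/4,180+v/4)
def mid(a,b,z):
    A=un("w14",*c(*a),z);B=un("w14",*c(*b),z);return (A+B)[:2]*500,np.linalg.norm(A-B)*1000
f,w=mid((236,161),(566,161),.018);print(f,w)
t,w2=mid((226,214),(564,212),.0376);print(t,w2)
b,w3=mid((237,184),(552,184),.0236);print(b,w3)
yaw=np.radians(-5.45);d=f-t;e=np.array([np.cos(yaw),np.sin(yaw)]);n=np.array([-e[1],e[0]])
print('gap fwd',d@e,'lat',d@n,'bottom',(f-b)@e,(f-b)@n)
```

```text
[ 470.7542 -154.9488] 46.99121197570209
[ 469.4335 -153.9112] 43.31590707148168
[ 469.1204 -153.8433] 43.630135183368694
gap fwd 1.4133084383237493 lat -0.9075564547895166 bottom 1.7314081550131732 -0.9453488761204127
```

drive_tool(slide=[[0, -0.7, -2], [0, 0, -3], [0, 0, -3], [0, 0, -1.5], [0, 0, 0]], delta_rot=[[0, 0, 0], [0, 0, 0], [0, 0, 0], [0, 0, 0], [0, 0, 0]], grip=[255, 255, 255, 255, 255])

```text
time: 20.0
tool_pos: [0.455, -0.1544, 0.0186]
eef_rot: [[0.995, -0.096, -0.001], [-0.096, -0.995, 0.0], [-0.001, -0.0, -1.0]]
force: [-0.9, -0.5, -0.6]
opening: 0.467
```

Run:
```python
from h import *
s=get_state();print(s['tool_pos'],s['force'],s['opening'],s['ft_torque'])
```

```text
[ 0.455  -0.1544  0.0186] [-0.9371 -0.5314 -0.6049] 0.4671445028041042 [-0.0376  0.0296  0.0264]
```

drive_tool(slide=[[0, 0, 0.4], [0, 0, 0], [0, 0, 0], [0, 0, 10], [0, 0, 15]], delta_rot=[[0, 0, 0], [0, 0, 0], [0, 0, 0], [0, 0, 0], [0, 0, 0]], grip=[110, 110, 110, 110, 110])

```text
time: 20.42
tool_pos: [0.4543, -0.154, 0.0442]
eef_rot: [[0.995, -0.096, -0.003], [-0.096, -0.995, 0.001], [-0.003, -0.001, -1.0]]
force: [0.5, 0.3, -0.7]
opening: 0.566
```

drive_tool(slide=[[0.5, 0, 10], [0, 0, 0], [0, 0, 0], [0, 0, 0], [0, 0, 0]], delta_rot=[[0, 0, 0], [0, 0, 0], [0, 0, 0], [0, 0, 0], [0, 0, 0]], grip=[110, 255, 255, 255, 255])

```text
time: 20.83
tool_pos: [0.4553, -0.1542, 0.054]
eef_rot: [[0.995, -0.096, -0.001], [-0.096, -0.995, 0.0], [-0.001, -0.0, -1.0]]
force: [0.1, -0.9, -0.9]
opening: 0.326
```

drive_tool(slide=[[0, 0, 0], [0, 0, 0], [0, 0, 0], [0, 0, 0], [0, 0, 0]], delta_rot=[[0, 0, 0], [0, 0, 0], [0, 0, 0], [0, 0, 0], [0, 0, 0]], grip=[255, 255, 255, 255, 255])

```text
time: 21.25
tool_pos: [0.4557, -0.1544, 0.0543]
eef_rot: [[0.995, -0.096, -0.0], [-0.096, -0.995, 0.0], [-0.0, -0.0, -1.0]]
force: [-0.0, -0.8, -0.6]
opening: 0.016
```

Run:
```python
from h import *
grab("wrist","w15");s=get_state();print(s['tool_pos'],s['eef_rot'],s['force'],s['opening'])
```

```text
[ 0.4557 -0.1544  0.0543] [[ 0.9954 -0.096  -0.0002]
 [-0.096  -0.9954  0.0001]
 [-0.0002 -0.0001 -1.    ]] [0.9307 0.3105 0.1119] 0.0036710776392872564
```

View pics/w15.png

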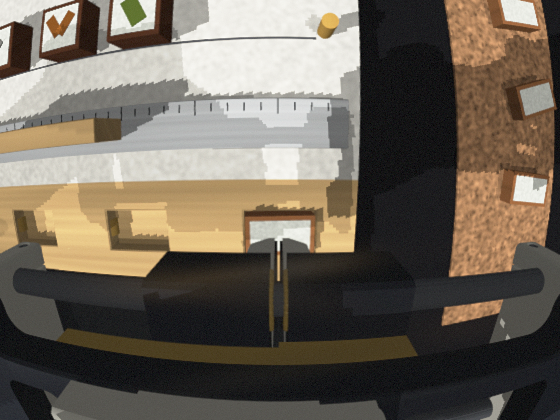

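drive_tool(slide=[[0, 0, -15], [0, 0, -9], [0, 0, -3], [0, 0, -3], [0, 0, -3]], delta_rot=[[0, 0, 0], [0, 0, 0], [0, 0, 0], [0, 0, 0], [0, 0, 0]], grip=[255, 255, 255, 255, 255])

```text
time: 21.72
tool_pos: [0.4557, -0.154, 0.0215]
eef_rot: [[0.995, -0.096, -0.0], [-0.096, -0.995, 0.001], [-0.0, -0.001, -1.0]]
force: [-0.5, 0.8, 3.7]
opening: 0.006
```

drive_tool(slide=[[0, 0, -2], [0, 0, -2], [0, 0, -1], [0, 0, 0], [0, 0, 0]], delta_rot=[[0, 0, 0], [0, 0, 0], [0, 0, 0], [0, 0, 0], [0, 0, 0]], grip=[255, 255, 255, 255, 255])

```text
time: 22.13
tool_pos: [0.456, -0.1538, 0.0183]
eef_rot: [[0.995, -0.095, 0.001], [-0.095, -0.995, 0.0], [0.001, -0.0, -1.0]]
force: [-3.1, 3.5, 16.5]
opening: 0.008
```

drive_tool(slide=[[0, 0, 20], [0, 0, 40], [0, -25, 20], [2, -38, 0], [2, -38, 0]], delta_rot=[[0, 0, 0], [0, 0, 0], [0, 0, -1], [0, 0, -1], [0, 0, -1.1]], grip=[80, 80, 80, 80, 80])

```text
time: 22.55
tool_pos: [0.4614, -0.2562, 0.0986]
eef_rot: [[0.989, -0.147, 0.005], [-0.147, -0.989, -0.002], [0.005, 0.001, -1.0]]
force: [0.7, -0.2, -1.1]
opening: 0.312
```

drive_tool(slide=[[3, -38, 0], [3, -35, 0], [2, -29, 0], [0, 0, -15], [0, 0, -20]], delta_rot=[[0, 0, 0], [0, 0, 0], [0, 0, 0], [0, 0, 0], [0, 0, 0]], grip=[80, 80, 80, 80, 80])

```text
time: 22.97
tool_pos: [0.4681, -0.362, 0.0625]
eef_rot: [[0.988, -0.155, 0.004], [-0.155, -0.988, -0.005], [0.005, 0.004, -1.0]]
force: [0.2, 0.9, -0.7]
opening: 0.657
```

drive_tool(slide=[[0, 0, -20], [0, 0, -15], [0, 0, 0], [0, 0, 0], [0, 0, 0]], delta_rot=[[0, 0, 0], [0, 0, 0], [0, 0, 0], [0, 0, 0], [0, 0, 0]], grip=[80, 80, 80, 80, 80])

```text
time: 23.38
tool_pos: [0.4683, -0.358, 0.0272]
eef_rot: [[0.989, -0.15, 0.001], [-0.15, -0.989, -0.001], [0.001, 0.001, -1.0]]
force: [0.1, 0.2, 0.1]
opening: 0.684
```

Run:
```python
from h import *
grab("wrist","w16");s=get_state();print(s['tool_pos'],s['eef_rot'],s['force'],s['opening'])
```

```text
[ 0.4685 -0.3581  0.0276] [[ 0.9887 -0.1496  0.002 ]
 [-0.1496 -0.9887 -0.0016]
 [ 0.0022  0.0012 -1.    ]] [-0.6957 -0.9487  0.8756] 0.686184332733548
```

View pics/w16.png

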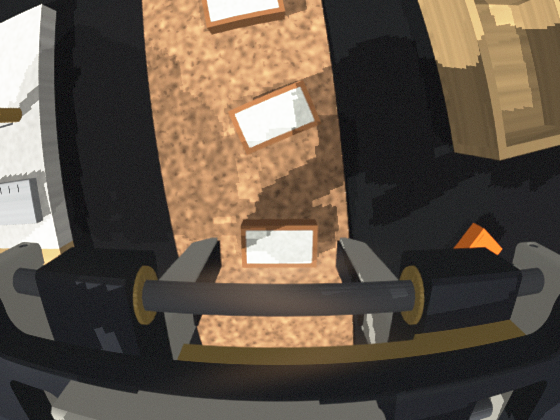

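The gripper is over the second label, which sits between the fingers at (279,247). Going down to grip it.

drive_tool(slide=[[0, 1, -10], [0, 0, -8], [0, 0, 0], [0, 0, 0], [0, 0, 0]], delta_rot=[[0, 0, 0], [0, 0, 0], [0, 0, 0], [0, 0, 0], [0, 0, 0]], grip=[80, 80, 80, 255, 255], force=25)

```text
time: 23.85
tool_pos: [0.4678, -0.3564, 0.0083]
eef_rot: [[0.989, -0.15, -0.0], [-0.15, -0.989, 0.0], [-0.0, -0.0, -1.0]]
force: [-0.1, -0.4, 0.6]
opening: 0.59
```

drive_tool(slide=[[0, 0, 0], [0, 0, 0], [0, 0, 0], [0, 0, 0], [0, 0, 0]], delta_rot=[[0, 0, 0], [0, 0, 0], [0, 0, 0], [0, 0, 0], [0, 0, 0]], grip=[255, 255, 255, 255, 255])

```text
time: 24.27
tool_pos: [0.4679, -0.3566, 0.0087]
eef_rot: [[0.989, -0.15, 0.0], [-0.15, -0.989, -0.0], [0.001, 0.0, -1.0]]
force: [-0.7, -1.1, 1.6]
opening: 0.471
```

drive_tool(slide=[[0, 0, 15], [0, 0, 35], [0, 25, 30], [0, 38, 0], [0, 40, 0]], delta_rot=[[0, 0, 0], [0, 0, 0], [0, 0, 1], [0, 0, 1], [0, 0, 1.1]], grip=[255, 255, 255, 255, 255])

```text
time: 24.68
tool_pos: [0.4689, -0.2548, 0.0906]
eef_rot: [[0.995, -0.099, 0.005], [-0.099, -0.995, -0.003], [0.006, 0.003, -1.0]]
force: [-0.6, 0.6, -1.2]
opening: 0.474
```

drive_tool(slide=[[0, 40, 0], [-1, 40, 0], [-1, 40, 0], [-1, 40, 0], [0, 30, 0]], delta_rot=[[0, 0, 0], [0, 0, 0], [0, 0, 0], [0, 0, 0], [0, 0, 0]], grip=[255, 255, 255, 255, 255])

```text
time: 25.1
tool_pos: [0.4641, -0.0595, 0.0885]
eef_rot: [[0.996, -0.093, -0.0], [-0.093, -0.996, 0.002], [-0.001, -0.002, -1.0]]
force: [0.5, 0.3, -0.7]
opening: 0.47
```

drive_tool(slide=[[0, 9, -10], [0, 0, -25], [0, 0, -20], [0, 0, -5], [0, 0, 0]], delta_rot=[[0, 0, 0], [0, 0, 0], [0, 0, 0], [0, 0, 0], [0, 0, 0]], grip=[255, 255, 255, 255, 255])

```text
time: 25.52
tool_pos: [0.4636, -0.0543, 0.0273]
eef_rot: [[0.995, -0.096, -0.003], [-0.096, -0.995, 0.0], [-0.003, 0.0, -1.0]]
force: [-0.5, -0.3, 0.0]
opening: 0.468
```

Run:
```python
from h import *
grab("wrist","w17");s=get_state();print(s['tool_pos'],s['eef_rot'],s['force'],s['opening'])
crop("w17",180,180,200,130,4,"w17c")
```

```text
[ 0.4645 -0.0546  0.0283] [[ 0.9953 -0.0963 -0.0011]
 [-0.0963 -0.9954  0.0001]
 [-0.0011  0.0001 -1.    ]] [ 0.9153  0.2004 -0.1329] 0.4692272598827201
```

View pics/w17c.png

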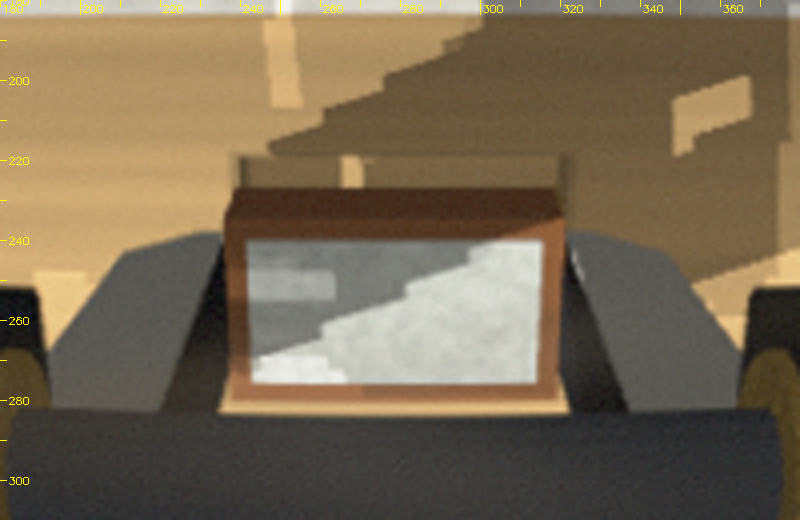

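View pics/w17.png

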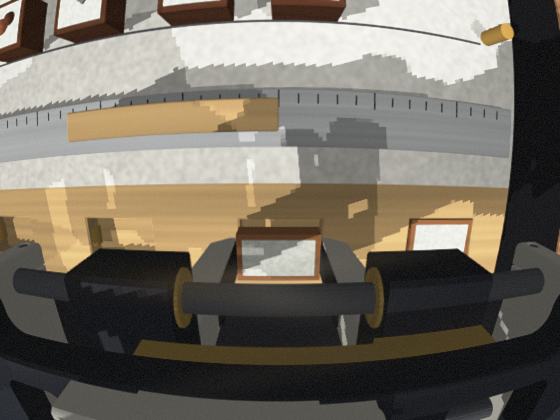

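```bash
cat >> h.py <<'E'
def gaps(f,fl,fr,tl,tr,z,x0=180,y0=180,s=4):
    c=lambda u,v:(x0+u/s,y0+v/s)
    m=lambda a,b,z:((un(f,*c(*a),z)+un(f,*c(*b),z))[:2]*500,np.linalg.norm(un(f,*c(*a),z)-un(f,*c(*b),z))*1000)
    F,w=m(fl,fr,.018);T,w2=m(tl,tr,z);yaw=np.radians(-5.45);e=np.array([np.cos(yaw),np.sin(yaw)]);n=np.array([-e[1],e[0]]);d=F-T
    fwd,lat=d@e-1.5,d@n
    print('w',w,w2,'shift needed fwd/lat',fwd,lat,'world',fwd*e+lat*n)
E
python3 - <<'E'
from h import *
gaps("w17",(236,155),(566,155),(226,216),(564,216),.0283+.0083)
E
```

```text
w 46.40975884667771 43.081037276140265 shift needed fwd/lat 1.3486940588364353 -0.884624373735368 world [ 1.2586 -1.0087]
```

drive_tool(slide=[[1.1, -0.6, -2], [0, 0, -3], [0, 0, -3], [0, 0, -1], [0, 0, 0]], delta_rot=[[0, 0, 0], [0, 0, 0], [0, 0, 0], [0, 0, 0], [0, 0, 0]], grip=[255, 255, 255, 255, 255])

```text
time: 25.98
tool_pos: [0.4667, -0.0554, 0.021]
eef_rot: [[0.995, -0.097, 0.003], [-0.097, -0.995, -0.0], [0.003, 0.0, -1.0]]
force: [-1.2, -0.2, 10.6]
opening: 0.468
```

Run:
```python
from h import *
s=get_state();print(s['tool_pos'],s['force'],s['opening'],s['ft_torque'])
```

```text
[ 0.4667 -0.0554  0.021 ] [-1.2029 -0.245  10.5566] 0.46792634903520447 [ 0.0457  0.3369 -0.0391]
```

Run:
```python
from h import *
grab("wrist","w18");s=get_state();print(s['tool_pos'],s['eef_rot'],s['force'],s['opening'])
crop("w18",180,180,200,130,4,"w18c")
```

```text
[ 0.4667 -0.0554  0.021 ] [[ 0.9953 -0.0965  0.0026]
 [-0.0965 -0.9953 -0.0003]
 [ 0.0026  0.0001 -1.    ]] [-1.806   0.5895 10.6352] 0.4682413630867008
```

View pics/w18c.png

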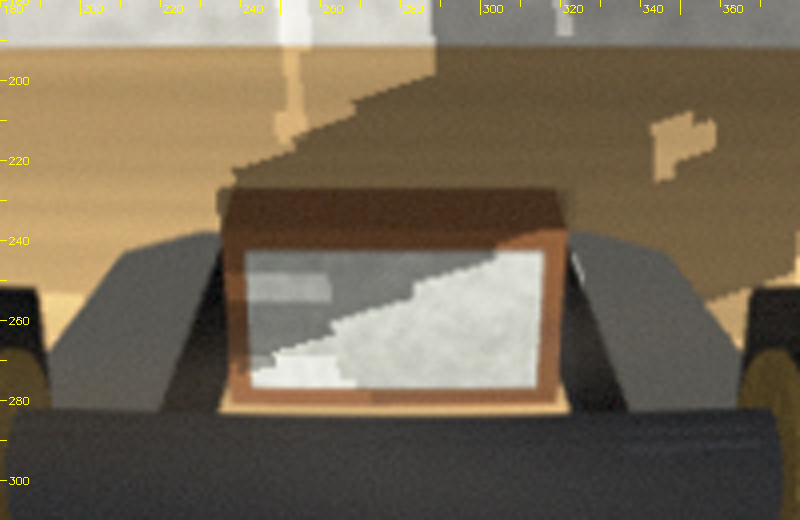

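drive_tool(slide=[[0, 0, 4], [-0.8, 0, 1], [0, 0, 0], [0, 0, 0], [0, 0, 0]], delta_rot=[[0, 0, 0], [0, 0, 0], [0, 0, 0], [0, 0, 0], [0, 0, 0]], grip=[255, 255, 255, 255, 255])

```text
time: 26.45
tool_pos: [0.4649, -0.055, 0.0243]
eef_rot: [[0.995, -0.096, -0.0], [-0.096, -0.995, 0.0], [-0.0, -0.0, -1.0]]
force: [0.3, 0.5, 0.1]
opening: 0.47
```

Run:
```python
from h import *
grab("wrist","w19");s=get_state();print(s['tool_pos'],s['eef_rot'],s['force'],s['opening'])
crop("w19",180,180,200,130,4,"w19c")
```

```text
[ 0.4649 -0.055   0.0243] [[ 0.9954 -0.0959 -0.0004]
 [-0.0959 -0.9954  0.0001]
 [-0.0004 -0.0001 -1.    ]] [-0.127  -0.2821 -0.6345] 0.4665633642054083
```

View pics/w19c.png

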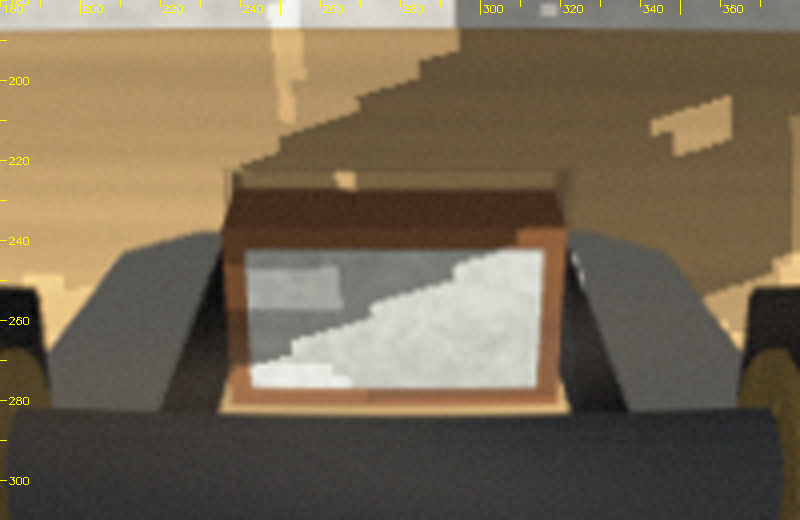

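Run:
```python
from h import *
gaps("w19",(234,171),(567,171),(233,188),(556,188),.0213)
gaps("w19",(234,171),(567,171),(223,228),(568,228),.0353)
gaps("w17",(236,155),(566,155),(236,188),(552,188),.0226)
gaps("w14",(236,161),(566,161),(237,184),(552,184),.0236)
```

```text
w 46.19081806738181 44.093016904783795 shift needed fwd/lat -0.04611400781385533 -0.8457145095314111 world [-0.1262 -0.8375]
w 46.19081806738181 43.62934513662505 shift needed fwd/lat 0.9757622656065275 -0.7348553689007946 world [ 0.9016 -0.8242]
w 46.40975884667771 43.563618850841934 shift needed fwd/lat 1.9307781597054565 -0.9995600173494782 world [ 1.8271 -1.1784]
w 46.99121197570209 43.630135183368694 shift needed fwd/lat 0.23140815501317324 -0.9453488761204127 world [ 0.1406 -0.9631]
```

drive_tool(slide=[[0, -0.5, -1], [0, 0, -1.5], [0, 0, -1.5], [0, 0, -1], [0, 0, 0]], delta_rot=[[0, 0, 0], [0, 0, 0], [0, 0, 0], [0, 0, 0], [0, 0, 0]], grip=[255, 255, 255, 255, 255])

```text
time: 26.92
tool_pos: [0.4648, -0.0554, 0.0191]
eef_rot: [[0.995, -0.096, -0.001], [-0.096, -0.995, 0.0], [-0.001, -0.0, -1.0]]
force: [0.5, -0.1, -0.0]
opening: 0.469
```

Run:
```python
from h import *
grab("wrist","w20");s=get_state();print(s['tool_pos'],s['force'],s['opening'],s['ft_torque'])
crop("w20",180,180,200,130,4,"w20c")
```

```text
[ 0.4649 -0.0555  0.0192] [-0.1685 -0.6502 -0.0335] 0.4680857528134176 [ 0.0698  0.0564 -0.0168]
```

View pics/w20c.png

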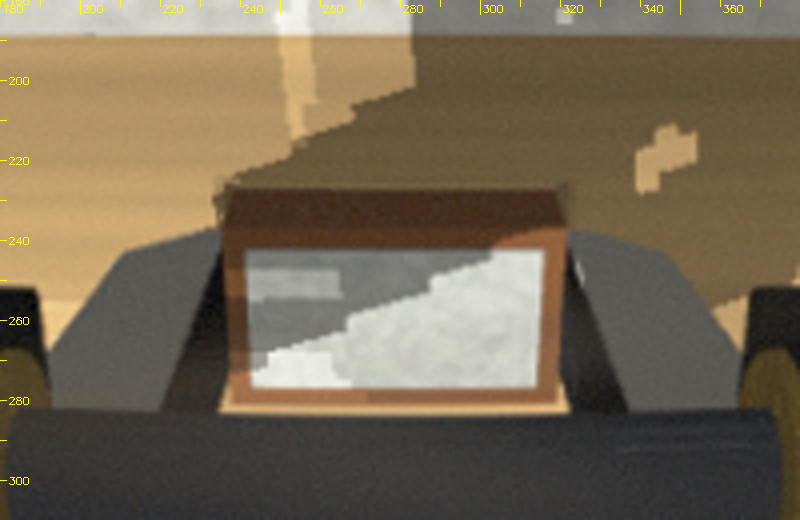

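No contact force, so I'll release it and look.

drive_tool(slide=[[0, 0, 0.3], [0, 0, 0], [0, 0, 0], [0, 0, 10], [0, 0, 15]], delta_rot=[[0, 0, 0], [0, 0, 0], [0, 0, 0], [0, 0, 0], [0, 0, 0]], grip=[110, 110, 110, 110, 110])

```text
time: 27.38
tool_pos: [0.4641, -0.0554, 0.0446]
eef_rot: [[0.995, -0.096, -0.003], [-0.096, -0.995, 0.0], [-0.003, -0.0, -1.0]]
force: [0.4, 0.1, 0.3]
opening: 0.572
```

drive_tool(slide=[[0.5, 0, 10], [0, 0, 0], [0, 0, 0], [0, 0, 0], [0, 0, 0]], delta_rot=[[0, 0, 0], [0, 0, 0], [0, 0, 0], [0, 0, 0], [0, 0, 0]], grip=[110, 255, 255, 255, 255])

```text
time: 27.8
tool_pos: [0.4651, -0.0554, 0.0543]
eef_rot: [[0.995, -0.096, -0.001], [-0.096, -0.995, 0.0], [-0.001, -0.0, -1.0]]
force: [-0.0, 0.2, 0.2]
opening: 0.33
```

drive_tool(slide=[[0, 0, 0], [0, 0, 0], [0, 0, 0], [0, 0, 0], [0, 0, 0]], delta_rot=[[0, 0, 0], [0, 0, 0], [0, 0, 0], [0, 0, 0], [0, 0, 0]], grip=[255, 255, 255, 255, 255])

```text
time: 28.22
tool_pos: [0.4655, -0.0555, 0.0546]
eef_rot: [[0.995, -0.096, -0.0], [-0.096, -0.995, 0.0], [-0.0, -0.0, -1.0]]
force: [0.6, -0.1, 0.1]
opening: 0.01
```

Run:
```python
from h import *
grab("wrist","w21");grab("scene","scene21");s=get_state();print(s['tool_pos'],s['eef_rot'],s['force'],s['opening'])
crop("w21",180,150,200,130,4,"w21c")
crop("scene21",200,170,200,120,4,"s21c")
```

```text
[ 0.4655 -0.0555  0.0546] [[ 0.9954 -0.0959 -0.0001]
 [-0.0959 -0.9954  0.0001]
 [-0.0001 -0.0001 -1.    ]] [ 0.0017 -0.5238  0.2332] 0.004369106070006729
```

View pics/w21c.png

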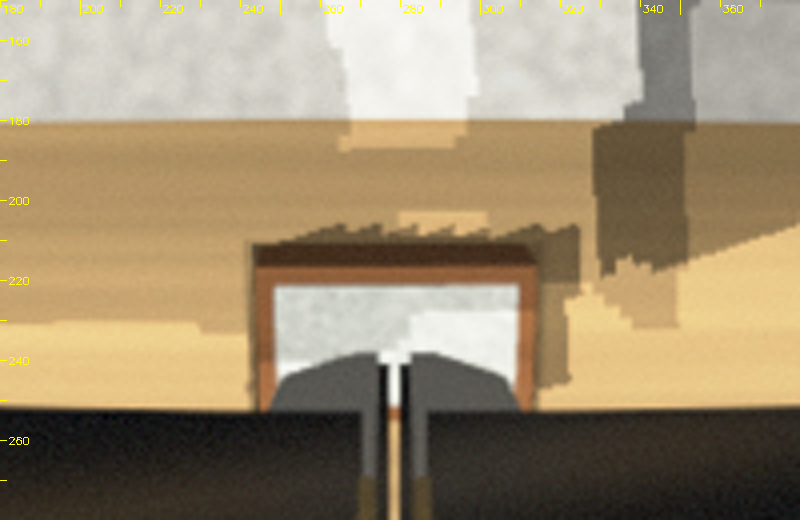

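View pics/s21c.png

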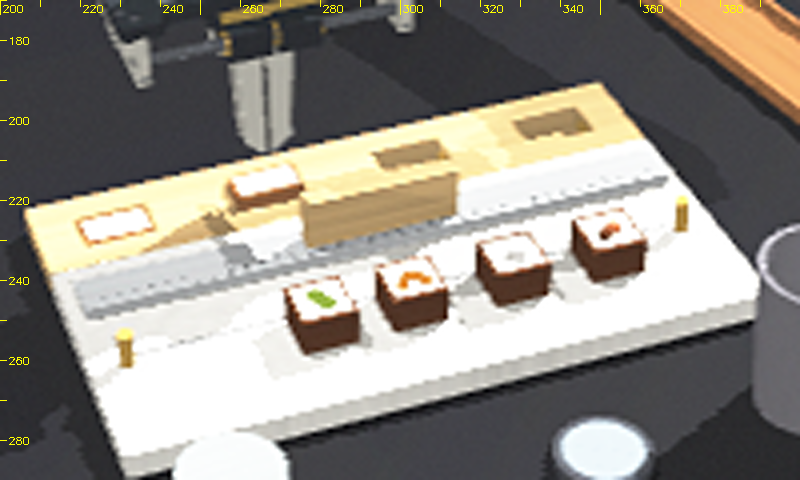

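The first label is flush. The second sits proud on its rollers, squarely in its recess. Pressing it down.

drive_tool(slide=[[0, 0, -15], [0, 0, -9], [0, 0, -3], [0, 0, -3], [0, 0, -3]], delta_rot=[[0, 0, 0], [0, 0, 0], [0, 0, 0], [0, 0, 0], [0, 0, 0]], grip=[255, 255, 255, 255, 255])

```text
time: 28.73
tool_pos: [0.4656, -0.0555, 0.0216]
eef_rot: [[0.995, -0.096, 0.0], [-0.096, -0.995, 0.0], [0.0, -0.0, -1.0]]
force: [-0.2, -0.5, 2.4]
opening: 0.006
```

drive_tool(slide=[[0, 0, -2], [0, 0, -2], [0, 0, -1], [0, 0, 0], [0, 0, 0]], delta_rot=[[0, 0, 0], [0, 0, 0], [0, 0, 0], [0, 0, 0], [0, 0, 0]], grip=[255, 255, 255, 255, 255])

```text
time: 29.15
tool_pos: [0.4658, -0.0555, 0.0183]
eef_rot: [[0.995, -0.096, 0.001], [-0.096, -0.995, -0.0], [0.001, -0.0, -1.0]]
force: [-2.2, 0.6, 13.3]
opening: 0.004
```

drive_tool(slide=[[0, 0, 20], [0, 0, 40], [0, -30, 20], [9, -39, 0], [9, -39, 0]], delta_rot=[[0, 0, 0], [0, 0, 0], [0, 0, 2.5], [0, 0, 2.5], [0, 0, 2.5]], grip=[80, 80, 80, 80, 80])

```text
time: 29.57
tool_pos: [0.4849, -0.1639, 0.0988]
eef_rot: [[0.999, 0.041, 0.004], [0.041, -0.999, -0.001], [0.004, 0.001, -1.0]]
force: [0.6, -0.5, -0.2]
opening: 0.314
```

drive_tool(slide=[[11, -39, 0], [11, -39, 0], [11, -39, 0], [11, -39, 0], [11, -39, 0]], delta_rot=[[0, 0, 2.5], [0, 0, 2.5], [0, 0, 2.5], [0, 0, 2.5], [0, 0, 2.5]], grip=[80, 80, 80, 80, 80])

```text
time: 29.98
tool_pos: [0.5384, -0.3606, 0.0967]
eef_rot: [[0.968, 0.252, -0.0], [0.252, -0.968, 0.0], [0.0, -0.0, -1.0]]
force: [0.8, -0.3, 0.0]
opening: 0.659
```

drive_tool(slide=[[2, -6, -15], [0, 0, -30], [0, 0, -20], [0, 0, -5], [0, 0, 0]], delta_rot=[[0, 0, 0.3], [0, 0, 0], [0, 0, 0], [0, 0, 0], [0, 0, 0]], grip=[80, 80, 80, 80, 80])

```text
time: 30.4
tool_pos: [0.5391, -0.3636, 0.0247]
eef_rot: [[0.967, 0.256, -0.004], [0.256, -0.967, 0.002], [-0.003, -0.003, -1.0]]
force: [0.4, -0.4, 0.4]
opening: 0.685
```

Run:
```python
from h import *
grab("wrist","w22");s=get_state();print(s['tool_pos'],s['eef_rot'],s['force'],s['opening'])
cards("w22",225,0,90,200)
```

```text
[ 0.5405 -0.3642  0.0265] [[ 0.9668  0.2557 -0.0007]
 [ 0.2557 -0.9668  0.0006]
 [-0.0005 -0.0008 -1.    ]] [ 0.1408 -0.05    0.3807] 0.6846914827609688
card [ 612.2 -351.3] [20.4 26.1] tool yaw 2.7 [286. 116.]
```

View pics/w22.png

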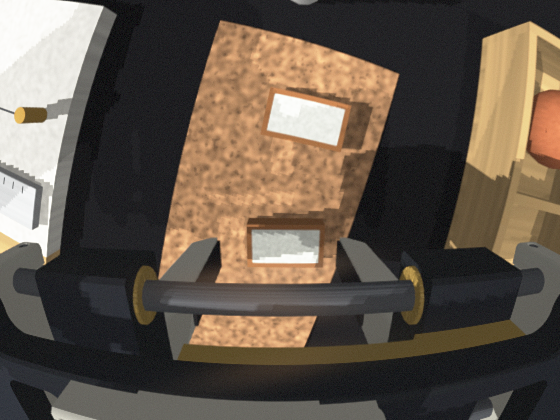

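drive_tool(slide=[[0.5, -2, -10], [0, 0, -7.5], [0, 0, 0], [0, 0, 0], [0, 0, 0]], delta_rot=[[0, 0, 0], [0, 0, 0], [0, 0, 0], [0, 0, 0], [0, 0, 0]], grip=[80, 80, 80, 255, 255], force=30)

```text
time: 30.87
tool_pos: [0.5414, -0.3666, 0.0097]
eef_rot: [[0.967, 0.255, 0.001], [0.255, -0.967, -0.0], [0.001, 0.001, -1.0]]
force: [-0.9, 0.5, 0.8]
opening: 0.591
```

drive_tool(slide=[[0, 0, 0], [0, 0, 0], [0, 0, 0], [0, 0, 0], [0, 0, 0]], delta_rot=[[0, 0, 0], [0, 0, 0], [0, 0, 0], [0, 0, 0], [0, 0, 0]], grip=[255, 255, 255, 255, 255])

```text
time: 31.28
tool_pos: [0.5414, -0.3667, 0.0097]
eef_rot: [[0.967, 0.255, 0.001], [0.255, -0.967, -0.0], [0.001, 0.001, -1.0]]
force: [-0.6, 0.3, 2.3]
opening: 0.474
```

Run:
```python
from h import *
grab("wrist","w23");s=get_state();print(s['tool_pos'],s['eef_rot'],s['force'],s['opening'])
cards("w22",245,60,120,100,thr=150)
```

```text
[ 0.5414 -0.3667  0.0097] [[ 0.9668  0.2554  0.0008]
 [ 0.2554 -0.9668 -0.0004]
 [ 0.0007  0.0006 -1.    ]] [-0.2077 -0.0023  3.1485] 0.47292822843204996
card [ 612.5 -357.4] [20.7 38.5] tool yaw 2.7 [307. 119.]
```

View pics/w23.png

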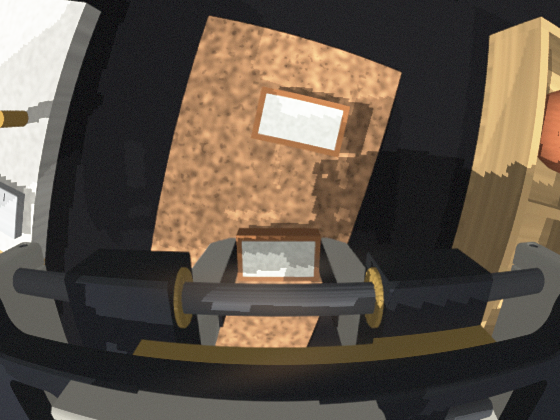

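drive_tool(slide=[[0, 0, 15], [0, 0, 35], [-6, 25, 30], [-6, 38, 0], [-6, 40, 0]], delta_rot=[[0, 0, 0], [0, 0, 0], [0, 0, -2], [0, 0, -2], [0, 0, -2]], grip=[255, 255, 255, 255, 255])

```text
time: 31.75
tool_pos: [0.5238, -0.2651, 0.0913]
eef_rot: [[0.989, 0.147, 0.005], [0.147, -0.989, -0.003], [0.004, 0.004, -1.0]]
force: [0.9, 1.4, -0.9]
opening: 0.467
```

drive_tool(slide=[[-6, 40, 0], [-6, 40, 0], [-6, 40, 0], [-6, 40, 0], [-6, 40, 0]], delta_rot=[[0, 0, -2], [0, 0, -2], [0, 0, -2], [0, 0, -2], [0, 0, -2]], grip=[255, 255, 255, 255, 255])

```text
time: 32.17
tool_pos: [0.4924, -0.0617, 0.0892]
eef_rot: [[1.0, -0.023, 0.0], [-0.023, -1.0, 0.0], [0.0, -0.0, -1.0]]
force: [1.9, -0.4, -0.2]
opening: 0.47
```

drive_tool(slide=[[-6, 40, 0], [-6, 40, 0], [-6, 28, 0], [0, 0, -15], [0, 0, -20]], delta_rot=[[0, 0, -2], [0, 0, -2], [0, 0, -0.4], [0, 0, 0], [0, 0, 0]], grip=[255, 255, 255, 255, 255])

```text
time: 32.58
tool_pos: [0.4761, 0.048, 0.0551]
eef_rot: [[0.996, -0.091, 0.004], [-0.091, -0.996, 0.002], [0.004, -0.002, -1.0]]
force: [0.8, -0.9, -0.2]
opening: 0.473
```

drive_tool(slide=[[0, 0, -15], [0, 0, -9], [0, 0, 0], [0, 0, 0], [0, 0, 0]], delta_rot=[[0, 0, 0], [0, 0, 0], [0, 0, 0], [0, 0, 0], [0, 0, 0]], grip=[255, 255, 255, 255, 255])

```text
time: 33.0
tool_pos: [0.4756, 0.0443, 0.0308]
eef_rot: [[0.995, -0.098, 0.001], [-0.098, -0.995, 0.0], [0.001, -0.0, -1.0]]
force: [0.6, 0.1, -0.4]
opening: 0.471
```

Run:
```python
from h import *
grab("wrist","w24");s=get_state();print(s['tool_pos'],s['eef_rot'],s['force'],s['opening'])
crop("w24",180,180,200,130,4,"w24c")
```

```text
[0.4758 0.0444 0.031 ] [[ 0.9952 -0.0981  0.0017]
 [-0.0981 -0.9952  0.0003]
 [ 0.0017 -0.0004 -1.    ]] [ 0.2608  0.7186 -0.3693] 0.4685454982337061
```

View pics/w24c.png

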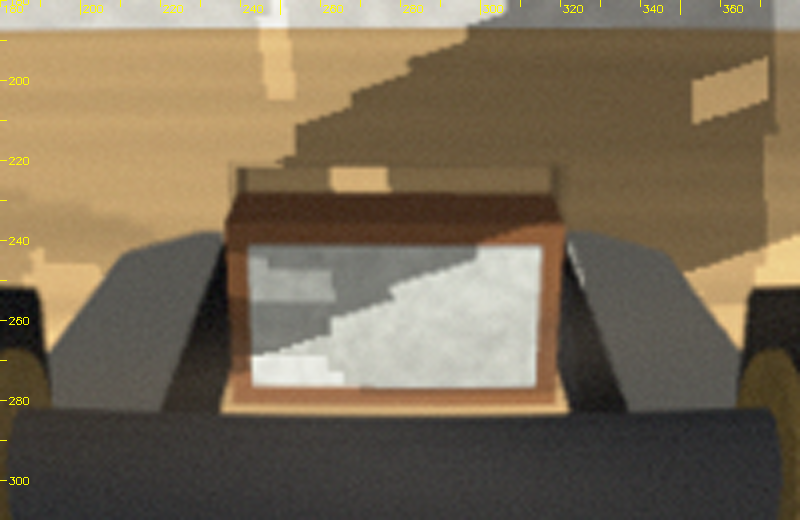

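Run:
```python
from h import *
gaps("w24",(234,166),(559,166),(227,222),(564,222),.0310+.0073)
gaps("w24",(234,166),(559,166),(237,192),(553,192),.0243)
```

```text
w 46.717046472827846 43.50353361393481 shift needed fwd/lat 0.22689940582682788 -0.18467230342161672 world [ 0.2083 -0.2054]
w 46.717046472827846 44.05840078297187 shift needed fwd/lat 0.46953623300352754 -0.23099977882261516 world [ 0.4455 -0.2746]
```

drive_tool(slide=[[0, 0, -3], [0, 0, -3], [0, 0, -3], [0, 0, -2], [0, 0, 0]], delta_rot=[[0, 0, 0], [0, 0, 0], [0, 0, 0], [0, 0, 0], [0, 0, 0]], grip=[255, 255, 255, 255, 255])

```text
time: 33.47
tool_pos: [0.4749, 0.0441, 0.0189]
eef_rot: [[0.995, -0.098, -0.0], [-0.098, -0.995, -0.0], [-0.0, 0.0, -1.0]]
force: [0.5, -0.6, -0.6]
opening: 0.466
```

It's in freely. Releasing, closing the fingers and pressing.

drive_tool(slide=[[0, 0, 0.3], [0, 0, 0], [0, 0, 0], [0, 0, 10], [0, 0, 15]], delta_rot=[[0, 0, 0], [0, 0, 0], [0, 0, 0], [0, 0, 0], [0, 0, 0]], grip=[110, 110, 110, 110, 110])

```text
time: 33.88
tool_pos: [0.474, 0.0445, 0.0443]
eef_rot: [[0.995, -0.098, -0.003], [-0.098, -0.995, -0.0], [-0.003, 0.0, -1.0]]
force: [-0.0, 0.8, 0.0]
opening: 0.567
```

drive_tool(slide=[[0, 0, 10], [0, 0, 0], [0, 0, 0], [0, 0, 0], [0, 0, 0]], delta_rot=[[0, 0, 0], [0, 0, 0], [0, 0, 0], [0, 0, 0], [0, 0, 0]], grip=[110, 255, 255, 255, 255])

```text
time: 34.3
tool_pos: [0.4746, 0.0445, 0.0541]
eef_rot: [[0.995, -0.098, -0.001], [-0.098, -0.995, -0.0], [-0.001, 0.0, -1.0]]
force: [0.3, 1.6, -0.4]
opening: 0.33
```

drive_tool(slide=[[0, 0, 0], [0, 0, 0], [0, 0, 0], [0, 0, 0], [0, 0, 0]], delta_rot=[[0, 0, 0], [0, 0, 0], [0, 0, 0], [0, 0, 0], [0, 0, 0]], grip=[255, 255, 255, 255, 255])

```text
time: 34.72
tool_pos: [0.475, 0.0445, 0.0544]
eef_rot: [[0.995, -0.098, -0.0], [-0.098, -0.995, -0.0], [-0.0, 0.0, -1.0]]
force: [0.5, -0.6, -0.4]
opening: 0.012
```

Run:
```python
from h import *
grab("wrist","w25");s=get_state();print(s['tool_pos'],s['opening'])
```

```text
[0.475  0.0445 0.0544] 0.006145980108852388
```

View pics/w25.png

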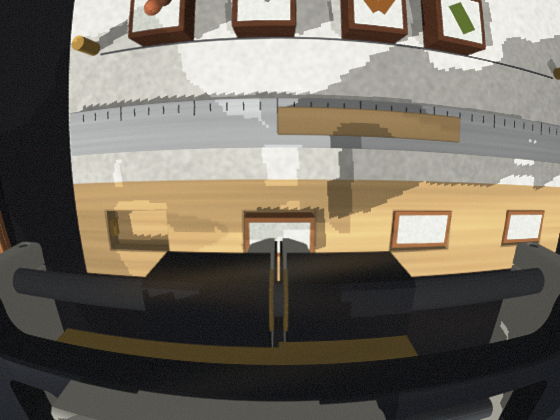

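The third label sits proud in recess2. The two at (421,229) and (524,227) are flush, and the box row is still on the line.

drive_tool(slide=[[0, 0, -15], [0, 0, -9], [0, 0, -3], [0, 0, -3], [0, 0, -3]], delta_rot=[[0, 0, 0], [0, 0, 0], [0, 0, 0], [0, 0, 0], [0, 0, 0]], grip=[255, 255, 255, 255, 255])

```text
time: 35.18
tool_pos: [0.4751, 0.0445, 0.0214]
eef_rot: [[0.995, -0.098, 0.0], [-0.098, -0.995, 0.0], [0.0, -0.0, -1.0]]
force: [-0.3, -0.8, 1.8]
opening: 0.005
```

drive_tool(slide=[[0, 0, -2], [0, 0, -2], [0, 0, -1], [0, 0, 0], [0, 0, 0]], delta_rot=[[0, 0, 0], [0, 0, 0], [0, 0, 0], [0, 0, 0], [0, 0, 0]], grip=[255, 255, 255, 255, 255])

```text
time: 35.6
tool_pos: [0.4753, 0.0445, 0.0183]
eef_rot: [[0.995, -0.098, 0.001], [-0.098, -0.995, 0.0], [0.001, -0.0, -1.0]]
force: [-1.9, -1.1, 15.1]
opening: 0.007
```

drive_tool(slide=[[0, 0, 20], [0, 0, 40], [5, -30, 25], [12, -37, 0], [12, -38, 0]], delta_rot=[[0, 0, 0], [0, 0, 0], [0, 0, 1], [0, 0, 1], [0, 0, 1]], grip=[80, 80, 80, 80, 80])

```text
time: 36.02
tool_pos: [0.5057, -0.0604, 0.1038]
eef_rot: [[0.999, -0.041, 0.005], [-0.041, -0.999, 0.0], [0.005, -0.001, -1.0]]
force: [1.3, -0.8, -0.2]
opening: 0.314
```

drive_tool(slide=[[14, -38, 0], [14, -38, 0], [14, -38, 0], [14, -38, 0], [14, -38, 0]], delta_rot=[[0, 0, 1], [0, 0, 1], [0, 0, 1], [0, 0, 1], [0, 0, 1]], grip=[80, 80, 80, 80, 80])

```text
time: 36.43
tool_pos: [0.5743, -0.2525, 0.1016]
eef_rot: [[0.999, 0.042, 0.0], [0.042, -0.999, 0.0], [0.0, -0.0, -1.0]]
force: [0.5, 0.4, 0.2]
opening: 0.661
```

drive_tool(slide=[[14, -38, 0], [14, -38, 0], [10, -31, -10], [0, 0, -30], [0, 0, -25]], delta_rot=[[0, 0, 0.5], [0, 0, 0], [0, 0, 0], [0, 0, 0], [0, 0, 0]], grip=[80, 80, 80, 80, 80])

```text
time: 36.85
tool_pos: [0.6116, -0.3618, 0.0357]
eef_rot: [[0.999, 0.046, 0.002], [0.046, -0.999, -0.003], [0.001, 0.003, -1.0]]
force: [0.1, 0.5, -0.5]
opening: 0.688
```

drive_tool(slide=[[0, 0, -10], [0, 0, 0], [0, 0, 0], [0, 0, 0], [0, 0, 0]], delta_rot=[[0, 0, 0], [0, 0, 0], [0, 0, 0], [0, 0, 0], [0, 0, 0]], grip=[80, 80, 80, 80, 80])

```text
time: 37.27
tool_pos: [0.6136, -0.3578, 0.0289]
eef_rot: [[0.999, 0.051, 0.004], [0.051, -0.999, -0.002], [0.004, 0.002, -1.0]]
force: [-0.0, 0.1, -0.4]
opening: 0.687
```

Run:
```python
from h import *
grab("wrist","w26");s=get_state();print(s['tool_pos'],s['eef_rot'],s['force'],s['opening'])
```

```text
[ 0.6134 -0.3578  0.0287] [[ 0.9987  0.0511  0.0032]
 [ 0.0511 -0.9987 -0.0017]
 [ 0.0032  0.0019 -1.    ]] [-0.4346 -0.0271 -0.3914] 0.6842266957517452
```

View pics/w26.png

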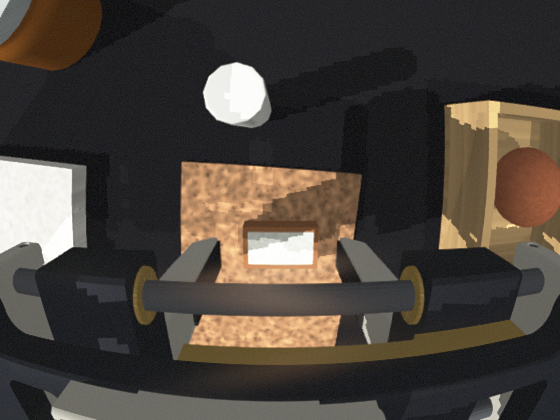

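The fourth label lies between the fingers. The glue stick is well clear.

drive_tool(slide=[[-0.5, 0, -10], [0, 0, -9], [0, 0, 0], [0, 0, 0], [0, 0, 0]], delta_rot=[[0, 0, 0], [0, 0, 0], [0, 0, 0], [0, 0, 0], [0, 0, 0]], grip=[80, 80, 80, 255, 255], force=30)

```text
time: 37.73
tool_pos: [0.6114, -0.3574, 0.0071]
eef_rot: [[0.999, 0.051, -0.0], [0.051, -0.999, 0.0], [-0.0, -0.0, -1.0]]
force: [0.7, -0.1, 0.4]
opening: 0.591
```

drive_tool(slide=[[0, 0, 0], [0, 0, 0], [0, 0, 0], [0, 0, 0], [0, 0, 0]], delta_rot=[[0, 0, 0], [0, 0, 0], [0, 0, 0], [0, 0, 0], [0, 0, 0]], grip=[255, 255, 255, 255, 255])

```text
time: 38.15
tool_pos: [0.6118, -0.3576, 0.0078]
eef_rot: [[0.999, 0.05, 0.001], [0.05, -0.999, -0.0], [0.001, 0.0, -1.0]]
force: [1.1, 0.8, -0.3]
opening: 0.472
```

drive_tool(slide=[[0, 0, 15], [0, 0, 35], [-5, 25, 32], [-10, 38, 0], [-10, 40, 0]], delta_rot=[[0, 0, 0], [0, 0, 0], [0, 0, -1], [0, 0, -1], [0, 0, -1]], grip=[255, 255, 255, 255, 255])

```text
time: 38.57
tool_pos: [0.5882, -0.2564, 0.0936]
eef_rot: [[1.0, -0.007, 0.008], [-0.007, -1.0, -0.004], [0.008, 0.004, -1.0]]
force: [0.9, 1.3, -0.8]
opening: 0.468
```

drive_tool(slide=[[-10, 40, 0], [-10, 40, 0], [-10, 40, 0], [-10, 40, 0], [-10, 40, 0]], delta_rot=[[0, 0, -1], [0, 0, -1], [0, 0, -1], [0, 0, -1], [0, 0, -1]], grip=[255, 255, 255, 255, 255])

```text
time: 38.98
tool_pos: [0.5364, -0.0527, 0.0909]
eef_rot: [[0.996, -0.09, 0.002], [-0.09, -0.996, 0.0], [0.002, -0.0, -1.0]]
force: [0.6, 0.7, 0.4]
opening: 0.469
```

drive_tool(slide=[[-10, 40, 0], [-10, 40, 0], [-11, 40, 0], [-11, 40, 0], [-11, 38, 0]], delta_rot=[[0, 0, -0.4], [0, 0, 0], [0, 0, 0], [0, 0, 0], [0, 0, 0]], grip=[255, 255, 255, 255, 255])

```text
time: 39.4
tool_pos: [0.4833, 0.1461, 0.0908]
eef_rot: [[0.995, -0.095, 0.002], [-0.095, -0.995, 0.001], [0.002, -0.001, -1.0]]
force: [1.4, -0.2, 0.1]
opening: 0.468
```

drive_tool(slide=[[0, 0, -15], [0, 0, -25], [0, 0, -15], [0, 0, -5], [0, 0, 0]], delta_rot=[[0, 0, 0], [0, 0, 0], [0, 0, 0], [0, 0, 0], [0, 0, 0]], grip=[255, 255, 255, 255, 255])

```text
time: 39.82
tool_pos: [0.4832, 0.1435, 0.0292]
eef_rot: [[0.995, -0.096, -0.001], [-0.096, -0.995, -0.0], [-0.001, 0.0, -1.0]]
force: [-0.1, 0.2, 0.4]
opening: 0.472
```

Run:
```python
from h import *
grab("wrist","w27");s=get_state();print(s['tool_pos'],s['eef_rot'],s['force'],s['opening'])
crop("w27",180,180,200,130,4,"w27c")
```

```text
[0.4839 0.1435 0.03  ] [[ 0.9954 -0.0962  0.0004]
 [-0.0962 -0.9954  0.0002]
 [ 0.0004 -0.0003 -1.    ]] [-0.2844 -0.2376 -0.723 ] 0.4711359511030419
```

View pics/w27c.png

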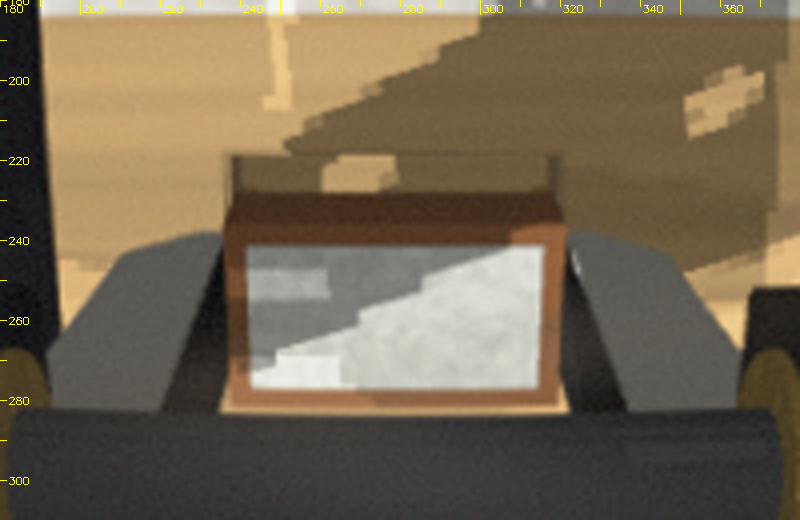

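Run:
```python
from h import *
gaps("w27",(229,154),(558,154),(226,221),(564,221),.030+.0092)
gaps("w27",(229,154),(558,154),(236,192),(554,192),.0252)
s=get_state();print(s['tool_pos'])
```

```text
w 46.76444621143282 42.945148692295646 shift needed fwd/lat 1.4410317966623336 0.17131734831694617 world [1.4508 0.0337]
w 46.76444621143282 43.706595120688725 shift needed fwd/lat 1.9172294560691636 0.2008799356140571 world [1.9276 0.0179]
[0.4839 0.1435 0.03  ]
```

drive_tool(slide=[[1, 0.2, -1], [0, 0, -3], [0, 0, -3], [0, 0, -3], [0, 0, 0]], delta_rot=[[0, 0, 0], [0, 0, 0], [0, 0, 0], [0, 0, 0], [0, 0, 0]], grip=[255, 255, 255, 255, 255])

```text
time: 40.28
tool_pos: [0.4843, 0.1436, 0.0192]
eef_rot: [[0.995, -0.096, -0.001], [-0.096, -0.995, -0.0], [-0.001, 0.0, -1.0]]
force: [-0.1, -1.0, -0.0]
opening: 0.468
```

Run:
```python
from h import *
grab("wrist","w28");s=get_state();print(s['tool_pos'],s['eef_rot'],s['force'],s['opening'])
crop("w28",180,180,200,130,4,"w28c")
```

```text
[0.4843 0.1436 0.0193] [[ 0.9954 -0.096  -0.0006]
 [-0.096  -0.9954 -0.0001]
 [-0.0006  0.0001 -1.    ]] [ 0.4282  0.7483 -0.7148] 0.47003551011415545
```

View pics/w28c.png

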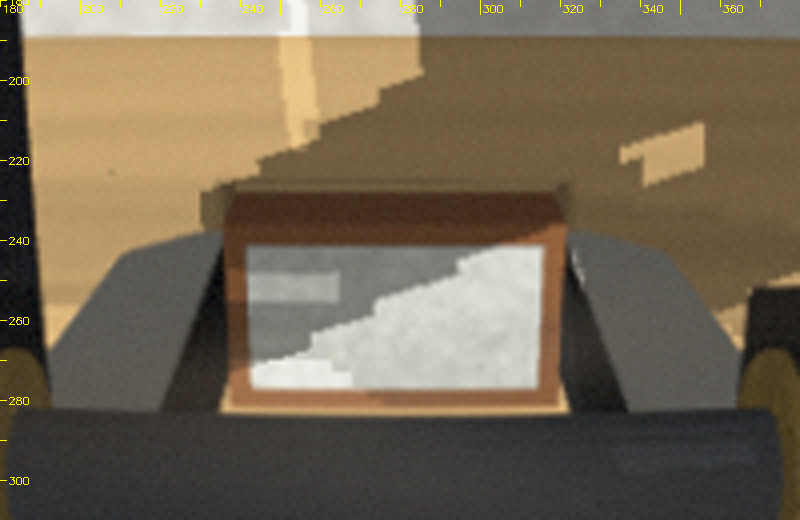

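It's in without force and the far gap is visible. Releasing and getting ready to press.

drive_tool(slide=[[0, 0, 0.3], [0, 0, 0], [0, 0, 0], [0, 0, 10], [0, 0, 15]], delta_rot=[[0, 0, 0], [0, 0, 0], [0, 0, 0], [0, 0, 0], [0, 0, 0]], grip=[110, 110, 110, 110, 110])

```text
time: 40.75
tool_pos: [0.4836, 0.1434, 0.0446]
eef_rot: [[0.995, -0.096, -0.003], [-0.096, -0.995, -0.001], [-0.003, 0.001, -1.0]]
force: [-1.2, 0.2, -0.4]
opening: 0.568
```

drive_tool(slide=[[0.3, 0, 10], [0, 0, 0], [0, 0, 0], [0, 0, 0], [0, 0, 0]], delta_rot=[[0, 0, 0], [0, 0, 0], [0, 0, 0], [0, 0, 0], [0, 0, 0]], grip=[110, 255, 255, 255, 255])

```text
time: 41.17
tool_pos: [0.4844, 0.1436, 0.0544]
eef_rot: [[0.995, -0.096, -0.001], [-0.096, -0.995, -0.0], [-0.001, 0.0, -1.0]]
force: [-0.4, -0.2, 0.5]
opening: 0.335
```

drive_tool(slide=[[0, 0, 0], [0, 0, 0], [0, 0, 0], [0, 0, 0], [0, 0, 0]], delta_rot=[[0, 0, 0], [0, 0, 0], [0, 0, 0], [0, 0, 0], [0, 0, 0]], grip=[255, 255, 255, 255, 255])

```text
time: 41.58
tool_pos: [0.4848, 0.1437, 0.0547]
eef_rot: [[0.995, -0.096, -0.0], [-0.096, -0.995, -0.0], [-0.0, 0.0, -1.0]]
force: [-0.7, -0.1, -0.1]
opening: 0.012
```

Run:
```python
from h import *
grab("wrist","w29");s=get_state();print(s['tool_pos'],s['opening'])
```

```text
[0.4848 0.1437 0.0547] 0.006670237359401201
```

View pics/w29.png

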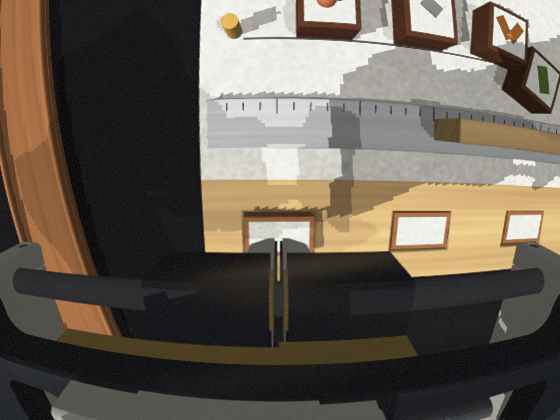

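The label is ready to press. The green-specimen box at (535,85) has been knocked toward the ruler, so I'll re-push the row after this.

drive_tool(slide=[[0, 0, -15], [0, 0, -9], [0, 0, -3], [0, 0, -3], [0, 0, -3]], delta_rot=[[0, 0, 0], [0, 0, 0], [0, 0, 0], [0, 0, 0], [0, 0, 0]], grip=[255, 255, 255, 255, 255])

```text
time: 42.05
tool_pos: [0.4849, 0.1438, 0.0218]
eef_rot: [[0.995, -0.096, -0.0], [-0.096, -0.995, 0.0], [-0.0, -0.0, -1.0]]
force: [-0.6, 0.9, 5.2]
opening: 0.004
```

drive_tool(slide=[[0, 0, -2], [0, 0, -2], [0, 0, -1], [0, 0, 0], [0, 0, 0]], delta_rot=[[0, 0, 0], [0, 0, 0], [0, 0, 0], [0, 0, 0], [0, 0, 0]], grip=[255, 255, 255, 255, 255])

```text
time: 42.47
tool_pos: [0.4852, 0.1443, 0.0183]
eef_rot: [[0.995, -0.096, 0.001], [-0.096, -0.995, 0.001], [0.001, -0.001, -1.0]]
force: [-3.4, 0.4, 11.0]
opening: 0.005
```

drive_tool(slide=[[0, 0, 20], [0, 0, 40], [-5, 10, 40], [-5, 30, 30], [0, 40, 0]], delta_rot=[[0, 0, 0], [0, 0, 0], [0, 0, 0], [0, 0, 0], [0, 0, 0]], grip=[180, 180, 180, 180, 180])

```text
time: 42.88
tool_pos: [0.4789, 0.2212, 0.1524]
eef_rot: [[0.995, -0.104, 0.011], [-0.104, -0.995, 0.003], [0.011, -0.004, -1.0]]
force: [0.8, 0.5, -0.6]
opening: 0.284
```

Run:
```python
from h import *
grab("top","top30");grab("scene","scene30");s=get_state();print(s['tool_pos'])
crop("top30",180,145,160,110,5,"t30c");crop("scene30",200,170,200,120,4,"s30c")
```

```text
[0.4748 0.2318 0.1481]
```

View pics/t30c.png

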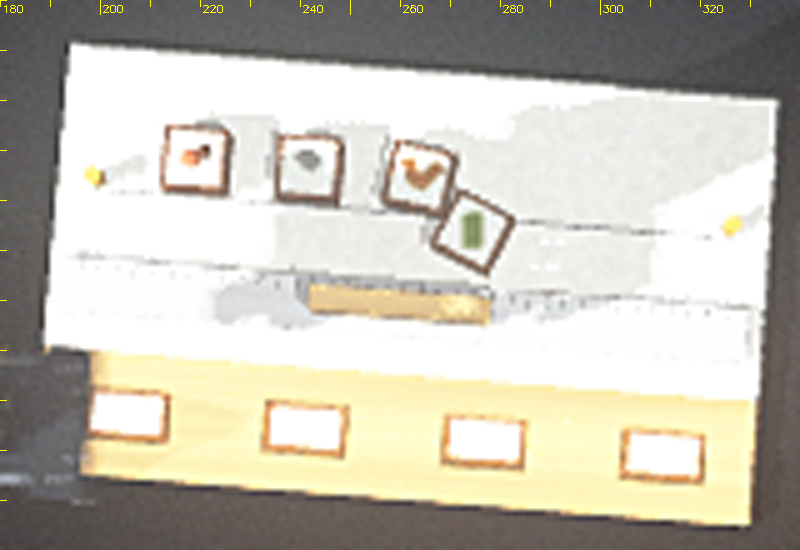

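View pics/s30c.png

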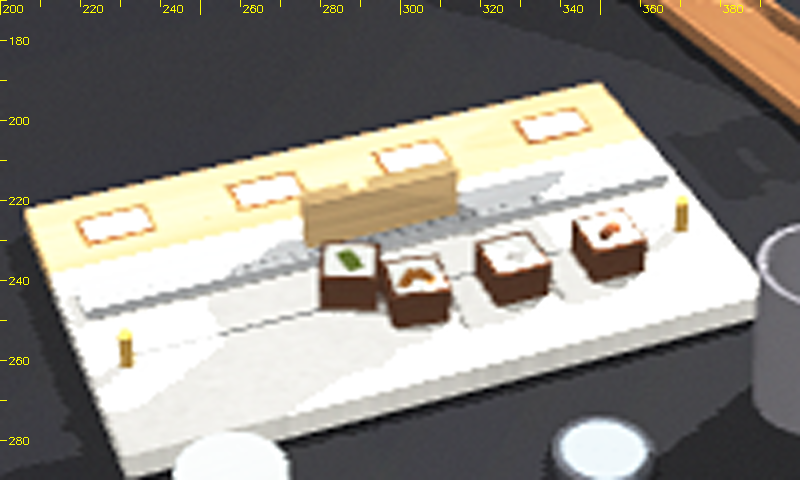

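All four labels look flush. The knocked green box is turned and overlaps the orange-winged box, so pushing straight would jam it. I'll look closely first.

drive_tool(slide=[[0, -30, 15], [0, -41, 10], [0, -41, 10], [0, -41, 10], [0, -41, 0]], delta_rot=[[0, 0, 0], [0, 0, 0], [0, 0, 0], [0, 0, 0], [0, 0, 0]], grip=[110, 110, 110, 110, 110])

```text
time: 43.4
tool_pos: [0.4756, 0.0286, 0.1921]
eef_rot: [[0.995, -0.095, 0.003], [-0.095, -0.995, 0.0], [0.003, -0.001, -1.0]]
force: [0.4, -0.8, 0.3]
opening: 0.558
```

drive_tool(slide=[[0, -41, 0], [0, -35, 0], [0, -10, 0], [0, 0, 0], [0, 0, 0]], delta_rot=[[0, 0, 0], [0, 0, 0], [0, 0, 0], [0, 0, 0], [0, 0, 0]], grip=[110, 110, 110, 110, 110])

```text
time: 43.82
tool_pos: [0.4747, -0.055, 0.1903]
eef_rot: [[0.995, -0.097, -0.001], [-0.097, -0.995, 0.001], [-0.001, -0.001, -1.0]]
force: [-0.0, 0.2, -0.8]
opening: 0.567
```

drive_tool(slide=[[0, 0, 0], [0, 0, 0], [0, 0, 0], [0, 0, 0], [0, 0, 0]], delta_rot=[[0, 0, 0], [0, 0, 0], [0, 0, 0], [0, 0, 0], [0, 0, 0]], grip=[110, 110, 110, 110, 110])

```text
time: 44.23
tool_pos: [0.475, -0.0546, 0.1907]
eef_rot: [[0.996, -0.094, -0.0], [-0.094, -0.996, 0.0], [-0.0, -0.0, -1.0]]
force: [0.2, -0.9, 0.9]
opening: 0.571
```

Run:
```python
from h import *
grab("wrist","w31");s=get_state();print(s['tool_pos'],s['eef_rot'])
crop("w31",120,40,260,190,3,"w31c")
```

```text
[ 0.475  -0.0549  0.1907] [[ 0.9955 -0.0947  0.    ]
 [-0.0947 -0.9955  0.0002]
 [ 0.     -0.0002 -1.    ]]
```

View pics/w31c.png

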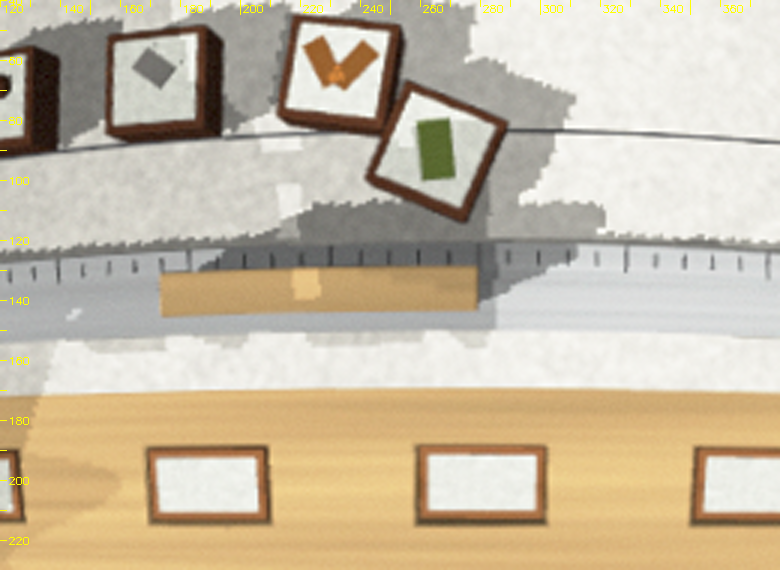

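Run:
```python
from h import *
q=np.array([.5554,-.0127,-.0965])
c=lambda u,v:(120+u/3,40+v/3)
def b(n,P,z=.042):
    W=np.array([un("w31",*c(*p),z) for p in P]);B=np.array([tobase(q,w) for w in W]);print(n,'world',W[:,:2].mean(0),'base ctr',B.mean(0).round(1));print(B.round(1).tolist())
    e=B[1]-B[0];print(' edge0-1 len',np.linalg.norm(e),'ang from -y',np.degrees(np.arctan2(e[0],-e[1])))
b('green',[(406,82),(508,124),(465,221),(367,179)])
b('b3',[(293,16),(402,25),(384,133),(278,114)])
b('b2',[(107,38),(204,28),(200,128),(108,136)])
b('line',[(560,130),(230,134)],.018)
b('ruler front (plate top)',[(620,241),(150,245)],.026)
b('grip top front',[(160,272),(476,266)],.060)
```

```text
green world [ 0.5807 -0.0506] base ctr [ 28.8 -35.3]
[[51.7, -25.5], [37.7, -58.0], [5.9, -44.5], [19.9, -13.1]]
 edge0-1 len 35.449567488023256 ang from -y -23.34911890832807
b3 world [ 0.6108 -0.0219] base ctr [56.  -3.8]
[[75.7, 11.5], [71.1, -24.1], [34.9, -18.5], [42.4, 16.0]]
 edge0-1 len 35.852268092996425 ang from -y -7.377409870360462
b2 world [0.6173 0.0402] base ctr [56.5 58.6]
[[73.8, 75.9], [73.8, 41.5], [39.3, 42.2], [39.2, 74.8]]
 edge0-1 len 34.47818948377354 ang from -y -0.017422293618235083
line world [ 0.5932 -0.0358] base ctr [ 39.9 -19.3]
[[39.5, -76.7], [40.2, 38.0]]
 edge0-1 len 114.75042084685732 ang from -y 179.66169138939583
ruler front (plate top) world [ 0.5551 -0.0284] base ctr [  1.2 -15.6]
[[0.8, -96.6], [1.7, 65.3]]
 edge0-1 len 161.87477480012922 ang from -y 179.68498100438174
grip top front world [ 0.5471 -0.0106] base ctr [-8.5  1.3]
[[-8.3, 50.5], [-8.7, -48.0]]
 edge0-1 len 98.49600692416539 ang from -y -0.25967411760884324
```

The knocked green box is at base (29,-35) mm, turned -23°. Its neighbour is turned -7° at (56,-4), so both need straightening short of the line before a new push. First I'll move the ruler back out of the way.

drive_tool(slide=[[6, 6, 0], [6, 6, 0], [6, 6, 0], [6, 6, 0], [6, 6, 0]], delta_rot=[[0, 0, 7], [0, 0, 7], [0, 0, 7], [0, 0, 7], [0, 0, 7]], grip=[150, 150, 150, 150, 150])

```text
time: 44.7
tool_pos: [0.5053, -0.025, 0.1907]
eef_rot: [[0.867, 0.498, 0.0], [0.498, -0.867, 0.0], [0.0, 0.0, -1.0]]
force: [0.5, 1.0, 0.0]
opening: 0.409
```

drive_tool(slide=[[6, 6, 0], [6, 6, 0], [6, 6, 0], [6, 6, 0], [6, 6, 0]], delta_rot=[[0, 0, 7], [0, 0, 7], [0, 0, 7], [0, 0, 7], [0, 0, 7]], grip=[150, 150, 150, 150, 150])

```text
time: 45.12
tool_pos: [0.5352, 0.0049, 0.1907]
eef_rot: [[0.425, 0.905, -0.0], [0.905, -0.425, -0.0], [-0.0, -0.0, -1.0]]
force: [0.2, -0.4, -0.6]
opening: 0.409
```

drive_tool(slide=[[5, 6, -20], [4, 6, -20], [0, 0, -30], [0, 0, -20], [0, 0, 0]], delta_rot=[[0, 0, 7], [0, 0, 7], [0, 0, 5.8], [0, 0, 0], [0, 0, 0]], grip=[150, 150, 150, 150, 150])

```text
time: 45.53
tool_pos: [0.5408, 0.0161, 0.0968]
eef_rot: [[0.099, 0.995, -0.009], [0.995, -0.099, -0.001], [-0.001, -0.009, -1.0]]
force: [-1.0, 0.0, -0.6]
opening: 0.41
```

Run:
```python
from h import *
grab("wrist","w32");s=get_state();print(s['tool_pos'],s['eef_rot'],s['opening'])
q=np.array([.5554,-.0127,-.0965]);print(tobase(q,s['tool_pos']))
```

```text
[0.5424 0.0163 0.0989] [[ 0.0996  0.995  -0.0051]
 [ 0.995  -0.0996 -0.0003]
 [-0.0008 -0.005  -1.    ]] 0.4094354520112585
[-15.7369  27.6358]
```

View pics/w32.png

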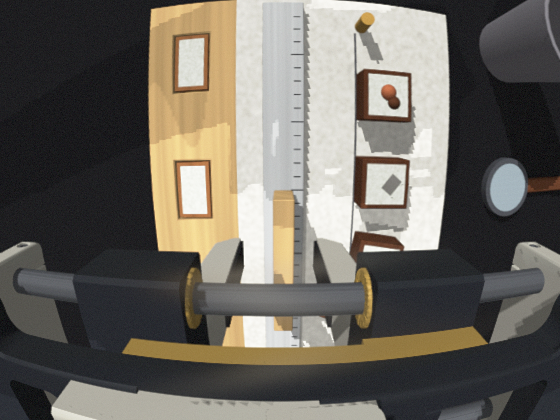

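drive_tool(slide=[[1.5, 1, -20], [0, 0, -20], [0, 0, -15], [0, 0, -5], [0, 0, 0]], delta_rot=[[0, 0, 0], [0, 0, 0], [0, 0, 0], [0, 0, 0], [0, 0, 0]], grip=[150, 150, 150, 150, 150])

```text
time: 46.0
tool_pos: [0.5458, 0.0176, 0.041]
eef_rot: [[0.1, 0.995, 0.0], [0.995, -0.1, -0.0], [-0.0, 0.0, -1.0]]
force: [-0.4, 0.7, -0.3]
opening: 0.411
```

drive_tool(slide=[[0, 0, 0], [0, 0, 0], [0, 0, 0], [0, 0, 0], [0, 0, 0]], delta_rot=[[0, 0, 0], [0, 0, 0], [0, 0, 0], [0, 0, 0], [0, 0, 0]], grip=[150, 150, 255, 255, 255], force=50)

```text
time: 46.42
tool_pos: [0.5459, 0.0175, 0.0413]
eef_rot: [[0.099, 0.995, 0.001], [0.995, -0.099, 0.0], [0.0, 0.001, -1.0]]
force: [0.4, -0.1, 0.6]
opening: 0.25
```

drive_tool(slide=[[0, 0, 0], [0, 0, 0], [0, 0, 0], [0, 0, 0], [0, 0, 0]], delta_rot=[[0, 0, 0], [0, 0, 0], [0, 0, 0], [0, 0, 0], [0, 0, 0]], grip=[255, 255, 255, 255, 255])

```text
time: 46.83
tool_pos: [0.5449, 0.0175, 0.0409]
eef_rot: [[0.099, 0.995, -0.001], [0.995, -0.099, -0.0], [-0.0, -0.001, -1.0]]
force: [-2.6, 0.9, 5.7]
opening: 0.143
```

drive_tool(slide=[[0, 0, 3], [-6, 0.6, 3], [-14, 1.3, 0], [-14, 1.3, 0], [-11, 1.1, 0]], delta_rot=[[0, 0, 0], [0, 0, 0], [0, 0, 0], [0, 0, 0], [0, 0, 0]], grip=[255, 255, 255, 255, 255])

```text
time: 47.25
tool_pos: [0.4992, 0.0219, 0.0465]
eef_rot: [[0.099, 0.995, -0.001], [0.995, -0.099, 0.0], [0.0, -0.001, -1.0]]
force: [-0.1, -0.9, -2.1]
opening: 0.146
```

drive_tool(slide=[[0, 0, 0], [0, 0, -2], [0, 0, -2], [0, 0, -1.5], [0, 0, 0]], delta_rot=[[0, 0, 0], [0, 0, 0], [0, 0, 0], [0, 0, 0], [0, 0, 0]], grip=[255, 255, 255, 255, 255])

```text
time: 47.67
tool_pos: [0.5015, 0.0218, 0.0409]
eef_rot: [[0.1, 0.995, 0.001], [0.995, -0.1, 0.0], [0.0, 0.001, -1.0]]
force: [0.3, -0.9, -2.3]
opening: 0.144
```

Run:
```python
from h import *
grab("wrist","w33");s=get_state();print(s['tool_pos'],s['eef_rot'],s['opening'],s['force'])
q=np.array([.5554,-.0127,-.0965]);print(tobase(q,s['tool_pos']))
```

```text
[0.5013 0.0218 0.041 ] [[ 0.0995  0.995   0.0007]
 [ 0.995  -0.0995  0.0001]
 [ 0.0002  0.0007 -1.    ]] 0.14699622649480845 [ 0.4288 -0.0371 -2.1159]
[-57.1818  29.1148]
```

View pics/w33.png

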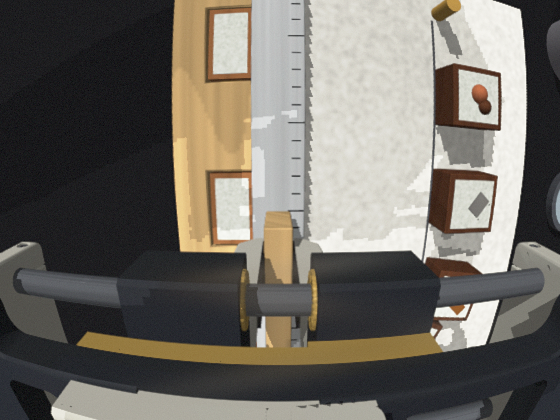

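drive_tool(slide=[[0, 0, -0.8], [0, 0, 0], [0, 0, 0], [0, 0, 0], [0, 0, 0]], delta_rot=[[0, 0, 0], [0, 0, 0], [0, 0, 0], [0, 0, 0], [0, 0, 0]], grip=[255, 255, 180, 180, 180])

```text
time: 48.13
tool_pos: [0.5005, 0.0218, 0.0404]
eef_rot: [[0.1, 0.995, 0.0], [0.995, -0.1, 0.0], [0.0, 0.0, -1.0]]
force: [1.1, -0.0, 0.9]
opening: 0.277
```

drive_tool(slide=[[0, 0, 0], [0, 0, 10], [0, 0, 25], [0, 0, 35], [10, -10, 20]], delta_rot=[[0, 0, 0], [0, 0, 0], [0, 0, 0], [0, 0, 0], [0, 0, -4]], grip=[180, 180, 180, 180, 110])

```text
time: 48.55
tool_pos: [0.5096, 0.0144, 0.1335]
eef_rot: [[0.165, 0.986, 0.001], [0.986, -0.165, 0.002], [0.002, 0.0, -1.0]]
force: [0.3, 0.0, -0.1]
opening: 0.327
```

drive_tool(slide=[[20, -20, 0], [20, -20, 0], [20, -15, 0], [9.5, -7.5, 0], [0, 0, 0]], delta_rot=[[0, 0, -6], [0, 0, -6], [0, 0, -5], [0, 0, -2.2], [0, 0, 0]], grip=[110, 110, 110, 110, 110])

```text
time: 48.97
tool_pos: [0.582, -0.0536, 0.131]
eef_rot: [[0.488, 0.873, 0.003], [0.873, -0.488, -0.002], [-0.0, 0.003, -1.0]]
force: [-0.8, -0.2, -0.4]
opening: 0.568
```

drive_tool(slide=[[0, 0, -20], [0, 0, -10], [0, 0, 0], [0, 0, 0], [0, 0, 0]], delta_rot=[[0, 0, 0], [0, 0, 0], [0, 0, 0], [0, 0, 0], [0, 0, 0]], grip=[110, 110, 110, 110, 110])

```text
time: 49.38
tool_pos: [0.5799, -0.0501, 0.101]
eef_rot: [[0.482, 0.876, 0.0], [0.876, -0.482, 0.0], [0.0, 0.0, -1.0]]
force: [1.0, 0.3, -0.8]
opening: 0.571
```

Run:
```python
from h import *
grab("wrist","w34");grab("scene","scene34");s=get_state();print(s['tool_pos'],s['eef_rot'],s['opening'],s['force'])
crop("scene34",200,140,200,150,4,"s34c")
```

```text
[ 0.5803 -0.0503  0.1013] [[ 0.4828  0.8757  0.0013]
 [ 0.8757 -0.4828  0.0001]
 [ 0.0008  0.0011 -1.    ]] 0.5698511353277661 [-0.3972 -0.6275 -0.0292]
```

View pics/w34.png

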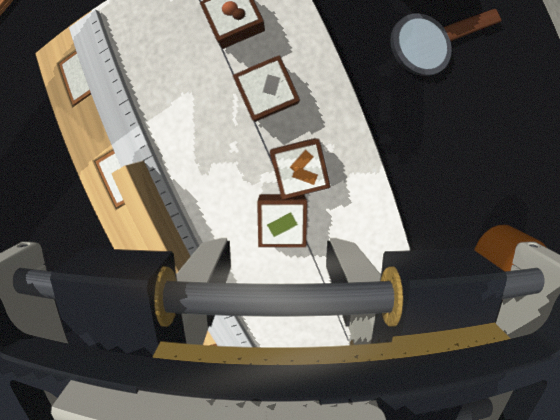

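View pics/s34c.png

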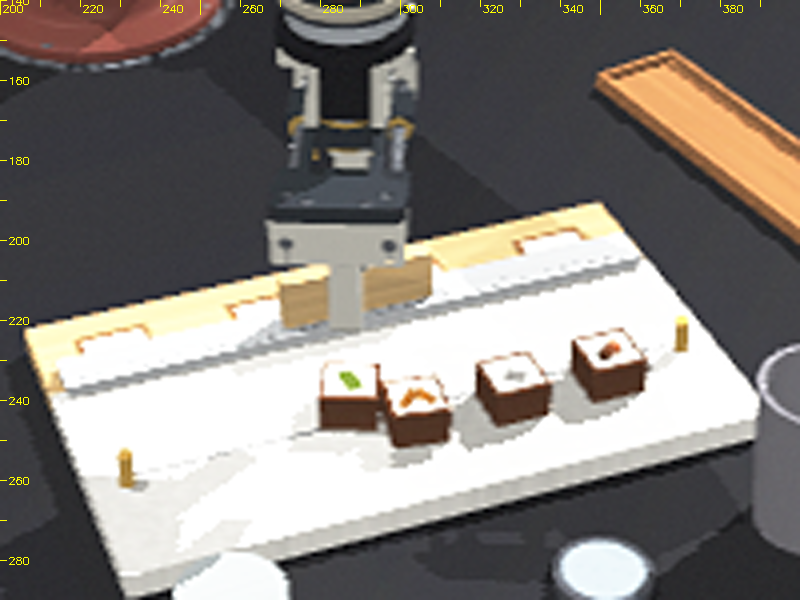

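The gripper is aligned with the green box, seen square between the fingers at (283,222). Descending.

drive_tool(slide=[[0, 0, -25], [0, 0, -25], [0, 0, -17], [0, 0, -7], [0, 0, 0]], delta_rot=[[0, 0, 0], [0, 0, 0], [0, 0, 0], [0, 0, 0], [0, 0, 0]], grip=[110, 110, 110, 110, 110])

```text
time: 49.9
tool_pos: [0.579, -0.0505, 0.0252]
eef_rot: [[0.483, 0.876, -0.003], [0.876, -0.483, 0.0], [-0.001, -0.003, -1.0]]
force: [-0.2, 0.5, -0.5]
opening: 0.57
```

drive_tool(slide=[[0, 0, 0], [0, 0, 0], [0, 0, 0], [0, 0, 0], [0, 0, 0]], delta_rot=[[0, 0, 0], [0, 0, 0], [0, 0, 0], [0, 0, 0], [0, 0, 0]], grip=[110, 255, 255, 255, 255], force=12)

```text
time: 50.32
tool_pos: [0.5812, -0.0509, 0.0276]
eef_rot: [[0.483, 0.875, 0.003], [0.875, -0.483, -0.0], [0.001, 0.003, -1.0]]
force: [0.2, 0.2, 3.9]
opening: 0.384
```

drive_tool(slide=[[0, 0, 0], [0, 0, 0], [0, 0, 0], [0, 0, 0], [0, 0, 0]], delta_rot=[[0, 0, 0], [0, 0, 0], [0, 0, 0], [0, 0, 0], [0, 0, 0]], grip=[255, 255, 255, 255, 255])

```text
time: 50.73
tool_pos: [0.5812, -0.0509, 0.0276]
eef_rot: [[0.483, 0.875, 0.003], [0.875, -0.483, -0.0], [0.001, 0.003, -1.0]]
force: [0.1, -0.6, 6.1]
opening: 0.384
```

Run:
```python
from h import *
grab("wrist","w35");s=get_state();print(s['tool_pos'],s['eef_rot'],s['opening'],s['force'])
```

```text
[ 0.5812 -0.0509  0.0276] [[ 0.4835  0.8754  0.0027]
 [ 0.8754 -0.4835 -0.0003]
 [ 0.001   0.0026 -1.    ]] 0.38653597108463467 [-0.6995 -1.2605  6.3203]
```

View pics/w35.png

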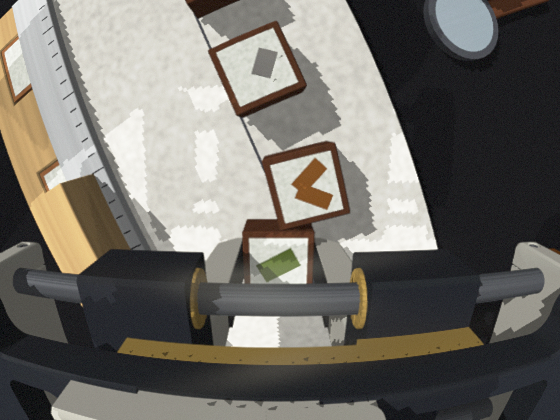

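drive_tool(slide=[[0, 0, 2], [-2, -5, 2], [-2, -8, 0], [0, -8, 0], [5, -5, 0]], delta_rot=[[0, 0, 0], [0, 0, 0], [0, 0, 0], [0, 0, 3], [0, 0, 5]], grip=[255, 255, 255, 255, 255])

```text
time: 51.2
tool_pos: [0.5787, -0.0789, 0.0298]
eef_rot: [[0.355, 0.935, -0.004], [0.935, -0.355, -0.002], [-0.003, -0.003, -1.0]]
force: [0.5, 0.1, -0.8]
opening: 0.386
```

drive_tool(slide=[[5, 0, 0], [5, 0, 0], [2, 0, 0], [0, 0, 0], [0, 0, 0]], delta_rot=[[0, 0, 5], [0, 0, 5], [0, 0, 5.2], [0, 0, 0], [0, 0, 0]], grip=[255, 255, 255, 255, 255])

```text
time: 51.62
tool_pos: [0.5921, -0.0777, 0.0298]
eef_rot: [[0.103, 0.995, -0.002], [0.995, -0.103, -0.0], [-0.0, -0.002, -1.0]]
force: [1.0, 0.8, -1.4]
opening: 0.386
```

Run:
```python
from h import *
grab("wrist","w36");s=get_state();print(s['tool_pos'],s['eef_rot'],s['opening'],s['force'])
q=np.array([.5554,-.0127,-.0965]);print(tobase(q,s['tool_pos']))
```

```text
[ 0.5921 -0.0775  0.03  ] [[ 0.1024  0.9947 -0.0016]
 [ 0.9947 -0.1024 -0.0002]
 [-0.0003 -0.0015 -1.    ]] 0.38594224044835923 [-0.4401 -0.7224 -1.2658]
[ 42.7726 -60.9404]
```

View pics/w36.png

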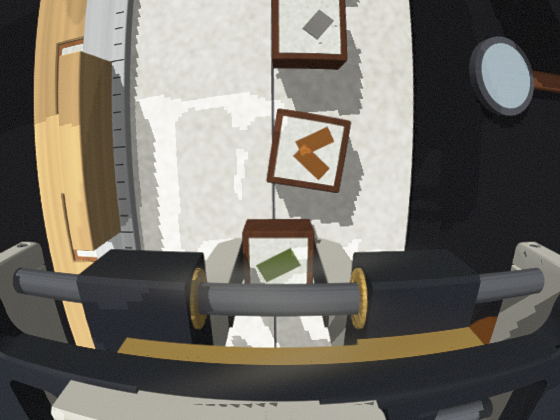

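drive_tool(slide=[[0, 0, -1], [0, 0, -1.5], [0, 0, 0], [0, 0, 0], [0, 0, 0]], delta_rot=[[0, 0, 0], [0, 0, 0], [0, 0, 0], [0, 0, 0], [0, 0, 0]], grip=[255, 255, 255, 110, 110])

```text
time: 52.08
tool_pos: [0.5931, -0.0766, 0.028]
eef_rot: [[0.099, 0.995, 0.0], [0.995, -0.099, -0.0], [-0.0, 0.0, -1.0]]
force: [-0.1, 0.5, 0.8]
opening: 0.482
```

drive_tool(slide=[[0, 0, 0], [0, 0, 0], [0, 0, 10], [0, 0, 25], [0, 0, 30]], delta_rot=[[0, 0, 0], [0, 0, 0], [0, 0, 0], [0, 0, 0], [0, 0, 0]], grip=[110, 110, 110, 110, 110])

```text
time: 52.5
tool_pos: [0.5914, -0.0766, 0.0925]
eef_rot: [[0.099, 0.995, -0.004], [0.995, -0.099, 0.0], [0.0, -0.005, -1.0]]
force: [1.1, -0.1, 1.0]
opening: 0.566
```

drive_tool(slide=[[0, 0, 0], [0, 0, 0], [0, 0, 0], [0, 0, 0], [0, 0, 0]], delta_rot=[[0, 0, 0], [0, 0, 0], [0, 0, 0], [0, 0, 0], [0, 0, 0]], grip=[110, 110, 110, 110, 110])

```text
time: 52.92
tool_pos: [0.5921, -0.0767, 0.0919]
eef_rot: [[0.099, 0.995, -0.002], [0.995, -0.099, 0.0], [-0.0, -0.002, -1.0]]
force: [0.3, -0.0, -0.7]
opening: 0.567
```

Run:
```python
from h import *
grab("wrist","w37");s=get_state();print(s['tool_pos'],s['eef_rot'],s['opening'],s['force'])
crop("w37",200,60,200,200,3,"w37c")
```

```text
[ 0.5922 -0.0767  0.0919] [[ 0.0993  0.9951 -0.0022]
 [ 0.9951 -0.0993  0.0002]
 [-0.     -0.0022 -1.    ]] 0.5690573732334153 [ 0.3718 -0.6561  0.4413]
```

View pics/w37c.png

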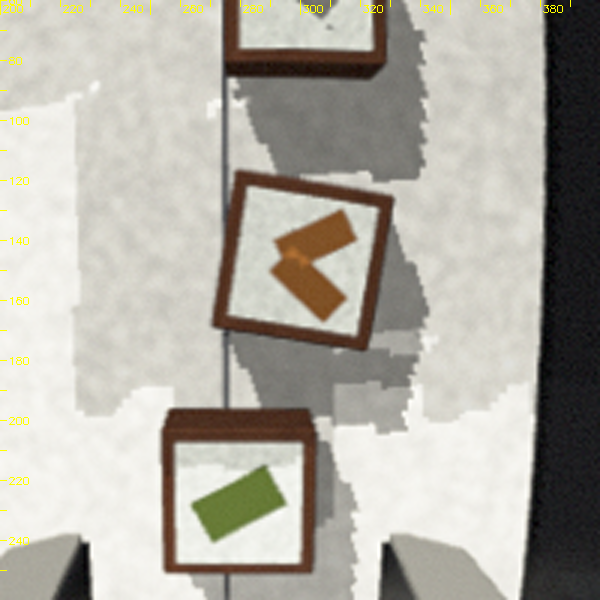

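Run:
```python
from h import *
q=np.array([.5554,-.0127,-.0965])
c=lambda u,v:(200+u/3,60+v/3)
def b(n,P,z=.042):
    W=np.array([un("w37",*c(*p),z) for p in P]);B=np.array([tobase(q,w) for w in W]);print(n,'world',W[:,:2].mean(0),'base ctr',B.mean(0).round(1));print(B.round(1).tolist())
    d=(B[0]+B[1]-B[2]-B[3])/2;print(' yaw',np.degrees(np.arctan2(-d[0],d[1])),np.linalg.norm(d))
b('green',[(165,430),(312,430),(310,572),(166,572)])
b('b3',[(237,170),(393,197),(365,350),(213,326)])
```

```text
green world [ 0.5925 -0.0754] base ctr [ 43.  -58.8]
[[26.4, -41.6], [59.8, -41.6], [60.0, -76.1], [25.9, -76.0]]
 yaw -0.263118992992921 34.49249005752145
b3 world [ 0.6121 -0.0215] base ctr [57.3 -3.3]
[[42.9, 16.8], [77.3, 11.2], [71.5, -23.2], [37.5, -17.9]]
 yaw -9.201502322154447 34.9614276083687
```

drive_tool(slide=[[7, 18, 0], [7, 18, 0], [6, 19, 0], [0, 0, -15], [0, 0, -20]], delta_rot=[[0, 0, -3], [0, 0, -3], [0, 0, -3], [0, 0, 0], [0, 0, 0]], grip=[110, 110, 110, 110, 110])

```text
time: 53.38
tool_pos: [0.6147, -0.0189, 0.0586]
eef_rot: [[0.251, 0.968, 0.004], [0.968, -0.251, 0.002], [0.002, 0.003, -1.0]]
force: [0.0, 0.2, -0.1]
opening: 0.569
```

drive_tool(slide=[[0, 0, -18], [0, 0, -11], [0, 0, 0], [0, 0, 0], [0, 0, 0]], delta_rot=[[0, 0, 0], [0, 0, 0], [0, 0, 0], [0, 0, 0], [0, 0, 0]], grip=[110, 110, 110, 110, 110])

```text
time: 53.8
tool_pos: [0.6137, -0.0216, 0.0296]
eef_rot: [[0.254, 0.967, 0.001], [0.967, -0.254, 0.0], [0.001, 0.001, -1.0]]
force: [0.3, -0.9, -0.4]
opening: 0.569
```

drive_tool(slide=[[0, 0, 0], [0, 0, 0], [0, 0, 0], [0, 0, 0], [0, 0, 0]], delta_rot=[[0, 0, 0], [0, 0, 0], [0, 0, 0], [0, 0, 0], [0, 0, 0]], grip=[255, 255, 255, 255, 255])

```text
time: 54.22
tool_pos: [0.6133, -0.0217, 0.0297]
eef_rot: [[0.254, 0.967, 0.001], [0.967, -0.254, -0.0], [0.0, 0.001, -1.0]]
force: [-1.0, -0.1, 3.9]
opening: 0.379
```

Run:
```python
from h import *
grab("wrist","w38");s=get_state();print(s['tool_pos'],s['eef_rot'],s['opening'],s['force'])
```

```text
[ 0.6133 -0.0217  0.0297] [[ 0.2539  0.9672  0.0009]
 [ 0.9672 -0.2539 -0.0001]
 [ 0.0001  0.0009 -1.    ]] 0.3850925653861339 [-2.2835 -0.0113  4.702 ]
```

View pics/w38.png

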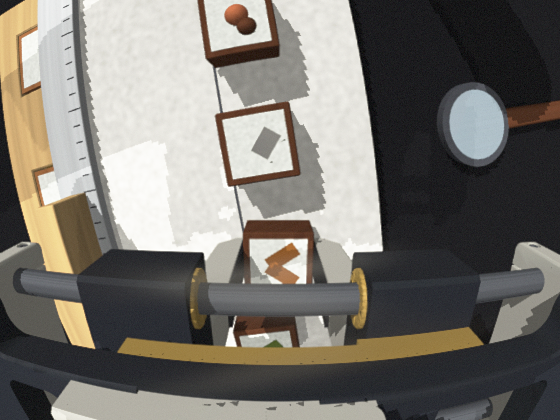

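drive_tool(slide=[[0, 0, 2.5], [-4, 1, 0], [-4, 1, 0], [-4, 0.5, 0], [0, 0, 0]], delta_rot=[[0, 0, 0], [0, 0, 3], [0, 0, 3], [0, 0, 3], [0, 0, 0]], grip=[255, 255, 255, 255, 255])

```text
time: 54.68
tool_pos: [0.5997, -0.0192, 0.0309]
eef_rot: [[0.098, 0.995, -0.002], [0.995, -0.098, 0.0], [-0.0, -0.002, -1.0]]
force: [-0.3, -0.1, -0.9]
opening: 0.388
```

drive_tool(slide=[[0, 0, 0], [0, 0, -1.5], [0, 0, -1], [0, 0, 0], [0, 0, 0]], delta_rot=[[0, 0, 0], [0, 0, 0], [0, 0, 0], [0, 0, 0], [0, 0, 0]], grip=[255, 255, 255, 255, 110])

```text
time: 55.1
tool_pos: [0.6016, -0.0192, 0.0293]
eef_rot: [[0.1, 0.995, 0.001], [0.995, -0.1, -0.0], [0.0, 0.001, -1.0]]
force: [0.1, 0.1, -0.3]
opening: 0.421
```

drive_tool(slide=[[0, 0, 0], [0, 0, 0], [0, 0, 10], [0, 0, 30], [0, 0, 35]], delta_rot=[[0, 0, 0], [0, 0, 0], [0, 0, 0], [0, 0, 0], [0, 0, 0]], grip=[110, 110, 110, 110, 150])

```text
time: 55.52
tool_pos: [0.5992, -0.0193, 0.1031]
eef_rot: [[0.099, 0.995, -0.006], [0.995, -0.099, 0.0], [-0.0, -0.006, -1.0]]
force: [0.7, -0.5, 0.5]
opening: 0.534
```

drive_tool(slide=[[-20, 8, 10], [-28, 12, 0], [-28, 12, 0], [-22, 9, 0], [0, 0, 0]], delta_rot=[[0, 0, 0], [0, 0, 0], [0, 0, 0], [0, 0, 0], [0, 0, 0]], grip=[150, 150, 150, 150, 150])

```text
time: 55.93
tool_pos: [0.4978, 0.0242, 0.1146]
eef_rot: [[0.094, 0.996, -0.005], [0.996, -0.094, 0.0], [-0.0, -0.005, -1.0]]
force: [-0.5, 0.9, 0.1]
opening: 0.414
```

Run:
```python
from h import *
grab("wrist","w39");grab("scene","scene39");s=get_state();print(s['tool_pos'],s['eef_rot'],s['opening'],s['force'])
q=np.array([.5554,-.0127,-.0965]);print(tobase(q,s['tool_pos']))
crop("scene39",200,140,200,150,4,"s39c")
```

```text
[0.503  0.0222 0.1148] [[ 0.0982  0.9952  0.0013]
 [ 0.9952 -0.0982 -0.0001]
 [ 0.0001  0.0013 -1.    ]] 0.4146079953080349 [ 0.5077 -0.9296  1.0254]
[-55.4813  29.6965]
```

View pics/w39.png

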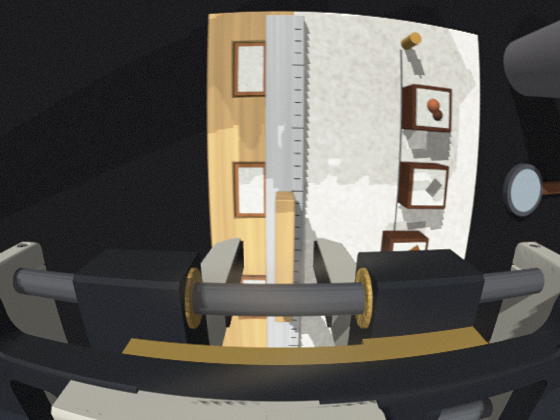

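View pics/s39c.png

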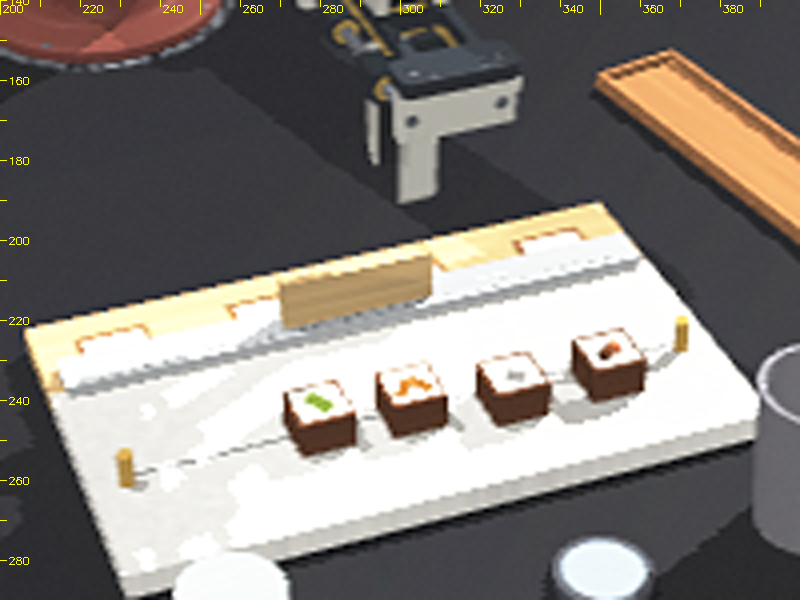

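The boxes are straight again, with two on the line and two short of it. Regripping the ruler for the second push.

drive_tool(slide=[[-1.5, 0, -25], [0, 0, -25], [0, 0, -17], [0, 0, -8], [0, 0, 0]], delta_rot=[[0, 0, 0], [0, 0, 0], [0, 0, 0], [0, 0, 0], [0, 0, 0]], grip=[150, 150, 150, 150, 150])

```text
time: 56.45
tool_pos: [0.5016, 0.0212, 0.0374]
eef_rot: [[0.1, 0.995, -0.002], [0.995, -0.1, -0.0], [-0.001, -0.002, -1.0]]
force: [-0.5, 0.9, -0.1]
opening: 0.413
```

drive_tool(slide=[[0, 0, 0], [0, 0, 0], [0, 0, 0], [0, 0, 0], [0, 0, 0]], delta_rot=[[0, 0, 0], [0, 0, 0], [0, 0, 0], [0, 0, 0], [0, 0, 0]], grip=[150, 255, 255, 255, 255], force=50)

```text
time: 56.87
tool_pos: [0.502, 0.0218, 0.0396]
eef_rot: [[0.1, 0.995, 0.001], [0.995, -0.1, 0.0], [0.0, 0.001, -1.0]]
force: [0.5, 0.5, 0.4]
opening: 0.172
```

drive_tool(slide=[[0, 0, 0], [0, 0, 0], [0, 0, 0], [0, 0, 0], [0, 0, 0]], delta_rot=[[0, 0, 0], [0, 0, 0], [0, 0, 0], [0, 0, 0], [0, 0, 0]], grip=[255, 255, 255, 255, 255])

```text
time: 57.28
tool_pos: [0.5016, 0.0218, 0.0395]
eef_rot: [[0.099, 0.995, 0.001], [0.995, -0.099, -0.0], [-0.0, 0.001, -1.0]]
force: [-1.5, -0.3, 5.2]
opening: 0.148
```

drive_tool(slide=[[0, 0, 1.8], [8, -0.8, 0], [12, -1.2, 0], [12, -1.2, 0], [12, -1.1, 0]], delta_rot=[[0, 0, 0], [0, 0, 0.1], [0, 0, 0], [0, 0, 0], [0, 0, 0]], grip=[255, 255, 255, 255, 255])

```text
time: 57.7
tool_pos: [0.5463, 0.0173, 0.0402]
eef_rot: [[0.098, 0.995, -0.0], [0.995, -0.098, 0.0], [0.0, -0.0, -1.0]]
force: [0.0, 0.1, -2.4]
opening: 0.145
```

drive_tool(slide=[[8, -0.8, 0], [5, -0.5, 0], [4, -0.4, 0], [3, -0.3, 0], [3, -0.3, 0]], delta_rot=[[0, 0, 0], [0, 0, 0], [0, 0, 0], [0, 0, 0], [0, 0, 0]], grip=[255, 255, 255, 255, 255])

```text
time: 58.12
tool_pos: [0.5681, 0.0152, 0.0405]
eef_rot: [[0.097, 0.995, -0.001], [0.995, -0.097, 0.0], [-0.0, -0.001, -1.0]]
force: [-0.4, 0.2, -2.4]
opening: 0.146
```

Run:
```python
from h import *
grab("scene","scene40");s=get_state();print(s['tool_pos'],s['eef_rot'],s['opening'],s['force'])
q=np.array([.5554,-.0127,-.0965]);print(tobase(q,s['tool_pos'])+[15,0])
crop("scene40",200,140,200,150,4,"s40c")
```

```text
[0.5689 0.0152 0.0406] [[ 0.0978  0.9952  0.    ]
 [ 0.9952 -0.0978  0.0001]
 [ 0.0001 -0.     -1.    ]] 0.1446687902671201 [ 1.3104  0.2007 -2.7508]
[25.709  29.0747]
```

View pics/s40c.png

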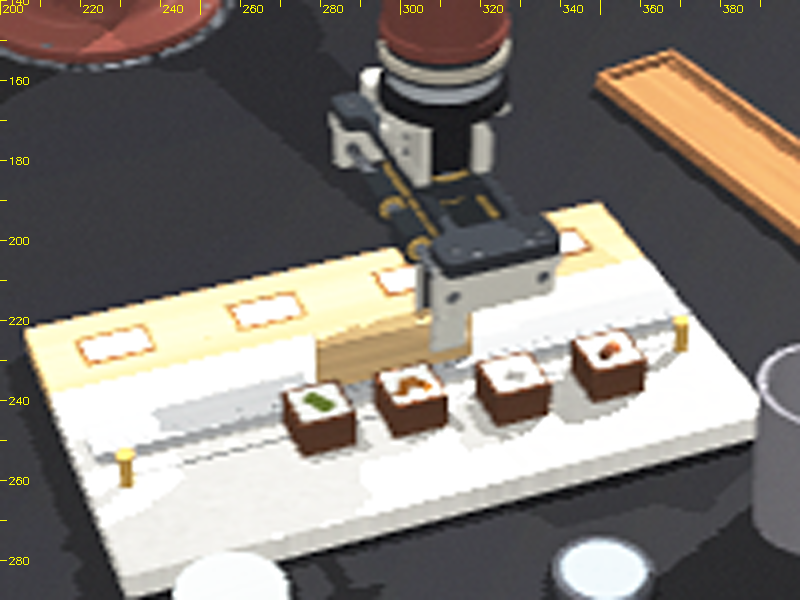

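drive_tool(slide=[[2, -0.2, 0], [2.5, -0.2, 0], [2.5, -0.3, 0], [2.5, -0.2, 0], [2, -0.2, 0]], delta_rot=[[0, 0, 0], [0, 0, 0], [0, 0, 0], [0, 0, 0], [0, 0, 0]], grip=[255, 255, 255, 255, 255])

```text
time: 58.58
tool_pos: [0.5798, 0.0141, 0.0406]
eef_rot: [[0.098, 0.995, -0.001], [0.995, -0.098, -0.0], [-0.0, -0.001, -1.0]]
force: [-1.4, 0.0, -3.0]
opening: 0.146
```

drive_tool(slide=[[1, -0.1, 0], [1, -0.1, 0], [1, -0.1, 0], [0.5, 0, 0], [0, 0, 0]], delta_rot=[[0, 0, 0], [0, 0, 0], [0, 0, 0], [0, 0, 0], [0, 0, 0]], grip=[255, 255, 255, 255, 255])

```text
time: 59.0
tool_pos: [0.5833, 0.0137, 0.0406]
eef_rot: [[0.097, 0.995, -0.0], [0.995, -0.097, -0.0], [-0.0, -0.0, -1.0]]
force: [-0.4, 0.3, -2.7]
opening: 0.151
```

drive_tool(slide=[[1, -0.1, 0], [1, -0.1, 0], [1, -0.1, 0], [1, -0.1, 0], [0, 0, 0]], delta_rot=[[0, 0, 0], [0, 0, 0], [0, 0, 0], [0, 0, 0], [0, 0, 0]], grip=[255, 255, 255, 255, 255])

```text
time: 59.42
tool_pos: [0.5837, 0.0137, 0.0403]
eef_rot: [[0.097, 0.995, -0.008], [0.995, -0.097, -0.001], [-0.001, -0.008, -1.0]]
force: [-7.5, 0.5, 2.1]
opening: 0.146
```

Run:
```python
from h import *
s=get_state();print(s['tool_pos'],s['eef_rot'],s['opening'],s['force'],s['ft_torque'])
q=np.array([.5554,-.0127,-.0965]);print(tobase(q,s['tool_pos'])+[15,0])
```

```text
[0.5837 0.0137 0.0403] [[ 0.0971  0.9952 -0.0082]
 [ 0.9953 -0.0971 -0.0007]
 [-0.0015 -0.0081 -1.    ]] 0.14622278967762742 [-7.4673  0.54    2.1087] [0.146  1.6496 0.0078]
[40.6639 29.0125]
```

The ruler stopped on the pins at the same position as before, with 7.5 N and almost no turning moment. Backing off.

drive_tool(slide=[[-4, 0.4, 0], [-5, 0.5, 0], [-8, 0.8, 0], [-12, 1.2, 0], [-12, 1.2, 10]], delta_rot=[[0, 0, 0], [0, 0, 0], [0, 0, 0], [0, 0, 0], [0, 0, 0]], grip=[255, 255, 255, 255, 255])

```text
time: 59.83
tool_pos: [0.5455, 0.0174, 0.0496]
eef_rot: [[0.098, 0.995, -0.001], [0.995, -0.098, 0.0], [-0.0, -0.001, -1.0]]
force: [0.4, -1.0, -1.5]
opening: 0.15
```

drive_tool(slide=[[-10, 1, 30], [-10, 1, 35], [0, 0, 35], [0, 5, 30], [0, 20, 0]], delta_rot=[[0, 0, 0], [0, 0, 0], [0, 0, 0], [0, 0, 0], [0, 0, 0]], grip=[255, 255, 255, 255, 255])

```text
time: 60.25
tool_pos: [0.5312, 0.0414, 0.1871]
eef_rot: [[0.104, 0.994, 0.015], [0.995, -0.104, -0.002], [-0.0, 0.015, -1.0]]
force: [1.6, -1.0, -2.6]
opening: 0.144
```

Run:
```python
from h import *
grab("wrist","w41");grab("scene","scene41");s=get_state();print(s['tool_pos'],s['eef_rot'],s['opening'],s['force'])
crop("scene41",200,140,200,150,4,"s41c")
```

```text
[0.5276 0.0486 0.183 ] [[ 0.0929  0.9957  0.0065]
 [ 0.9957 -0.0929  0.0037]
 [ 0.0043  0.0061 -1.    ]] 0.14619489100719485 [-0.3264  0.7554 -2.6314]
```

View pics/s41c.png

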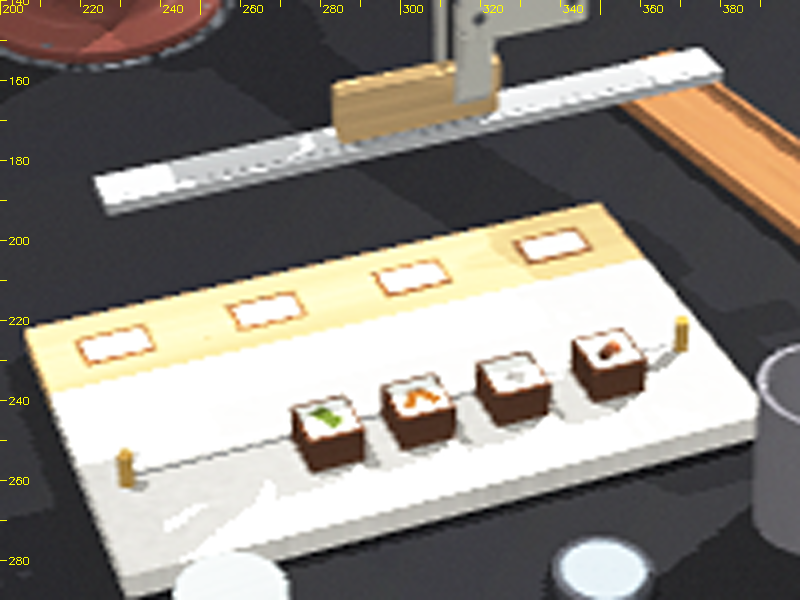

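View pics/w41.png

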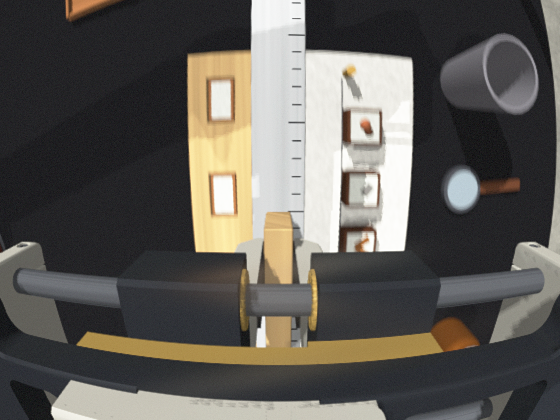

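The boxes are square on the line and all four labels are flush. Now the ruler goes back to its tray.

drive_tool(slide=[[1, 22, 0], [1, 24, 0], [1, 25, 0], [1, 25, 0], [1, 25, 0]], delta_rot=[[0, 0, -6.5], [0, 0, -6.7], [0, 0, -6.7], [0, 0, -6.7], [0, 0, -6.7]], grip=[255, 255, 255, 255, 255])

```text
time: 60.77
tool_pos: [0.5311, 0.1657, 0.1797]
eef_rot: [[0.633, 0.774, -0.001], [0.774, -0.633, -0.001], [-0.001, -0.0, -1.0]]
force: [-0.3, -0.3, -2.1]
opening: 0.146
```

drive_tool(slide=[[1, 25, 0], [1, 25, 0], [1, 25, 0], [1, 25, 0], [1, 25, 0]], delta_rot=[[0, 0, -6.7], [0, 0, -6.7], [0, 0, -6.7], [0, 0, -6.7], [0, 0, -6.7]], grip=[255, 255, 255, 255, 255])

```text
time: 61.18
tool_pos: [0.5362, 0.2908, 0.1795]
eef_rot: [[0.955, 0.297, -0.001], [0.297, -0.955, -0.002], [-0.001, 0.001, -1.0]]
force: [0.1, -0.4, -1.4]
opening: 0.147
```

drive_tool(slide=[[2, 25, 0], [2, 18, 0], [1, 8, 0], [0, 0, 0], [0, 0, 0]], delta_rot=[[0, 0, -6.7], [0, 0, -6.5], [0, 0, -0.6], [0, 0, 0], [0, 0, 0]], grip=[255, 255, 255, 255, 255])

```text
time: 61.6
tool_pos: [0.5414, 0.3399, 0.1797]
eef_rot: [[0.998, 0.068, -0.001], [0.068, -0.998, -0.003], [-0.001, 0.003, -1.0]]
force: [0.6, -0.7, -2.0]
opening: 0.146
```

drive_tool(slide=[[0, 0, -25], [0, 0, -25], [0, 0, -15], [0, 0, 0], [0, 0, 0]], delta_rot=[[0, 0, 0], [0, 0, 0], [0, 0, 0], [0, 0, 0], [0, 0, 0]], grip=[255, 255, 255, 255, 255])

```text
time: 62.02
tool_pos: [0.5418, 0.3388, 0.1152]
eef_rot: [[0.998, 0.065, -0.001], [0.065, -0.998, -0.002], [-0.001, 0.002, -1.0]]
force: [0.6, 0.6, -1.6]
opening: 0.145
```

Run:
```python
from h import *
grab("wrist","w42");grab("top","top42");s=get_state();print(s['tool_pos'],s['eef_rot'],s['opening'],s['force'])
crop("top42",100,135,100,150,4,"t42c")
```

```text
[0.5429 0.3407 0.1172] [[ 0.9979  0.0651  0.0026]
 [ 0.0651 -0.9979  0.0009]
 [ 0.0026 -0.0008 -1.    ]] 0.1475509992908115 [ 0.1131  0.3729 -1.8211]
```

View pics/w42.png

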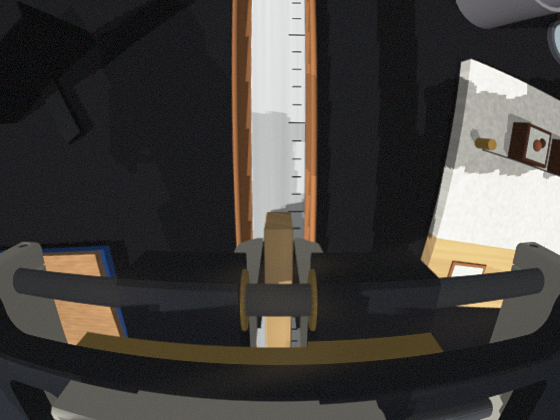

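View pics/t42c.png

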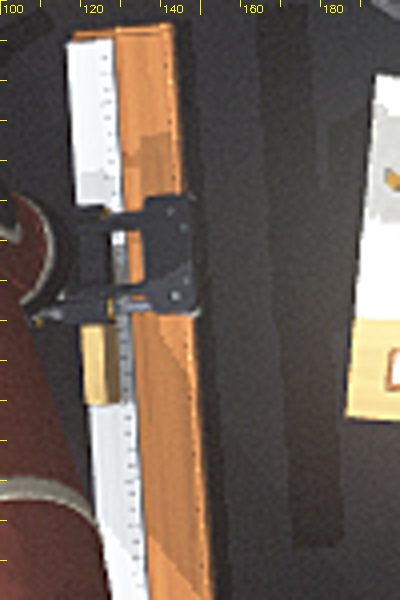

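drive_tool(slide=[[0, 0, -25], [0, 0, -25], [0, 0, -20], [0, 0, -10], [0, 0, 0]], delta_rot=[[0, 0, 0], [0, 0, 0], [0, 0, 0], [0, 0, 0], [0, 0, 0]], grip=[255, 255, 255, 255, 255])

```text
time: 62.53
tool_pos: [0.5408, 0.3407, 0.0345]
eef_rot: [[0.998, 0.066, -0.002], [0.066, -0.998, -0.002], [-0.002, 0.002, -1.0]]
force: [-1.0, -0.9, -3.0]
opening: 0.149
```

drive_tool(slide=[[0, 0, -4], [0, 0, -3], [0, 0, -1.5], [0, 0, 0], [0, 0, 0]], delta_rot=[[0, 0, 0], [0, 0, 0], [0, 0, 0], [0, 0, 0], [0, 0, 0]], grip=[255, 255, 255, 255, 255])

```text
time: 62.95
tool_pos: [0.5419, 0.3418, 0.0279]
eef_rot: [[0.998, 0.066, 0.001], [0.066, -0.998, 0.001], [0.001, -0.001, -1.0]]
force: [0.7, -0.1, -2.2]
opening: 0.146
```

Run:
```python
from h import *
grab("wrist","w43");s=get_state();print(s['tool_pos'],s['eef_rot'],s['opening'],s['force'])
```

```text
[0.5418 0.3417 0.0279] [[ 0.9978  0.0662  0.001 ]
 [ 0.0662 -0.9978  0.0007]
 [ 0.0011 -0.0006 -1.    ]] 0.14396026191687128 [-0.5372  0.1971 -1.8802]
```

View pics/w43.png

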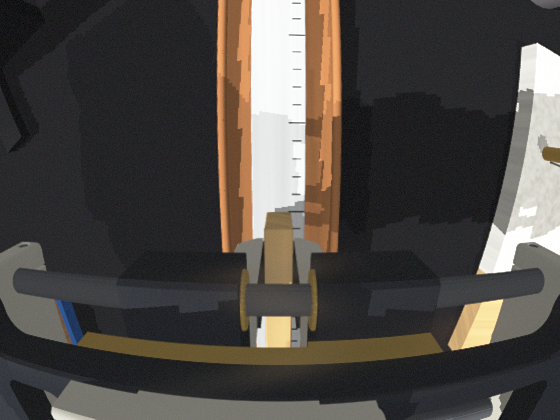

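The ruler is centred between the tray walls. Lowering the last 1–2 mm and releasing.

drive_tool(slide=[[0, 0, -1], [0, 0, -1], [0, 0, 0], [0, 0, 0], [0, 0, 0]], delta_rot=[[0, 0, 0], [0, 0, 0], [0, 0, 0], [0, 0, 0], [0, 0, 0]], grip=[255, 255, 255, 255, 180])

```text
time: 63.42
tool_pos: [0.542, 0.342, 0.026]
eef_rot: [[0.998, 0.066, 0.001], [0.066, -0.998, 0.001], [0.002, -0.001, -1.0]]
force: [0.1, 0.4, 0.0]
opening: 0.186
```

drive_tool(slide=[[0, 0, 0], [0, 0, 0], [0, 0, 0], [0, 0, 15], [0, 0, 30]], delta_rot=[[0, 0, 0], [0, 0, 0], [0, 0, 0], [0, 0, 0], [0, 0, 0]], grip=[170, 170, 170, 170, 170])

```text
time: 63.83
tool_pos: [0.5387, 0.3397, 0.0666]
eef_rot: [[0.998, 0.066, -0.008], [0.066, -0.998, -0.005], [-0.008, 0.005, -1.0]]
force: [0.2, -0.8, 0.1]
opening: 0.337
```

drive_tool(slide=[[0, 0, 40], [0, 0, 40], [-20, 20, 30], [-30, 20, 0], [-30, 20, 0]], delta_rot=[[0, 0, 0], [0, 0, 0], [0, 0, 0], [0, 0, 0], [0, 0, 0]], grip=[170, 170, 170, 170, 170])

```text
time: 64.25
tool_pos: [0.4628, 0.4026, 0.183]
eef_rot: [[0.998, 0.063, 0.005], [0.063, -0.998, 0.004], [0.005, -0.004, -1.0]]
force: [-1.1, 0.3, 0.3]
opening: 0.333
```

drive_tool(slide=[[0, 0, 0], [0, 0, 0], [0, 0, 0], [0, 0, 0], [0, 0, 0]], delta_rot=[[0, 0, 0], [0, 0, 0], [0, 0, 0], [0, 0, 0], [0, 0, 0]], grip=[170, 170, 170, 170, 170])

```text
time: 64.67
tool_pos: [0.463, 0.3999, 0.1798]
eef_rot: [[0.998, 0.063, 0.001], [0.063, -0.998, -0.001], [0.0, 0.001, -1.0]]
force: [0.4, -0.6, -0.5]
opening: 0.334
```

Run:
```python
from h import *
grab("top","top44");grab("scene","scene44");grab("wrist","w44");s=get_state();print(s['tool_pos'],s['opening'],s['force'])
crop("top44",180,145,160,110,5,"t44c")
crop("scene44",200,190,200,110,4,"s44c")
```

```text
[0.4624 0.4006 0.1799] 0.3333306792709927 [-0.1573 -0.065  -0.0824]
```

View pics/t44c.png

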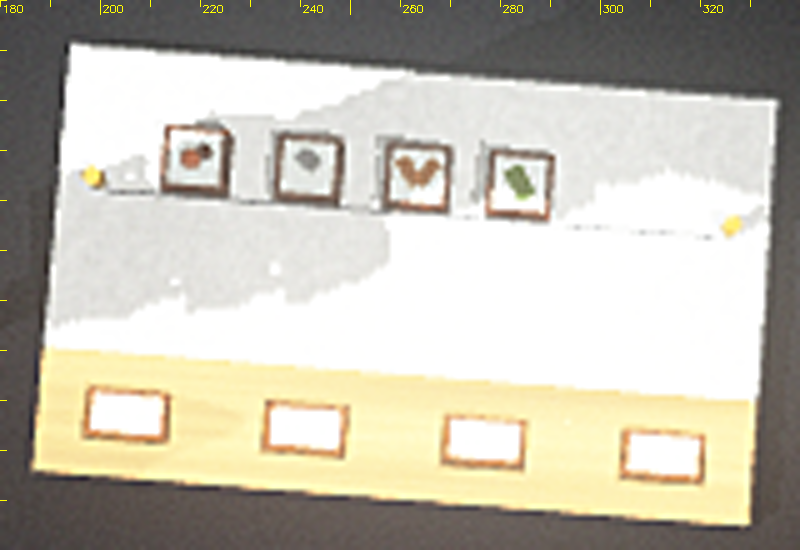

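View pics/scene44.png

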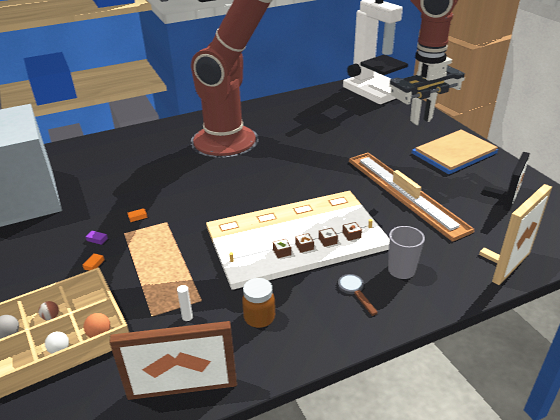

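View pics/s44c.png

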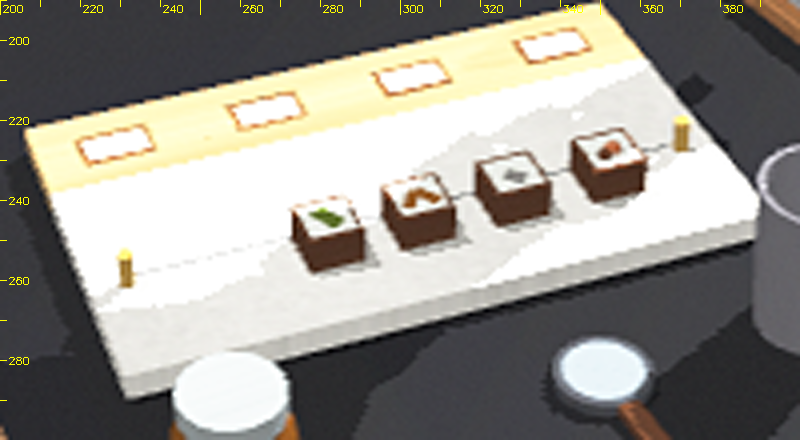

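View pics/w44.png

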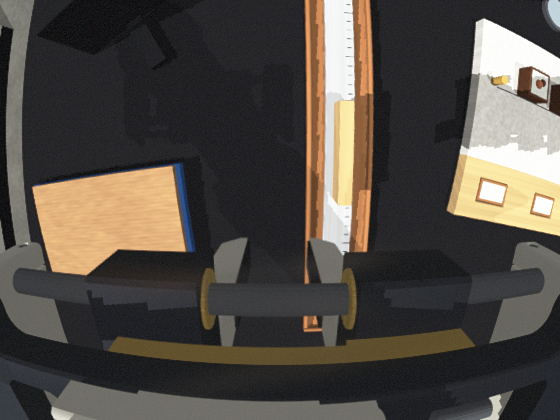

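Ruler is flat in the tray. I'll take one last close look at the row to check squareness numerically.

drive_tool(slide=[[0, -35, 0], [0, -41, 0], [0, -41, 0], [0, -41, 0], [0, -41, 0]], delta_rot=[[0, 0, -2], [0, 0, -2], [0, 0, -2], [0, 0, -2], [0, 0, -1]], grip=[170, 170, 170, 170, 170])

```text
time: 65.23
tool_pos: [0.4616, 0.2004, 0.1803]
eef_rot: [[0.996, -0.093, 0.001], [-0.093, -0.996, -0.0], [0.001, -0.0, -1.0]]
force: [1.4, -0.7, 0.5]
opening: 0.333
```

drive_tool(slide=[[3, -41, 0], [3, -41, 0], [3, -41, 0], [3, -30, 0], [0, -18, 0]], delta_rot=[[0, 0, 0], [0, 0, 0], [0, 0, 0], [0, 0, 0], [0, 0, 0]], grip=[170, 170, 170, 170, 170])

```text
time: 65.65
tool_pos: [0.474, 0.0262, 0.1805]
eef_rot: [[0.995, -0.098, 0.001], [-0.098, -0.995, -0.002], [0.001, 0.002, -1.0]]
force: [0.1, -0.5, -0.6]
opening: 0.335
```

drive_tool(slide=[[0, 0, 0], [0, 0, 0], [0, 0, 0], [0, 0, 0], [0, 0, 0]], delta_rot=[[0, 0, 0], [0, 0, 0], [0, 0, 0], [0, 0, 0], [0, 0, 0]], grip=[170, 170, 170, 170, 170])

```text
time: 66.07
tool_pos: [0.4735, 0.0334, 0.1801]
eef_rot: [[0.996, -0.087, -0.0], [-0.087, -0.996, 0.001], [-0.0, -0.001, -1.0]]
force: [-1.0, -0.4, 0.2]
opening: 0.331
```

Run:
```python
from h import *
grab("wrist","w45");s=get_state();print(s['tool_pos'])
crop("w45",90,10,260,190,3,"w45c")
```

```text
[0.4734 0.0331 0.1801]
```

View pics/w45c.png

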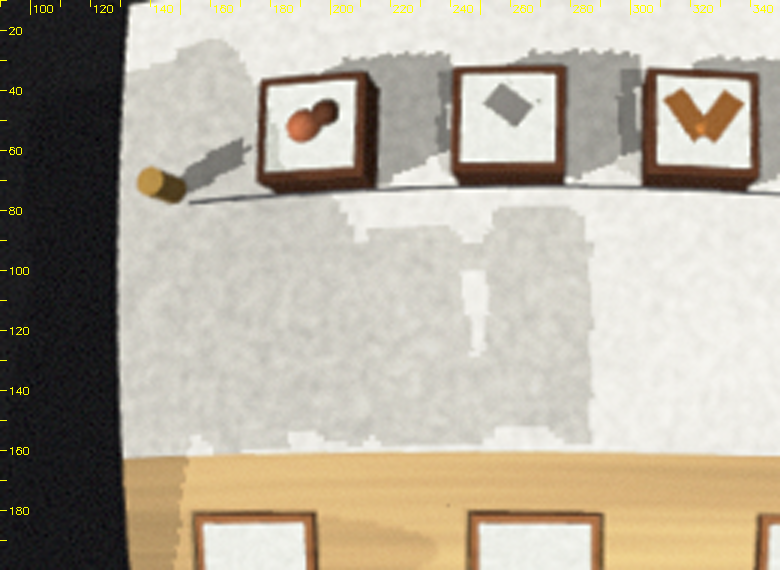

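The near lower edges of the boxes in view touch the line and stand square to it. Handing in.

Run:
```python
from h import *
grab("scene","scene46");crop("scene46",200,190,200,110,4,"s46c")
```

```text
(no output)
```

View pics/s46c.png

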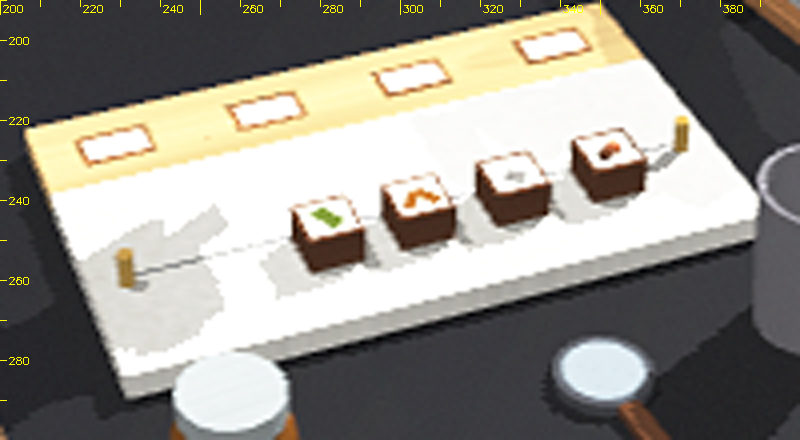

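```bash
python3 -c "
from rig import bot
print(bot.close_job())"
```

```text
the job is handed in; nothing more can be done
None
```

The job is done and handed in at about 66 s. I pushed the four boxes back with the ruler, placed and pressed the four white labels, and laid the ruler back in its tray.

- **Knocked box:** While I placed the last label, the green-specimen box was knocked out of line and turned its neighbour. I gripped both, set them straight short of the line, and pushed the whole row again. Both pushes stopped at the same place against the pins, with almost no twist on the wrist.
- **Boxes:** In the last pictures all four stand in one straight row on the line. The final close-up covered only three of them. I checked the green one only in the scene and top views.
- **Labels:** Each press ended with the fingertip at strip height (18.3 mm) and 11–16 N, and all four look flush. The second label caught on the rim of its recess at first (about 10 N); I lifted it, shifted it and it went in.
- **Ruler and the rest:** The ruler lies flat inside the tray walls. I did not touch the look-alikes or bystanders, and in the last full scene view they look unmoved. The arm was clear of everything when I handed in.

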